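# Unclip the bottle carrier and sort the reagent bottles

## Task

Unpack the reagent bottles from the carrier: slide the green forked wedge in along the bar under the orange spring clip until the clip is spread and lifted over the bulge of the rod, then take the clip off and put it in the white dish, and lay the hold-down bar flat on the bare bench. Stand every bottle upright on the tray of its cap's colour, blue caps on the blue tray and yellow caps on the yellow tray, and leave the wedge lying on the middle of the dark mat. Tip no bottle over and leave the beaker and the wash bottle where they are.

Things in the scene. Friction and masses are not known exactly. Their poses are not given: they have to be found in the camera images.
- carrier: white bottle carrier fixed to the bench. Origin: centre of its underside; x across the two rows, y along the bar. Base 116 (x) by 265 mm (y), top at z = 8 mm, where bottles stand at x = -40 or +40, y = -66, -14 or +38 mm. A 56 mm square column at y = +100 mm carries the steel rod; a column at y = -110 mm a plain 8 mm pin, its top at z = 72 mm. The bar rests on both, at z = 56 mm
- rod (a point): point on the axis of the upright steel rod, 70 mm above the bench: the shoulder the clip sits on at the start, 8 mm above the bar's top; axes as the carrier's. Below it the rod is 13 mm thick; above it come an 8 mm thick groove 6.5 mm high, a bulge 13.2 mm thick whose widest part ends 11.5 mm above this point, and a 7.6 mm thick tip that ends 38 mm above it
- bar: aluminium hold-down bar over the inner shoulders of the bottles: 58 mm wide (x), y = -125 to +130 mm, 6 mm thick, 220 g. Origin: middle of its underside. Starts on the carrier with the carrier's axes, its top 62 mm above the bench. The rod passes a 20 mm square hole, the pin a 14 mm one: lift it straight up 55 mm or more to free it, once the clip is off
- bar_grip (a point): middle of the black grip block on the bar, 27 mm above the bar's underside; the block is 22 by 22 mm, 36 mm high, its top 42 mm above the bar's underside
- clip: spring clip on the rod, 30 g, axes as the carrier's. Origin: on the rod's axis at the underside of its arms. Orange spine 17 mm wide at y = +22 to +28 mm; two sprung steel arms, 5 mm high, run from it past the rod to y = -15 mm and pinch the rod. Pushed up (about 4 to 10 N) they spread over the bulge and snap shut above it; the clip then sits loose, leaning a little, 83 mm above the bench
- clip_tabs (a point): point on the clip's (rod's) axis, 9 mm above the clip's origin, midway between two upright orange finger tabs: 14 mm long (y), 12 mm high, outer faces 46 mm apart (x). Grip across them to lift the loose clip 30 mm, off the rod. Each tab stands on the end of a 6 mm round pin that runs out along x from an arm, 7 to 21 mm off the axis, its underside level with the clip's origin
- wedge: green forked wedge, 100 g. Origin: at its flat underside below the handle; x to the tips, z up. Handle block 26 (x) by 22 mm (y), up to z = 58 mm, on a foot 42 mm wide, 14 mm high. Two slippery tines, 12.5 to 21 mm either side of the middle, reach to x = 115 mm: 2.5 mm thick at the tip, rising evenly to 22.5 mm at x = 57 mm, level from there back. Starts on the mat, tips towards -y
- wedge_mid (a point): point at the wedge's underside 50 mm ahead of its origin. Slide the wedge on the bar's top towards the carrier's -y: rod and spine enter the 25 mm slot between the tines, which ride under the clip's pins. With this point below the rod's axis the clip is on the level part, above the bulge. It is also about the middle of the wedge's length
- mat: dark rubber tool mat fixed to the bench, 80 mm (x) by 170 mm (y), 3 mm thick. Origin: centre of its underside
- dish: white parts dish standing loose on the bench, 110 mm (x) by 130 mm (y), 18 mm high, walls and floor 4 mm, 250 g. Origin: centre of its underside
- blue_tray: blue (turquoise) open tray fixed to the bench, 170 mm (its x) by 120 mm (its y), floor and walls 4 mm thick, rim 12 mm above the bench. Origin: centre of its underside, so its inner floor is at z = 4 mm
- yellow_tray: yellow open tray fixed to the bench, 170 mm (its x) by 120 mm (its y), floor and walls 4 mm thick, rim 12 mm above the bench. Origin: centre of its underside, so its inner floor is at z = 4 mm
- blue1: amber reagent bottle with a blue cap and white label band: body 30 mm across and 44 mm high to the shoulder, cap 19 mm across, 70 mm high in all, about 60 g. Origin: centre of its underside, z up the bottle. Starts upright in the carrier, at any of the six standing places; may be absent
- yellow1: amber reagent bottle with a yellow cap and white label band: body 30 mm across and 44 mm high to the shoulder, cap 19 mm across, 70 mm high in all, about 60 g. Origin: centre of its underside, z up the bottle. Starts upright in the carrier, at any of the six standing places; may be absent
- blue2: amber reagent bottle with a blue cap and white label band: body 30 mm across and 44 mm high to the shoulder, cap 19 mm across, 70 mm high in all, about 60 g. Origin: centre of its underside, z up the bottle. Starts upright in the carrier, at any of the six standing places; may be absent
- yellow2: amber reagent bottle with a yellow cap and white label band: body 30 mm across and 44 mm high to the shoulder, cap 19 mm across, 70 mm high in all, about 60 g. Origin: centre of its underside, z up the bottle. Starts upright in the carrier, at any of the six standing places; may be absent
- blue3: amber reagent bottle with a blue cap and white label band: body 30 mm across and 44 mm high to the shoulder, cap 19 mm across, 70 mm high in all, about 60 g. Origin: centre of its underside, z up the bottle. Starts upright in the carrier, at any of the six standing places; may be absent
- yellow3: amber reagent bottle with a yellow cap and white label band: body 30 mm across and 44 mm high to the shoulder, cap 19 mm across, 70 mm high in all, about 60 g. Origin: centre of its underside, z up the bottle. Starts upright in the carrier, at any of the six standing places; may be absent
- beaker: bystander: empty glass beaker, 72 mm across, 90 mm high, loose; leave it alone. Origin: centre of its underside
- wash_bottle: bystander: white wash bottle with a red cap, 60 mm across, 160 mm high, loose; leave it alone. Origin: centre of its underside

How it is judged:
On the way, in this order (a step that is already met when the one before it is completed fails the run):
1. the wedge, pushed in along the bar's top, has spread the clip and lifted it over the rod's bulge (z of clip in the frame of carrier above 0.0805 m and horizontal distance between clip and rod below 0.012 m and horizontal distance between wedge and rod below 0.08 m and height (world z) of wedge between 0.054 and 0.078 m), for 0.1 s.
2. the clip has been taken off the rod (distance between clip and rod above 0.05 m), for 0.1 s.
3. the bar has been lifted off the rod and laid flat on the bench (height (world z) of bar below 0.006 m and angle between bar's own z axis and vertical below 0.1 rad), for 0.2 s.
At the end, for the whole second after the job is handed in: Clip in the dish; bar flat on the bare bench (under 6 mm up); wedge flat on the mat, its middle within 30 mm (x) and 50 mm (y) of the mat's centre; every present bottle upright (0.1 rad) on the floor of the tray of its cap's colour, inside the rim; all at rest (all of step 3 and x of clip in the frame of dish between -0.045 and 0.045 m and y of clip in the frame of dish between -0.055 and 0.055 m and z of clip in the frame of dish below 0.025 m and x of wedge_mid in the frame of mat between -0.03 and 0.03 m and y of wedge_mid in the frame of mat between -0.05 and 0.05 m and height (world z) of wedge below 0.008 m and angle between each of wedge, blue1, yellow1, blue2, yellow2, blue3, yellow3's own z axis and vertical below 0.1 rad and x of blue1 in the frame of blue_tray between -0.072 and 0.072 m and y of blue1 in the frame of blue_tray between -0.047 and 0.047 m and z of each of blue1, blue2, blue3 in the frame of blue_tray below 0.008 m and linear speed of each of blue1, yellow1, blue2, yellow2, blue3, yellow3, clip, bar, wedge below 0.03 m/s and x of yellow1 in the frame of yellow_tray between -0.072 and 0.072 m and y of yellow1 in the frame of yellow_tray between -0.047 and 0.047 m and z of each of yellow1, yellow2, yellow3 in the frame of yellow_tray below 0.008 m and x of blue2 in the frame of blue_tray between -0.072 and 0.072 m and y of blue2 in the frame of blue_tray between -0.047 and 0.047 m and x of yellow2 in the frame of yellow_tray between -0.072 and 0.072 m and y of yellow2 in the frame of yellow_tray between -0.047 and 0.047 m and x of blue3 in the frame of blue_tray between -0.072 and 0.072 m and y of blue3 in the frame of blue_tray between -0.047 and 0.047 m and x of yellow3 in the frame of yellow_tray between -0.072 and 0.072 m and y of yellow3 in the frame of yellow_tray between -0.047 and 0.047 m); the robot touches nothing.
It fails at once if a bottle is tipped over (angle between any of blue1, yellow1, blue2, yellow2, blue3, yellow3's own z axis and vertical above 0.7 rad).
It fails at once if the beaker or the wash bottle is pushed out of its place (more than 2 cm) (distance of any of beaker, wash_bottle from where it was at the start of the episode above 0.02 m).
Of blue1, yellow1, blue2, yellow2, blue3, yellow3 only 3 to 5 are there at a start; the rules pass over those that are not, and their reading is None.
At some moment in a run one of wedge, dish may be knocked a few centimetres aside while the robot is not near it.
It also fails if it takes over 210 s, if anything falls off the work surface, if the arm or the gripper's body presses on something with over 40 N, if the wrist force passes 120 N, or if a joint passes its speed limit or range.

## Robot

A 6-joint arm with a two-finger parallel gripper is mounted at the origin on the work surface. World frame = base frame: x ahead of the robot, y to its left, z up, the work surface at z = 0. Lengths are in m, angles in rad, forces in N, time in s.
With the tool pointing down it reaches from about 0.25 to 0.8 m from the base axis. Payload 3.9 kg.
Tool frame: the origin (TCP) lies midway between the tips of the shut fingers; the grasp point (between the pads) lies 19 mm behind it (grip_depth is the distance from the TCP to the grasp point, in m); z points along the fingers, y is the direction in which the jaws open and shut (so a half turn about z gives the same grasp; the last joint's range is limited). The gripper opens to 85 mm and grips with 20 to 120 N. Pads are 22 mm wide; open, the fingers measure 114 mm over their backs; the gripper's body (76 mm by 85 mm) begins 54 mm behind the grasp point. The pads swing forward as they close: fully open they stand 13 mm farther back than shut.
Start: joints at [-1.34, 0.26, -0.138, 1.173, 0, 1.571], TCP at [0.12, -0.511, 0.231] pointing down, gripper open.
Joint ranges: [-2.78, 2.78], [-0.83, 1.72], [-1.28, 1.37], [-1.9, 2.12], [-1.57, 1.48], [-3.14, 3.14]. Speed limits (rad/s): [2.57, 2.57, 3.14, 3.14, 3.14, 3.14].

## Interface

Orientations are given as a rotation vector (axis times angle).
In Python, from workcell import * gives the robot as it stands.
- The arm moves only by the tool play_rows, never from a script. Its argument "rows" is a list of rows, each a list of 5 numbers: the finger opening in cm, from 0 to 8.54, then the shift along the tool's x, y, z in cm, then the turn about the tool's z in degrees. A call has 1 to 10 rows; each row shifts and turns the pose as measured when the row begins, along the tool's axes as they then stand; what a row does not reach is not made up. A row lasts 1/10 s, in which the tool goes at most 50 mm and 8.59 degrees, less where a joint would pass 70% of its speed; a pose out of reach is approached as far as the arm can. A call with a gripper value outside its range is refused whole. The fingers move at their own pace and stop on an object; "force" is the grip in N (left out, the last holds). Time passes only in rows, so rows that do not move let the fingers close. It gives the time, the measured TCP pose, the force and the opening at its end, in the units of the state.
- get_state(): the state, without advancing time (a new reading comes with each control period).
- camera(name): name is "scene" or "top" or "wrist"; returns a dict with "color" (384x512x3 uint8, red, green, blue), "range_z" (384x512 float32, m along the optical axis (not along the pixel's ray), 0 where there is no reading), "fov_y" (degrees; the focal length in pixels is half the picture's height over the tangent of half this angle, whatever the lens; pixels are square), "cx", "cy" (the principal point, pixels), "k1" (the pictures are not rectified: a ray, as slopes to the right and down, at radius r is drawn at 1 + k1 r^2 times it, then the intrinsics apply), "T" (4x4, takes a point from camera to world coordinates); the wrist camera has in their place "mount" (4x4, takes a point from camera to tool coordinates, whose origin is the TCP and whose axes are the flange's). Camera axes: x right, y down, z forward; pixel columns grow to the right and rows downward; lengths in m; the calibration is good to about 2 mm. A picture is of the moment at which its call begins: read the wrist's pose just before it.
- close_job(): hands the job in, once; it reports no verdict.
Trained networks look in a picture, given as the dict that the camera call returned (one of the last four; its "shot" number tells which), for a name from the list of things; names that differ only in an ending like _2 or _b are one class to them, and where a whole thing is asked for, a point or a joint stands for the part that bears it (a point fixed in the world has none). Each returns a list of dicts, best first, with "conf" (0 to 1); they miss things now and then, are a little off and sometimes report something else, mostly with a low value. They report only what shows in the picture. A call takes as long as a camera call.
- recognise(query, picture): "point" ([column, row] in pixels, amid what is visible of it).
- mark_of(query, picture): "point" ([column, row] in pixels: a listed point, or the origin of a listed thing).
The state is a dict: "clock": time; "joint_positions": joint angles; "dq": joint speeds; "joint_torque": joint torques, N m; "eef_pos": TCP position; "orientation": TCP orientation; "ft_force": force on the tool from outside, world axes, zero at the start; "ft_torque": the same for the moment, N m; "finger_gap": opening from 0.0 (shut) to 1.0 (fully open).
Only numpy, scipy, OpenCV 4.12 (cv2) and the standard library are available. Lean on these libraries where they do the work, as an engineer would, in place of code of your own. Each camera call takes 0.05 s, during which the arm holds its last target.

## Working session

There is one attempt and no reset: what is moved stays moved. The work goes in short steps, Python scripts to look and compute and a tool call to move; the robot and the scene stay as the last step left them, time stands still between calls to the robot, and variables do not carry over. Pictures are saved under pics/ and viewed, and the job is handed in when it is done.

Besides the shell and the picture viewer there is one more tool, called as a command line: name --pt "numbers of a row" for each row, then --argument value for the rest. play_rows: Moves the arm, as the interface text tells. Its arguments: {"type":"object","properties":{"rows":{"type":"array","items":{"type":"array","items":{"type":"number"}}},"force":{"type":"number"}},"required":["rows"]}

```bash
ls; mkdir -p pics
cat > h.py <<'E'
import numpy as np, cv2
from workcell import *
from scipy.spatial.transform import Rotation as R
def pix2ray(c,p):
    f=192/np.tan(np.radians(c["fov_y"])/2)
    u=(p[0]-c["cx"])/f; v=(p[1]-c["cy"])/f
    rd=np.hypot(u,v); r=rd
    for _ in range(20): r=rd/(1+c["k1"]*r*r)
    s=r/rd if rd>1e-9 else 1
    return np.array([u*s,v*s,1.0])
def camT(c,st=None):
    if "T" in c: return np.array(c["T"])
    T=np.eye(4); T[:3,:3]=R.from_rotvec(st["orientation"]).as_matrix(); T[:3,3]=st["eef_pos"]
    return T@np.array(c["mount"])
def at_z(c,p,z,st=None):
    T=camT(c,st); d=T[:3,:3]@pix2ray(c,p); o=T[:3,3]
    return o+d*(z-o[2])/d[2]
def proj(c,P,st=None):
    T=np.linalg.inv(camT(c,st)); q=T[:3,:3]@np.array(P)+T[:3,3]
    u,v=q[0]/q[2],q[1]/q[2]; f=192/np.tan(np.radians(c["fov_y"])/2); k=1+c["k1"]*(u*u+v*v)
    return np.array([c["cx"]+f*u*k,c["cy"]+f*v*k])
def by_depth(c,p,st=None):
    x,y=int(round(p[0])),int(round(p[1])); w=c["range_z"][max(0,y-1):y+2,max(0,x-1):x+2]; w=w[w>0]
    z=np.median(w) if len(w) else np.nan
    T=camT(c,st); return T[:3,:3]@(pix2ray(c,p)*z)+T[:3,3]
def cloud(c,st=None):
    H,W=c["range_z"].shape; f=192/np.tan(np.radians(c["fov_y"])/2)
    uu,vv=np.meshgrid((np.arange(W)-c["cx"])/f,(np.arange(H)-c["cy"])/f)
    rd=np.hypot(uu,vv); r=rd.copy()
    for _ in range(20): r=rd/(1+c["k1"]*r*r)
    s=np.where(rd>1e-9,r/np.maximum(rd,1e-9),1)
    z=c["range_z"]; P=np.stack([uu*s*z,vv*s*z,z],-1); T=camT(c,st)
    P=P@T[:3,:3].T+T[:3,3]; P[z<=0]=np.nan; return P
def save(c,name,k=1.5,crop=None):
    im=c["color"][:,:,::-1]
    if crop: x0,y0,x1,y1=crop; im=im[y0:y1,x0:x1]
    im=cv2.resize(im,None,fx=k,fy=k,interpolation=cv2.INTER_CUBIC); cv2.imwrite("pics/"+name+".png",im)
E
python3 - <<'E'
from h import *
s=get_state();print(s)
for n in ["top","scene","wrist"]:
    c=camera(n);save(c,n+"0");print(n,c["fov_y"],c["cx"],c["cy"],c["k1"],c.get("T",c.get("mount")))
E
```

```text
pics
{'clock': 0.0, 'joint_positions': array([-1.33999187e+00,  2.60689246e-01, -1.39400890e-01,  1.17264020e+00,
       -2.80111706e-05,  1.57078360e+00]), 'dq': array([-0.00072179, -0.00133782, -0.00260998, -0.00138734, -0.00104511,
       -0.00108507]), 'joint_torque': array([ 2.80469438e-03, -4.05680358e+01,  2.53920239e+01,  1.88528403e-02,
        1.65663814e-04,  1.33728787e-05]), 'eef_pos': array([ 0.11993717, -0.51042735,  0.23045008]), 'orientation': array([-3.11878901e+00, -3.61541651e-01,  3.93254664e-04]), 'ft_force': array([ 7.75250599e-01,  4.18877062e-01, -6.72401321e-05]), 'ft_torque': array([-0.00860024,  0.03489008,  0.03694693]), 'finger_gap': 1.0070245846513723}
top 45.438757060285894 247.04831110773503 189.8213863781703 -0.026523540885876627 [[ 0.01989227 -0.98392097  0.17749314  0.39663085]
 [-0.99979039 -0.02043626 -0.00123706  0.02005235]
 [ 0.00484447 -0.17743133 -0.98412126  1.0837037 ]
 [ 0.          0.          0.          1.        ]]
scene 54.006284505302055 259.72528675614 190.30772296772196 -0.03318574757167067 [[ 0.71720711  0.53439345 -0.44725564  1.04122558]
 [ 0.69666194 -0.53453668  0.47846909 -0.48354861]
 [ 0.0166162  -0.65474742 -0.75566509  0.80939854]
 [ 0.          0.          0.          1.        ]]
wrist 59.26090999440327 253.0854480642485 193.6460071110712 -0.06526078508713169 [[-7.34272699e-04 -9.57926908e-01 -2.87011323e-01  7.38623374e-02]
 [ 9.99999614e-01 -5.64895030e-04 -6.72949988e-04 -7.66901225e-04]
 [ 4.82505631e-04 -2.87011707e-01  9.57926953e-01 -1.43131524e-01]
 [ 0.00000000e+00  0.00000000e+00  0.00000000e+00  1.00000000e+00]]
```

View pics/top0.png

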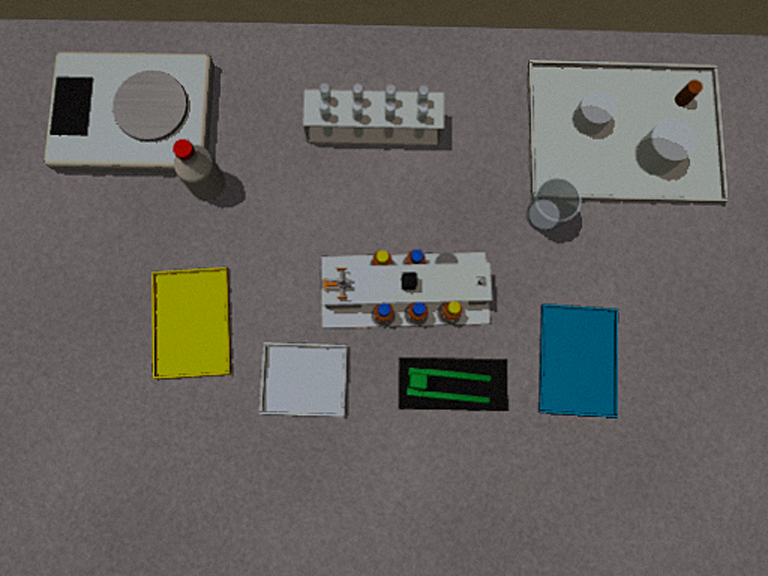

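View pics/scene0.png

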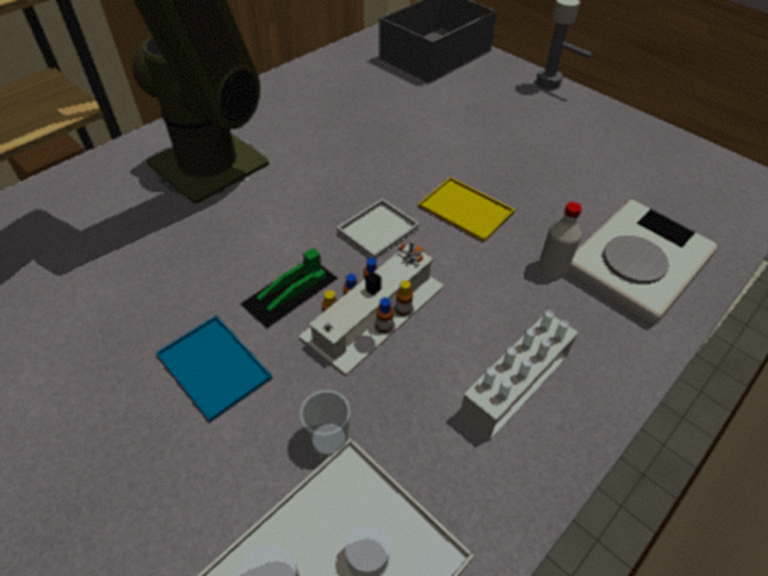

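Run:
```python
from h import *
c=camera("top")
zs=dict(carrier=0,rod=.07,bar=.056,bar_grip=.083,clip=.07,clip_tabs=.079,wedge=.003,wedge_mid=.003,mat=0,dish=0,blue_tray=0,yellow_tray=0,blue1=.008,yellow1=.008,beaker=0,wash_bottle=0)
for cn in ["top","scene"]:
  c=camera(cn)
  for n,z in zs.items():
    for d in mark_of(n,c)[:6]:
        if d["conf"]>.2: print(cn,n,round(d["conf"],2),np.round(d["point"],1),np.round(at_z(c,d["point"],z),4))
```

```text
top carrier 0.86 [270.1 191.9] [ 0.5882 -0.0367  0.    ]
top rod 0.72 [225.4 187.7] [0.5833 0.0675 0.07  ]
top rod 0.41 [299.8 256. ] [ 0.4345 -0.0998  0.07  ]
top rod 0.41 [139.6 119.4] [0.7397 0.2705 0.07  ]
top rod 0.4 [225.9 189.6] [0.579  0.0663 0.07  ]
top rod 0.28 [277.7 176.5] [ 0.6115 -0.0498  0.07  ]
top bar 0.66 [271.4 184.2] [ 0.5962 -0.0366  0.056 ]
top bar_grip 0.68 [270.2 186.2] [ 0.5864 -0.0325  0.083 ]
top clip 0.53 [226.3 190. ] [0.5781 0.0654 0.07  ]
top clip_tabs 0.49 [230.2 187.7] [0.5819 0.0564 0.079 ]
top wedge 0.71 [279.1 255.3] [ 0.4376 -0.0593  0.003 ]
top wedge 0.52 [228.1 186.5] [0.5987 0.0643 0.003 ]
top wedge 0.47 [269.4 185. ] [ 0.6044 -0.0347  0.003 ]
top wedge 0.43 [298.3 257.4] [ 0.4336 -0.1042  0.003 ]
top wedge_mid 0.78 [297.5 260.1] [ 0.4274 -0.1023  0.003 ]
top mat 0.78 [302.7 255.2] [ 0.4391 -0.1149  0.    ]
top mat 0.54 [299.  209.8] [ 0.5463 -0.1062  0.    ]
top mat 0.31 [300.3 255.7] [ 0.4378 -0.1092  0.    ]
top dish 0.67 [272.9 188.6] [ 0.5964 -0.0434  0.    ]
top dish 0.56 [204.1 256. ] [0.4326 0.1161 0.    ]
top blue_tray 0.98 [384.2 240.
[... 1434 characters left out ...]
 0.    ]
scene blue_tray 0.22 [366.9 177.5] [0.7514 0.289  0.    ]
scene yellow_tray 0.91 [309.5 137.3] [0.5177 0.3071 0.    ]
scene blue1 0.78 [258.2 214.6] [ 0.6237 -0.0405  0.008 ]
scene blue1 0.64 [249.7 190.3] [0.5469 0.004  0.008 ]
scene blue1 0.57 [231.3 203. ] [ 0.5439 -0.0639  0.008 ]
scene yellow1 0.67 [271.  205.2] [0.626  0.0071 0.008 ]
scene yellow1 0.44 [220.8 215.3] [ 0.555  -0.1123  0.008 ]
scene beaker 0.76 [221.1 292.2] [ 0.7157 -0.2568  0.    ]
scene beaker 0.55 [200.7 189.6] [ 0.4417 -0.0877  0.    ]
scene beaker 0.45 [245.  189.6] [0.5307 0.0012 0.    ]
scene wash_bottle 0.93 [369.2 178.8] [0.7592 0.2894 0.    ]
scene wash_bottle 0.44 [249.8 190.9] [0.5438 0.0074 0.    ]
```

```bash
cat >> h.py <<'E'
def wrap(a,p=180): return (a+p/2)%p-p/2
def goto(P,jaw=None,s=None):
    """P target TCP, jaw = world angle(deg) of jaw direction (mod 180)."""
    s=s or get_state(); M=R.from_rotvec(s["orientation"]).as_matrix()
    ang=np.degrees(np.arctan2(M[1,1],M[0,1])); d=(np.array(P)-s["eef_pos"])
    t=0
    if jaw is not None: t=-wrap(jaw-ang)   # tool z is down
    print("t%.2f pos"%s["clock"],np.round(s["eef_pos"],4),"jawang %.2f"%ang,"j6 %.2f"%s["joint_positions"][5],"tilt",np.round(M[:,2],3),"F",np.round(s["ft_force"],1),"gap %.3f"%s["finger_gap"])
    print("shift tool cm",np.round(M.T@d*100,2),"(after turn:",np.round((M@R.from_euler('z',t,degrees=True).as_matrix()).T@d*100,2),") turn",round(t,1))
E
python3 - <<'E'
from h import *
c=camera("top"); P=cloud(c); im=c["color"].astype(int)
def rect(m,z,name,lo=0):
    ys,xs=np.nonzero(m)
    n,l,st,ce=cv2.connectedComponentsWithStats(m.astype(np.uint8)); 
    i=1+np.argmax(st[1:,4]); ys,xs=np.nonzero(l==i)
    Q=np.array([at_z(c,(x,y),z)[:2] for x,y in zip(xs,ys)],np.float32)
    print(name,len(Q),[np.round(v,4) for v in cv2.minAreaRect(Q)])
r,g,b=im[...,0],im[...,1],im[...,2]
rect((g>1.6*r)&(g>1.6*b)&(g>60),.01,"wedge")
rect((im.max(-1)<25)&(P[...,2]<.02)&(P[...,0]<.5),.003,"mat")
rect((b>1.5*r)&(g>60)&(b>80),.012,"blue tray")
rect((r>1.8*b)&(g>1.5*b)&(r>100)&(P[...,2]<.03),.012,"yellow tray")
m=(P[...,2]>.05)&(P[...,2]<.066)&(abs(P[...,0]-.588)<.09)&(abs(P[...,1]+.037)<.17)
rect(m,.062,"bar")
m=(P[...,2]>.008)&(abs(P[...,0]-.435)<.09)&(abs(P[...,1]-.115)<.09)&(P[...,2]<.03)
rect(m,.018,"dish")
goto([.437,-.06,.25],0)
E
```

```text
wedge 523 [array([ 0.4364, -0.1039]), array([0.1265, 0.0428]), np.float64(85.7922)]
mat 1735 [array([ 0.4375, -0.1127]), array([0.1686, 0.0783]), np.float64(89.8354)]
blue tray 3499 [array([ 0.479 , -0.3083]), array([0.119 , 0.1698]), np.float64(87.3923)]
yellow tray 3510 [array([0.5257, 0.3019]), array([0.17  , 0.1201]), np.float64(4.8105)]
bar 2685 [array([ 0.5835, -0.0349]), array([0.1073, 0.2529]), np.float64(2.4178)]
dish 426 [array([0.4406, 0.119 ]), array([0.1305, 0.1101]), np.float64(89.3391)]
t1.95 pos [ 0.1201 -0.5111  0.2313] jawang -76.78 j6 1.57 tilt [ 0. -0. -1.] F [-0.6 -1.   1.3] gap 1.000
shift tool cm [ 41.17 -36.66  -1.87] (after turn: [45.11 31.69 -1.87] ) turn -76.8
```

play_rows --pt "5 0 0 0 -8.5" --pt "5 0 0 0 -8.5" --pt "5 0 0 0 -8.5" --pt "5 0 0 0 -8.5" --pt "5 0 0 0 -8.5" --pt "5 0 0 0 -8.5" --pt "5 0 0 0 -8.5" --pt "5 0 0 0 -8.5" --pt "5 0 0 0 -8.5" --force 60

```text
clock: 2.85
eef_pos: [0.1201, -0.5111, 0.2313]
orientation: [2.205, 2.238, -0.0]
ft_force: [0.0, -0.9, -0.5]
finger_gap: 0.587
```

```bash
python3 -c "
from h import *
goto([.437,-.06,.25],0)"
```

```text
t2.85 pos [ 0.1201 -0.5111  0.2313] jawang 0.83 j6 0.22 tilt [ 0. -0. -1.] F [ 0.  -0.9 -0.5] gap 0.587
shift tool cm [44.64 32.34 -1.87] (after turn: [45.11 31.69 -1.87] ) turn 0.8
```

play_rows --pt "5 4 2.9 -0.2 0" --pt "5 4 2.9 -0.2 0" --pt "5 4 2.9 -0.2 0" --pt "5 4 2.9 -0.2 0" --pt "5 4 2.9 -0.2 0" --pt "5 4 2.9 -0.2 0" --pt "5 4 2.9 -0.2 0" --pt "5 4 2.9 -0.2 0" --pt "5 4 2.9 -0.2 0" --pt "5 4 2.9 -0.2 0.8"

```text
clock: 3.85
eef_pos: [0.408, -0.1064, 0.2514]
orientation: [2.226, 2.202, -0.0]
ft_force: [1.5, -0.1, 0.8]
finger_gap: 0.584
```

```bash
python3 -c "
from h import *
goto([.437,-.06,.25],0)
s=get_state();c=camera('wrist');save(c,'w1')
for n,z in dict(wedge=.003,wedge_mid=.003,clip_tabs=.079,rod=.07,mat=0).items():
  for d in mark_of(n,c)[:2]: print(n,round(d['conf'],2),np.round(d['point'],1),np.round(at_z(c,d['point'],z,s),4))
"
```

```text
t3.85 pos [ 0.408  -0.1064  0.2514] jawang -0.62 j6 1.33 tilt [ 0.007 -0.007 -1.   ] F [ 1.5 -0.1  0.8] gap 0.584
shift tool cm [4.67 2.84 0.13] (after turn: [4.64 2.9  0.13] ) turn -0.6
wedge 0.9 [277.5 113.6] [ 0.4385 -0.0568  0.003 ]
wedge_mid 0.66 [274.7 155.4] [ 0.4356 -0.1048  0.003 ]
clip_tabs 0.18 [276.  111.6] [ 0.4313 -0.05    0.079 ]
mat 0.81 [274.9 157.1] [ 0.436  -0.1074  0.    ]
```

View pics/w1.png

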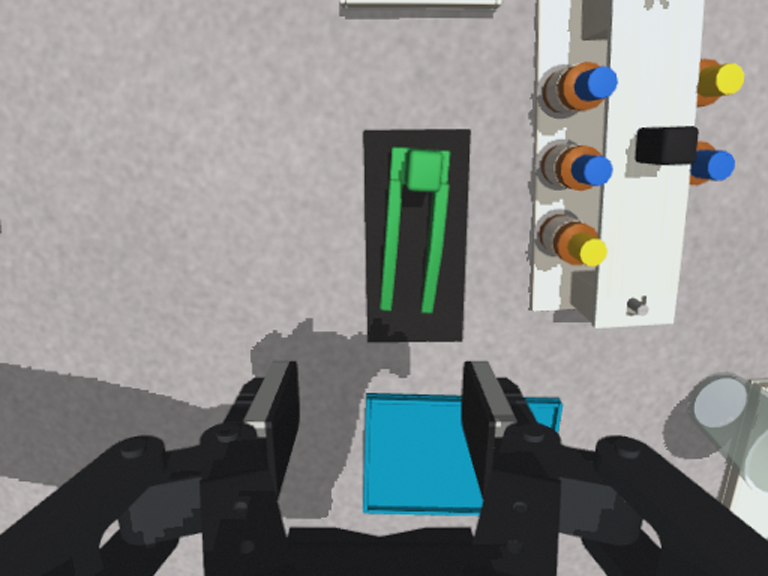

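Run:
```python
from h import *
s=get_state();c=camera("wrist");P=cloud(c,s);im=c["color"].astype(int);r,g,b=im[...,0],im[...,1],im[...,2]
m=(g>1.6*r)&(g>1.6*b)&(g>60)
Q=P[m];Q=Q[~np.isnan(Q[:,0])]
print(len(Q)); h=Q[(Q[:,2]>.05)&(Q[:,2]<.07)]
print("handle top",h[:,:3].min(0),h.max(0),cv2.minAreaRect(h[:,:2].astype(np.float32)))
t=Q[Q[:,2]<.05]; print(cv2.minAreaRect(t[:,:2].astype(np.float32)),t[:,1].min())
```

```text
2552
handle top [ 0.42810789 -0.06551168  0.05016503] [ 0.45019295 -0.04061764  0.06376438] ((0.43913692235946655, -0.05313641205430031), (0.024837208911776543, 0.022108426317572594), 89.23130798339844)
((0.43745577335357666, -0.10431050509214401), (0.1281495839357376, 0.04636799916625023), 85.28439331054688) -0.16916059355789892
```

```bash
python3 -c "
from h import *
goto([.439,-.054,.10],-3)
"
```

```text
t4.20 pos [ 0.4063 -0.1091  0.2509] jawang -0.71 j6 1.32 tilt [ 0.005 -0.007 -1.   ] F [-0.   0.1 -0.1] gap 0.590
shift tool cm [ 5.65  3.12 15.06] (after turn: [ 5.77  2.89 15.06] ) turn 2.3
```

play_rows --pt "5 2.8 1.5 2 1.2" --pt "5 2.8 1.5 2 1.1" --pt "5 0 0 4 0" --pt "5 0 0 4 0" --pt "5 0 0 3 0" --pt "5 0 0 0 0" --pt "5 0 0 0 0"

```text
clock: 4.9
eef_pos: [0.4388, -0.0653, 0.0989]
orientation: [2.297, 2.121, 0.003]
ft_force: [0.5, -0.7, -0.0]
finger_gap: 0.586
```

```bash
python3 -c "
from h import *
goto([.439,-.054,.026],-3)
"
```

```text
t4.90 pos [ 0.4388 -0.0653  0.0989] jawang -4.55 j6 1.51 tilt [ 0.011 -0.01  -1.   ] F [ 0.5 -0.7 -0. ] gap 0.586
shift tool cm [ 1.19 -0.16  7.28] (after turn: [ 1.19 -0.12  7.28] ) turn -1.5
```

play_rows --pt "5 0.6 0 2 -0.7" --pt "5 0.6 0 2 -0.8" --pt "5 0 0 2 0" --pt "5 0 0 1.2 0" --pt "5 0 0 0 0"

```text
clock: 5.4
eef_pos: [0.4489, -0.0593, 0.0345]
orientation: [2.268, 2.132, 0.019]
ft_force: [0.3, 0.6, 0.1]
finger_gap: 0.584
```

```bash
python3 -c "
from h import *
goto([.439,-.054,.026],-3)
"
```

```text
t5.40 pos [ 0.4489 -0.0593  0.0345] jawang -3.53 j6 1.51 tilt [ 0.029 -0.012 -1.   ] F [0.3 0.6 0.1] gap 0.584
shift tool cm [ 0.47 -1.04  0.82] (after turn: [ 0.48 -1.04  0.82] ) turn -0.5
```

play_rows --pt "5 0 0 -2 0" --pt "5 0 0 -2 0" --pt "5 0 0 -2 0" --pt "5 0 0 -1.2 0" --pt "5 0 0 0 0"

```text
clock: 5.9
eef_pos: [0.4515, -0.0618, 0.1187]
orientation: [2.267, 2.119, 0.031]
ft_force: [1.7, -0.1, 0.0]
finger_gap: 0.587
```

```bash
python3 -c "
from h import *
goto([.439,-.054,.026],-3)
"
```

```text
t5.90 pos [ 0.4515 -0.0618  0.1187] jawang -3.85 j6 1.51 tilt [ 0.041 -0.014 -0.999] F [ 1.7 -0.1  0. ] gap 0.587
shift tool cm [ 0.8  -1.68  9.2 ] (after turn: [ 0.83 -1.67  9.2 ] ) turn -0.9
```

play_rows --pt "5 0 0 0.5 0" --pt "5 0 0 0.5 0" --pt "5 0 0 0.5 0" --pt "5 0 0 0.5 0" --pt "5 0 0 0.5 0" --pt "5 0 0 0.5 0" --pt "5 0 0 0.5 0" --pt "5 0 0 0.5 0"

```text
clock: 6.7
eef_pos: [0.4524, -0.063, 0.075]
orientation: [2.269, 2.118, 0.03]
ft_force: [0.3, 0.2, -0.5]
finger_gap: 0.584
```

```bash
python3 -c "
from h import *
goto([.439,-.054,.026],-3)
"
```

```text
t6.70 pos [ 0.4524 -0.063   0.075 ] jawang -3.94 j6 1.51 tilt [ 0.04  -0.014 -0.999] F [ 0.3  0.2 -0.5] gap 0.584
shift tool cm [ 0.86 -1.59  4.83] (after turn: [ 0.89 -1.58  4.83] ) turn -0.9
```

play_rows --pt "5 0 0 -1 0" --pt "5 0 0 -1 0" --pt "5 0 0 -1 0" --pt "5 0 0 -1 0" --pt "5 0 0 -1 0" --pt "5 0 0 -1 0" --pt "5 0 0 -1 0" --pt "5 0 0 -1 0" --pt "5 0 0 0 0" --pt "5 0 0 0 0"

```text
clock: 7.7
eef_pos: [0.4503, -0.0619, 0.1643]
orientation: [2.267, 2.116, 0.034]
ft_force: [-0.5, 0.4, -0.6]
finger_gap: 0.586
```

```bash
python3 -c "
from h import *
goto([.439,-.054,.026],-3)
"
```

```text
t7.70 pos [ 0.4503 -0.0619  0.1643] jawang -3.93 j6 1.51 tilt [ 0.044 -0.015 -0.999] F [-0.5  0.4 -0.6] gap 0.586
shift tool cm [ 0.87 -1.8  13.75] (after turn: [ 0.9  -1.78 13.75] ) turn -0.9
```

play_rows --pt "5 0 -4 0 0" --pt "5 0 -4 0 0" --pt "5 0 0 0 0"

```text
clock: 8.0
eef_pos: [0.3679, -0.0562, 0.1585]
orientation: [2.268, 2.118, 0.031]
ft_force: [1.1, -0.3, -0.3]
finger_gap: 0.579
```

```bash
python3 -c "
from h import *
goto([.439,-.054,.026],-3)
"
```

```text
t8.00 pos [ 0.3679 -0.0562  0.1585] jawang -3.91 j6 1.49 tilt [ 0.041 -0.014 -0.999] F [ 1.1 -0.3 -0.3] gap 0.579
shift tool cm [ 0.85  6.52 13.52] (after turn: [ 0.75  6.53 13.52] ) turn -0.9
```

play_rows --pt "5 0 4 0 0" --pt "5 0 4 0 0" --pt "5 0 0 0 0"

```text
clock: 8.3
eef_pos: [0.4467, -0.0615, 0.1601]
orientation: [2.271, 2.119, 0.028]
ft_force: [0.2, 0.1, 0.5]
finger_gap: 0.585
```

```bash
python3 -c "
from h import *
goto([.439,-.054,.026],-3)
"
```

```text
t8.30 pos [ 0.4467 -0.0615  0.1601] jawang -3.95 j6 1.51 tilt [ 0.038 -0.014 -0.999] F [0.2 0.1 0.5] gap 0.585
shift tool cm [ 0.84 -1.33 13.36] (after turn: [ 0.86 -1.32 13.36] ) turn -1.0
```

play_rows --pt "5 0 -5 0 0" --pt "5 0 -5 0 0" --pt "5 0 5 0 0" --pt "5 0 5 0 0" --pt "5 0 -5 0 0" --pt "5 0 -5 0 0" --pt "5 0 5 0 0" --pt "5 0 5 0 0" --pt "5 0 0 0 0"

```text
clock: 9.2
eef_pos: [0.3732, -0.0511, 0.1168]
orientation: [-2.252, -2.102, 0.092]
ft_force: [1.4, -1.0, 0.8]
finger_gap: 0.581
```

```bash
python3 -c "
from h import *
goto([.439,-.054,.026],-3)
"
```

```text
t9.20 pos [ 0.3732 -0.0511  0.1168] jawang -3.96 j6 1.51 tilt [-0.084  0.003 -0.996] F [ 1.4 -1.   0.8] gap 0.581
shift tool cm [0.2  7.32 8.5 ] (after turn: [0.07 7.32 8.5 ] ) turn -1.0
```

play_rows --pt "5 0 0 -5 0" --pt "5 0 0 -5 0" --pt "5 0 0 0 0"

```text
clock: 9.5
eef_pos: [0.3742, -0.0504, 0.2144]
orientation: [-2.241, -2.092, 0.11]
ft_force: [0.7, -0.6, -0.1]
finger_gap: 0.583
```

```bash
python3 -c "
from h import *
goto([.439,-.054,.026],-3)
"
```

```text
t9.50 pos [ 0.3742 -0.0504  0.2144] jawang -3.94 j6 1.51 tilt [-0.102  0.005 -0.995] F [ 0.7 -0.6 -0.1] gap 0.583
shift tool cm [ 0.13  8.38 18.08] (after turn: [-1.000e-02  8.390e+00  1.808e+01] ) turn -0.9
```

play_rows --pt "5 0 0 5 0" --pt "5 0 0 5 0" --pt "5 0 0 0 0"

```text
clock: 9.8
eef_pos: [0.3661, -0.0503, 0.115]
orientation: [-2.246, -2.097, 0.103]
ft_force: [-1.8, 1.1, 0.5]
finger_gap: 0.585
```

```bash
python3 -c "
from h import *
goto([.439,-.054,.026],-3)
"
```

```text
t9.80 pos [ 0.3661 -0.0503  0.115 ] jawang -3.94 j6 1.51 tilt [-0.095  0.004 -0.995] F [-1.8  1.1  0.5] gap 0.585
shift tool cm [0.15 8.11 8.16] (after turn: [0.02 8.11 8.16] ) turn -0.9
```

play_rows --pt "5 0 5 0 0" --pt "5 0 5 0 0" --pt "5 0 -5 0 0" --pt "5 0 -5 0 0" --pt "5 0 0 0 0"

```text
clock: 10.3
eef_pos: [0.3722, -0.0511, 0.1108]
orientation: [-2.233, -2.085, 0.123]
ft_force: [-0.7, -0.7, -1.0]
finger_gap: 0.587
```

```bash
python3 -c "
from h import *
goto([.439,-.054,.026],-3)
"
```

```text
t10.30 pos [ 0.3722 -0.0511  0.1108] jawang -3.93 j6 1.51 tilt [-0.116  0.006 -0.993] F [-0.7 -0.7 -1. ] gap 0.587
shift tool cm [0.18 7.62 7.65] (after turn: [0.06 7.62 7.65] ) turn -0.9
```

play_rows --pt "5 0 4 0 0" --pt "5 0 4 0 0" --pt "5 0 0 0 0"

```text
clock: 10.6
eef_pos: [0.4544, -0.0569, 0.1058]
orientation: [-2.235, -2.086, 0.121]
ft_force: [0.1, -0.1, 0.5]
finger_gap: 0.587
```

```bash
python3 -c "
from h import *
goto([.439,-.054,.026],-3)
"
```

```text
t10.60 pos [ 0.4544 -0.0569  0.1058] jawang -3.96 j6 1.52 tilt [-0.113  0.006 -0.994] F [ 0.1 -0.1  0.5] gap 0.587
shift tool cm [ 0.2  -0.64  8.1 ] (after turn: [ 0.21 -0.64  8.1 ] ) turn -1.0
```

play_rows --pt "5 0 0 -5 0" --pt "5 0 0 -5 0" --pt "5 0 0 5 0" --pt "5 0 0 5 0" --pt "5 0 0 -5 0" --pt "5 0 0 -5 0" --pt "5 0 0 0 0"

```text
clock: 11.3
eef_pos: [0.4535, -0.0561, 0.2059]
orientation: [-2.224, -2.076, 0.139]
ft_force: [1.9, 1.0, -0.7]
finger_gap: 0.587
```

```bash
python3 -c "
from h import *
goto([.439,-.054,.026],-3)
"
```

```text
t11.30 pos [ 0.4535 -0.0561  0.2059] jawang -3.95 j6 1.52 tilt [-0.132  0.008 -0.991] F [ 1.9  1.  -0.7] gap 0.587
shift tool cm [ 0.13  0.93 18.03] (after turn: [ 0.11  0.94 18.03] ) turn -1.0
```

play_rows --pt "5 0 0 2.5 0" --pt "5 0 0 -2.5 0" --pt "5 0 0 2.5 0" --pt "5 0 0 -2.5 0" --pt "5 0 0 2.5 0" --pt "5 0 0 -2.5 0" --pt "5 0 0 0 0"

```text
clock: 12.0
eef_pos: [0.4265, -0.053, 0.2016]
orientation: [-2.2, -2.053, 0.177]
ft_force: [1.8, -0.1, 1.4]
finger_gap: 0.589
```

```bash
python3 -c "
from h import *
goto([.439,-.054,.026],-3)
"
```

```text
t12.00 pos [ 0.4265 -0.053   0.2016] jawang -3.94 j6 1.52 tilt [-0.172  0.013 -0.985] F [ 1.8 -0.1  1.4] gap 0.589
shift tool cm [-0.03  4.26 17.08] (after turn: [-0.1   4.26 17.08] ) turn -0.9
```

play_rows --pt "5 0 0 2.5 0" --pt "5 0 0 0 0"

```text
clock: 12.2
eef_pos: [0.4203, -0.0525, 0.1779]
orientation: [-2.199, -2.053, 0.178]
ft_force: [-0.6, 0.0, -0.4]
finger_gap: 0.583
```

play_rows --pt "5 0 0 2.5 0" --pt "5 0 0 0 0"

```text
clock: 12.4
eef_pos: [0.4168, -0.0523, 0.1553]
orientation: [-2.201, -2.054, 0.176]
ft_force: [-1.0, -0.2, -0.3]
finger_gap: 0.586
```

play_rows --pt "5 0 2.5 0 0" --pt "5 0 0 0 0"

```text
clock: 12.6
eef_pos: [0.4435, -0.0543, 0.1544]
orientation: [-2.203, -2.056, 0.173]
ft_force: [1.1, 0.7, -0.6]
finger_gap: 0.582
```

play_rows --pt "5 0 2.5 0 0" --pt "5 0 0 0 0"

```text
clock: 12.8
eef_pos: [0.4702, -0.0562, 0.1536]
orientation: [-2.205, -2.057, 0.17]
ft_force: [-0.5, 0.1, 0.7]
finger_gap: 0.586
```

play_rows --pt "5 0 -5 0 0" --pt "5 0 0 0 0"

```text
clock: 13.0
eef_pos: [0.4186, -0.0526, 0.1627]
orientation: [-2.201, -2.055, 0.175]
ft_force: [0.2, -0.2, -0.3]
finger_gap: 0.582
```

play_rows --pt "5 0 0 -2.5 0" --pt "5 0 0 0 0"

```text
clock: 13.2
eef_pos: [0.4206, -0.0527, 0.1905]
orientation: [-2.201, -2.054, 0.175]
ft_force: [0.3, -0.5, -0.3]
finger_gap: 0.587
```

play_rows --pt "5 0 0 -2.5 0" --pt "5 0 0 0 0"

```text
clock: 13.4
eef_pos: [0.4239, -0.0529, 0.2176]
orientation: [-2.202, -2.055, 0.175]
ft_force: [0.4, 0.1, 0.4]
finger_gap: 0.589
```

play_rows --pt "5 0 3 0 0" --pt "5 0 0 3 0" --pt "5 0 -3 0 0" --pt "5 0 0 -3 0" --pt "5 0 3 0 0" --pt "5 0 0 3 0" --pt "5 0 -3 0 0" --pt "5 0 0 -3 0" --pt "5 0 0 0 0"

```text
clock: 14.3
eef_pos: [0.4118, -0.0516, 0.2129]
orientation: [-2.19, -2.044, 0.193]
ft_force: [0.7, -0.5, -0.5]
finger_gap: 0.589
```

play_rows --pt "5 0 0 3 0" --pt "5 0 3 0 0" --pt "5 0 0 -3 0" --pt "5 0 -3 0 0" --pt "5 0 0 3 0" --pt "5 0 3 0 0" --pt "5 0 0 -3 0" --pt "5 0 -3 0 0" --pt "5 0 0 0 0"

```text
clock: 15.2
eef_pos: [0.3967, -0.05, 0.2049]
orientation: [-2.172, -2.027, 0.22]
ft_force: [-0.6, -1.0, 0.7]
finger_gap: 0.588
```

play_rows --pt "5 0 4.4 -1.5 0" --pt "5 0 4.4 -1.5 0" --pt "5 0 4.4 -1.5 0" --pt "5 0 4.4 -1.5 0" --pt "5 0 4.4 -1.5 0" --pt "5 0 4.4 -1.5 0" --pt "5 0 4.4 -1.5 0" --pt "5 0 0 0 0"

```text
clock: 16.0
eef_pos: [0.7133, -0.072, 0.2299]
orientation: [-2.17, -2.024, 0.225]
ft_force: [-0.5, 0.3, -0.4]
finger_gap: 0.588
```

play_rows --pt "5 0 2.2 -0.5 0" --pt "5 0 2.2 -0.5 0" --pt "5 0 2.2 -0.5 0" --pt "5 0 2.2 -0.5 0"

```text
clock: 16.4
eef_pos: [0.7361, -0.0718, 0.2208]
orientation: [-2.143, -1.999, 0.265]
ft_force: [-0.3, 0.4, 0.2]
finger_gap: 0.585
```

play_rows --pt "5 0 2.2 -0.5 0" --pt "5 0 2.2 -0.5 0" --pt "5 0 2.2 -0.5 0" --pt "5 0 2.2 -0.5 0"

```text
clock: 16.8
eef_pos: [0.7364, -0.0694, 0.2193]
orientation: [-2.142, -1.998, 0.267]
ft_force: [-0.9, -0.3, 0.2]
finger_gap: 0.586
```

```bash
python3 -c "
from h import *
s=get_state();print(np.round(s['joint_positions'],3))
goto([.4,-.06,.4],-3)
"
```

```text
[-9.300e-02  1.088e+00  1.364e+00  2.116e+00 -2.000e-03  1.548e+00]
t16.80 pos [ 0.7364 -0.0694  0.2193] jawang -3.95 j6 1.55 tilt [-0.266  0.022 -0.964] F [-0.9 -0.3  0.2] gap 0.586
shift tool cm [ -1.34 -37.22  -8.45] (after turn: [ -0.73 -37.24  -8.45] ) turn -0.9
```

play_rows --pt "5 0 0 -2 0" --pt "5 0 0 -2 0" --pt "5 0 0 -2 0"

```text
clock: 17.1
eef_pos: [0.7356, -0.0691, 0.2559]
orientation: [-2.172, -2.027, 0.221]
ft_force: [0.1, 0.2, -0.4]
finger_gap: 0.582
```

```bash
python3 -c "
from h import *
s=get_state();print(np.round(s['joint_positions'],3))
goto([.4,-.06,.4],-3)
"
```

```text
[-9.300e-02  1.039e+00  1.365e+00  2.117e+00 -2.000e-03  1.548e+00]
t17.10 pos [ 0.7356 -0.0691  0.2559] jawang -3.95 j6 1.55 tilt [-0.218  0.018 -0.976] F [ 0.1  0.2 -0.4] gap 0.582
shift tool cm [ -1.38 -35.88  -6.74] (after turn: [ -0.79 -35.9   -6.74] ) turn -1.0
```

Works as expected: tilt decreases by pushing upward against these limits.

play_rows --pt "5 0 0 -3 0" --pt "5 0 0 -3 0" --pt "5 0 0 -3 0" --pt "5 0 0 -3 0" --pt "5 0 0 -3 0" --pt "5 0 0 -3 0"

```text
clock: 17.7
eef_pos: [0.7206, -0.0675, 0.3713]
orientation: [-2.263, -2.112, 0.068]
ft_force: [0.1, 0.2, 0.5]
finger_gap: 0.589
```

```bash
python3 -c "
from h import *
s=get_state();print(np.round(s['joint_positions'],3))
goto([.4,-.06,.4],-3)
"
```

```text
[-9.200e-02  8.820e-01  1.365e+00  2.116e+00 -2.000e-03  1.548e+00]
t17.70 pos [ 0.7206 -0.0675  0.3713] jawang -3.97 j6 1.55 tilt [-0.063  0.003 -0.998] F [0.1 0.2 0.5] gap 0.589
shift tool cm [ -1.47 -32.15  -0.85] (after turn: [ -0.93 -32.17  -0.85] ) turn -1.0
```

play_rows --pt "5 0 0 -2 0" --pt "5 0 0 -2 0" --pt "5 0 0 -1.3 0" --pt "5 0 0 0 0"

```text
clock: 18.1
eef_pos: [0.7118, -0.0666, 0.4082]
orientation: [-2.292, -2.139, 0.015]
ft_force: [0.7, -0.3, -0.1]
finger_gap: 0.586
```

```bash
python3 -c "
from h import *
s=get_state();print(np.round(s['joint_positions'],3))
goto([.4,-.06,.4],-3)
"
```

```text
[-9.200e-02  8.310e-01  1.365e+00  2.117e+00 -2.000e-03  1.548e+00]
t18.10 pos [ 0.7118 -0.0666  0.4082] jawang -3.96 j6 1.55 tilt [-0.012 -0.001 -1.   ] F [ 0.7 -0.3 -0.1] gap 0.586
shift tool cm [ -1.5  -31.14   1.19] (after turn: [ -0.97 -31.16   1.19] ) turn -1.0
```

play_rows --pt "5 0 0 -1 0" --pt "5 0 0 0 0"

```text
clock: 18.3
eef_pos: [0.7105, -0.0664, 0.4129]
orientation: [-2.295, -2.142, 0.008]
ft_force: [-0.3, 1.3, 0.4]
finger_gap: 0.581
```

play_rows --pt "5 0 -2 0 0" --pt "5 0 -2 0 0" --pt "5 0 -2 0 0" --pt "5 0 -2 0 0" --pt "5 0 -2 0 0" --pt "5 0 -2 0 0" --pt "5 0 -2 0 0" --pt "5 0 -2 0 0" --pt "5 0 -1 0 0" --pt "5 0 0 0 0"

```text
clock: 19.3
eef_pos: [0.5465, -0.0552, 0.3994]
orientation: [-2.286, -2.133, 0.026]
ft_force: [-0.0, 0.4, 0.7]
finger_gap: 0.582
```

```bash
python3 -c "
from h import *
s=get_state();print(np.round(s['joint_positions'],3))
goto([.439,-.054,.2],-3)
"
```

```text
[-0.099  0.319  0.379  1.654 -0.003  1.541]
t19.30 pos [ 0.5465 -0.0552  0.3994] jawang -3.96 j6 1.54 tilt [-0.023 -0.    -1.   ] F [-0.   0.4  0.7] gap 0.582
shift tool cm [ -0.59 -10.28  20.18] (after turn: [ -0.42 -10.28  20.18] ) turn -1.0
```

play_rows --pt "5 0 -2 2 0" --pt "5 0 -2 2 0" --pt "5 0 -2 2 0" --pt "5 0 -2 2 0" --pt "5 0 -2 2 0" --pt "5 0 0 2 0" --pt "5 0 0 2 0" --pt "5 0 0 2 0" --pt "5 0 0 2 0" --pt "5 0 0 0 0"

```text
clock: 20.3
eef_pos: [0.4443, -0.0485, 0.2088]
orientation: [-2.282, -2.13, 0.031]
ft_force: [-0.6, 0.5, 0.0]
finger_gap: 0.585
```

```bash
python3 -c "
from h import *
s=get_state();print(np.round(s['joint_positions'],3))
goto([.439,-.054,.2],-3)
"
```

```text
[-0.107  0.16  -0.33   1.108 -0.003  1.533]
t20.30 pos [ 0.4443 -0.0485  0.2088] jawang -3.95 j6 1.53 tilt [-0.028  0.    -1.   ] F [-0.6  0.5  0. ] gap 0.585
shift tool cm [-0.59 -0.47  0.89] (after turn: [-0.58 -0.48  0.89] ) turn -1.0
```

play_rows --pt "5 -0.3 0 2 0" --pt "5 -0.3 0 2 0" --pt "5 0 0 2 0" --pt "5 0 0 2 0" --pt "5 0 0 2 0" --pt "5 0 0 1.2 0" --pt "5 0 0 0 0"

```text
clock: 21.0
eef_pos: [0.4498, -0.0557, 0.0967]
orientation: [-2.286, -2.134, 0.025]
ft_force: [0.9, 0.2, 0.9]
finger_gap: 0.584
```

```bash
python3 -c "
from h import *
s=get_state();print(np.round(s['joint_positions'],3))
goto([.439,-.054,.026],-3)
"
```

```text
[-0.121  0.26  -0.52   0.812 -0.003  1.519]
t21.00 pos [ 0.4498 -0.0557  0.0967] jawang -3.94 j6 1.52 tilt [-0.021 -0.    -1.   ] F [0.9 0.2 0.9] gap 0.584
shift tool cm [ 0.1  -0.94  7.09] (after turn: [ 0.12 -0.94  7.09] ) turn -0.9
```

play_rows --pt "5 0 -0.5 1 -0.5" --pt "5 0.1 -0.5 1 -0.5" --pt "5 0 -0.1 1 0" --pt "5 0 -0.1 1 0" --pt "5 0 0 1 0" --pt "5 0 0 1 0" --pt "5 0 0 0.8 0" --pt "5 0 0 0 0"

```text
clock: 21.8
eef_pos: [0.4407, -0.0546, 0.027]
orientation: [-2.269, -2.159, 0.018]
ft_force: [-0.4, -0.9, -0.0]
finger_gap: 0.585
```

```bash
python3 -c "
from h import *
goto([.439,-.054,.026],-3)
"
```

```text
t21.80 pos [ 0.4407 -0.0546  0.027 ] jawang -2.86 j6 1.50 tilt [-0.015 -0.001 -1.   ] F [-0.4 -0.9 -0. ] gap 0.585
shift tool cm [ 0.05 -0.17  0.1 ] (after turn: [ 0.05 -0.17  0.1 ] ) turn 0.1
```

play_rows --pt "5 0 -0.15 0.1 0" --pt "1.5 0 0 0 0" --pt "1.5 0 0 0 0" --pt "1.5 0 0 0 0" --pt "1.5 0 0 0 0" --pt "1.5 0 0 0 0" --pt "1.5 0 0 0 0" --force 60

```text
clock: 22.5
eef_pos: [0.4399, -0.0545, 0.0266]
orientation: [-2.27, -2.159, 0.017]
ft_force: [0.2, 0.0, -1.2]
finger_gap: 0.249
```

```bash
python3 -c "
from h import *
goto([.439,-.054,.026],-3)
s=get_state();c=camera('wrist');save(c,'w2')
c=camera('top')
for n,z in dict(wedge=.003,wedge_mid=.003).items():
  for d in mark_of(n,c)[:2]: print(n,round(d['conf'],2),np.round(d['point'],1),np.round(at_z(c,d['point'],z,s),4))
"
```

```text
t22.50 pos [ 0.4399 -0.0545  0.0266] jawang -2.86 j6 1.50 tilt [-0.014 -0.001 -1.   ] F [ 0.2  0.  -1.2] gap 0.249
shift tool cm [ 0.05 -0.09  0.06] (after turn: [ 0.05 -0.09  0.06] ) turn 0.1
```

View pics/w2.png

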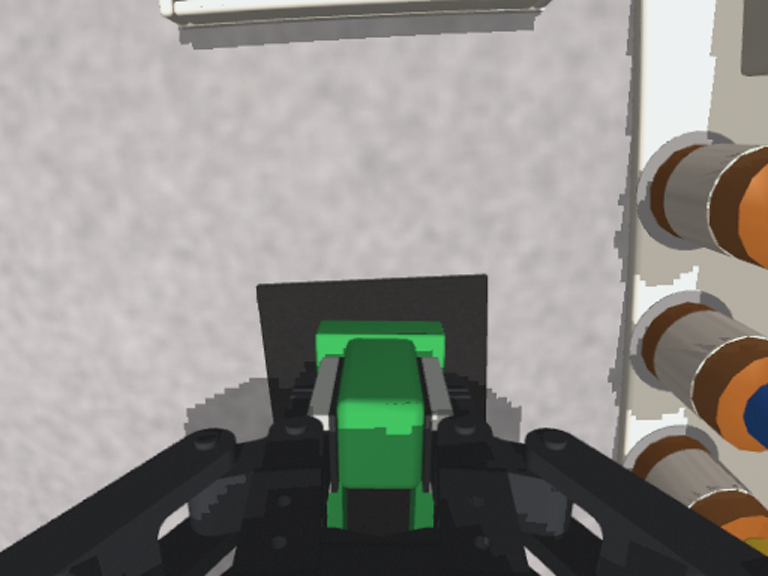

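Run:
```python
from h import *
for n in ["top","scene"]:
    c=camera(n);P=cloud(c);im=c["color"].astype(int)
    m=(abs(P[...,2]-.062)<.006)&(abs(P[...,0]-.585)<.05)&(abs(P[...,1]+.035)<.14)&(im.min(-1)>60)
    Q=P[m]; print(n,len(Q),np.median(Q[:,2]))
    ys=np.arange(-.14,.09,.01); lo=[];hi=[];yy=[]
    for y in ys:
        q=Q[abs(Q[:,1]-y)<.006]
        if len(q)>20: lo.append(np.percentile(q[:,0],2));hi.append(np.percentile(q[:,0],98));yy.append(y)
    print(np.round(yy,3));print(np.round(lo,4));print(np.round(hi,4))
    for e in (lo,hi):
        p=np.polyfit(yy,e,1); print(p, np.degrees(np.arctan(-p[0])))
    print("yext",np.percentile(Q[:,1],[.5,99.5]))
    save(c,n+"1",3,(190,140,360,270) if n=="top" else (180,120,320,260))
```

```text
top 2466 0.06305355445697958
[-0.14 -0.13 -0.12 -0.11 -0.1  -0.09 -0.08 -0.07 -0.06 -0.05 -0.04 -0.03
 -0.02 -0.01  0.    0.01  0.02  0.03  0.04  0.05  0.06  0.07  0.08]
[0.5612 0.5612 0.5603 0.5611 0.5596 0.5599 0.5594 0.5614 0.5637 0.5654
 0.5564 0.5559 0.5561 0.556  0.5556 0.5555 0.5545 0.5534 0.5529 0.5524
 0.5519 0.5519 0.5516]
[0.6185 0.6182 0.6179 0.6175 0.6157 0.6148 0.6145 0.6147 0.6145 0.6139
 0.6139 0.6133 0.6133 0.6111 0.6104 0.6102 0.6097 0.6099 0.61   0.6098
 0.6099 0.6099 0.6071]
[-0.05145276  0.55572783] 2.9454286494477655
[-0.04650285  0.61159492] 2.6624990418677563
yext [-0.15982985  0.0911562 ]
scene 1466 0.06123149634539049
[-0.14 -0.13 -0.12 -0.11 -0.1  -0.09 -0.08 -0.07 -0.06 -0.05 -0.04 -0.03
 -0.02 -0.01  0.    0.01  0.02  0.03  0.04  0.05  0.06  0.07  0.08]
[0.5625 0.5599 0.5606 0.5574 0.5579 0.5598 0.5587 0.5598 0.5574 0.5556
 0.5556 0.5766 0.5837 0.5641 0.5545 0.5545 0.5538 0.5541 0.553  0.5525
 0.5538 0.5542 0.5502]
[0.6187 0.6185 0.6169 0.6173 0.6168 0.6158 0.6158 0.615  0.6146 0.6104
 0.6076 0.6138 0.6129 0.6121 0.6093 0.6044 0.6086 0.6111 0.6097 0.6099
 0.6091 0.6087 0.6088]
[-0.03657395  0.55760309] 2.0945994873688027
[-0.04940577  0.61094072] 2.8284421325195686
yext [-0.16384431  0.08951942]
```

View pics/top1.png

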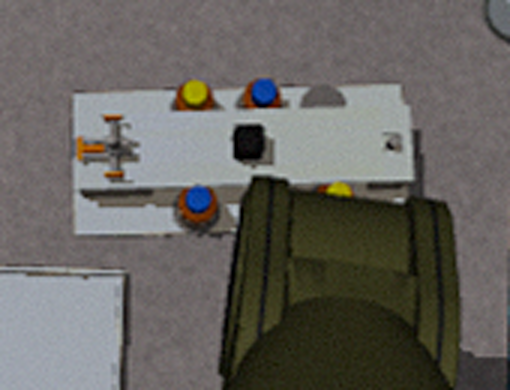

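play_rows --pt "1.5 0 0 -1 0" --pt "1.5 0 0 -1.5 0" --pt "1.5 0 0 -1.5 -1" --pt "1.5 0 0 -1.5 -1" --pt "1.5 0 0 -1.5 -1" --pt "1.5 0 0 -1.5 -1" --pt "1.5 0 0 -1.5 -1" --pt "1.5 0 0 -1.5 -0.6" --pt "1.5 0 0 -1.5 0" --pt "1.5 0 0 -1 0"

```text
clock: 23.8
eef_pos: [0.4399, -0.0541, 0.1765]
orientation: [-2.156, -2.271, 0.018]
ft_force: [-0.7, 0.3, -0.7]
finger_gap: 0.249
```

```bash
python3 -c "
from h import *
goto([.5736,.219,.18],2.75)
"
```

```text
t23.80 pos [ 0.4399 -0.0541  0.1765] jawang 2.98 j6 1.40 tilt [-0.015 -0.001 -1.   ] F [-0.7  0.3 -0.7] gap 0.249
shift tool cm [26.58 14.77 -0.59] (after turn: [26.64 14.66 -0.59] ) turn 0.2
```

play_rows --pt "1.5 1.5 0 0 0" --pt "1.5 2.5 0 0 0" --pt "1.5 2.5 0 0 0" --pt "1.5 2.5 0 0 0" --pt "1.5 2.5 0 0 0" --pt "1.5 2.5 0 0 0" --pt "1.5 2.5 0 0 0" --pt "1.5 2.5 0 0 0" --pt "1.5 2.5 0 0 0" --pt "1.5 1.5 0 0 0"

```text
clock: 24.8
eef_pos: [0.4288, 0.1819, 0.1823]
orientation: [-2.167, -2.268, 0.012]
ft_force: [1.3, 0.1, -0.0]
finger_gap: 0.252
```

```bash
python3 -c "
from h import *
goto([.5736,.219,.18],2.75)
"
```

```text
t24.80 pos [0.4288 0.1819 0.1823] jawang 2.62 j6 1.93 tilt [-0.009 -0.002 -1.   ] F [ 1.3  0.1 -0. ] gap 0.252
shift tool cm [ 3.05 14.63  0.09] (after turn: [ 3.02 14.64  0.09] ) turn -0.1
```

play_rows --pt "1.5 0.5 1 0 0" --pt "1.5 0.5 2 0 0" --pt "1.5 0.5 2 0 0" --pt "1.5 0.5 2 0 0" --pt "1.5 0.5 2 0 0" --pt "1.5 0.5 2 0 0" --pt "1.5 0 2 0 0" --pt "1.5 0 1 0 0" --pt "1.5 0 0.5 0 0" --pt "1.5 0 0 0 0"

```text
clock: 25.8
eef_pos: [0.5806, 0.2175, 0.1808]
orientation: [-2.168, -2.27, 0.016]
ft_force: [0.1, -0.5, -0.9]
finger_gap: 0.251
```

```bash
python3 -c "
from h import *
goto([.5736,.219,.18],2.75)
s=get_state();c=camera('wrist');save(c,'w3')
for n,z in dict(rod=.07,clip=.07,clip_tabs=.079,dish=0).items():
  for d in mark_of(n,c)[:2]: print(n,round(d['conf'],2),np.round(d['point'],1),np.round(at_z(c,d['point'],z,s),4))
c=camera('scene');save(c,'s3',4,(220,80,380,220))
"
```

```text
t25.80 pos [0.5806 0.2175 0.1808] jawang 2.64 j6 1.88 tilt [-0.009 -0.005 -1.   ] F [ 0.1 -0.5 -0.9] gap 0.251
shift tool cm [ 0.18 -0.69  0.09] (after turn: [ 0.18 -0.69  0.09] ) turn -0.1
rod 0.73 [118.8 253.9] [0.4692 0.1563 0.07  ]
rod 0.59 [243.1 350.6] [0.5778 0.062  0.07  ]
clip 0.61 [245.3 346.9] [0.5797 0.0664 0.07  ]
clip_tabs 0.92 [243.4 356.6] [0.5784 0.0633 0.079 ]
dish 0.87 [122.4 252.3] [0.443 0.121 0.   ]
dish 0.49 [244.3 350. ] [ 0.5788 -0.0006  0.    ]
```

View pics/w3.png

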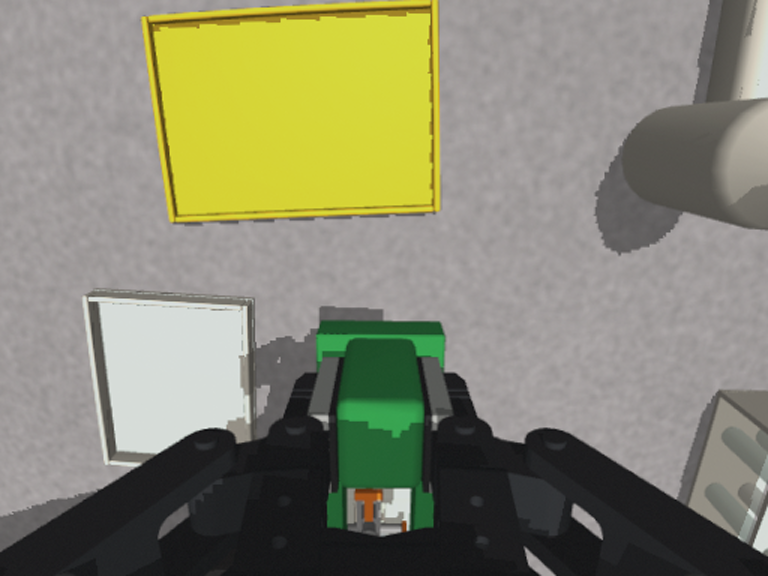

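View pics/s3.png

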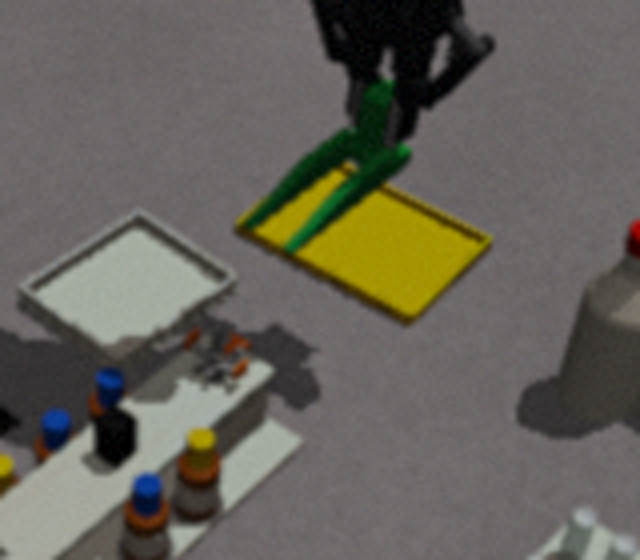

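play_rows --pt "1.5 0.2 -0.5 1 0" --pt "1.5 0 -0.3 1.5 0" --pt "1.5 0 0 1.5 0" --pt "1.5 0 0 1.5 0" --pt "1.5 0 0 1.5 0" --pt "1.5 0 0 1 0" --pt "1.5 0 0 0.5 0" --pt "1.5 0 0 0 0"

```text
clock: 26.9
eef_pos: [0.5682, 0.2203, 0.0968]
orientation: [-2.164, -2.275, 0.01]
ft_force: [0.4, -0.6, -0.8]
finger_gap: 0.25
```

```bash
python3 -c "
from h import *
goto([.572,.219,.0876],2.75)
s=get_state()
c=camera('scene');save(c,'s4',4,(220,80,380,220))
P=cloud(c);im=c['color'].astype(int);r,g,b=im[...,0],im[...,1],im[...,2]
m=(g>1.4*r)&(g>1.4*b)&(g>40); Q=P[m];Q=Q[(Q[:,1]<.25)&(Q[:,1]>.05)]
for y in np.arange(.1,.24,.01):
  q=Q[abs(Q[:,1]-y)<.005]
  if len(q): print(round(y,3),len(q),np.round(q.min(0),4),np.round(q.max(0),4))
c=camera('top');save(c,'t4',4,(190,150,310,250))
P=cloud(c);im=c['color'].astype(int);r,g,b=im[...,0],im[...,1],im[...,2]
m=(g>1.4*r)&(g>1.4*b)&(g>40); Q=P[m];Q=Q[(Q[:,1]<.25)&(Q[:,1]>.05)]
for y in np.arange(.1,.24,.01):
  q=Q[abs(Q[:,1]-y)<.005]
  if len(q): print(round(y,3),len(q),np.round(q.min(0),4),np.round(q.max(0),4))
"
```

```text
t26.90 pos [0.5682 0.2203 0.0968] jawang 2.86 j6 1.89 tilt [-0.005 -0.004 -1.   ] F [ 0.4 -0.6 -0.8] gap 0.250
shift tool cm [-0.15  0.38  0.92] (after turn: [-0.15  0.38  0.92] ) turn 0.1
0.1 3 [0.5553 0.1035 0.0747] [0.5882 0.1044 0.0781]
0.11 21 [0.5525 0.1057 0.0738] [0.5941 0.1147 0.0806]
0.12 28 [0.5519 0.1156 0.0733] [0.5945 0.1245 0.0864]
0.13 26 [0.5535 0.1258 0.0735] [0.5938 0.135  0.0895]
0.14 21 [0.5517 0.1361 0.0822] [0.5942 0.1448 0.0916]
0.15 27 [0.5507 0.1452 0.0786] [0.5932 0.1548 0.0964]
0.16 23 [0.5505 0.1553 0.0768] [0.5921 0.1641 0.0979]
0.17 14 [ 0.5357  0.1659 -0.0012] [0.5917 0.1747 0.0971]
0.18 19 [ 0.4974  0.175  -0.0017] [0.5913 0.1842 0.0984]
0.19 12 [0.5512 0.1856 0.0944] [0.5909 0.1942 0.097 ]
0.2 11 [0.5505 0.1963 0.0937] [0.5906 0.2029 0.0976]
0.21 32 [0.5522 0.2051 0.0791] [0.5902 0.2143 0.1468]
0.22 21 [0.55   0.2154 0.0774] [0.5888 0.2241 0.1338]
0.23 9 [0.5581 0.2262 0.0829] [0.5891 0.2305 0.1324]
0.1 1 [0.5533 0.105  0.0778] [0.5533 0.105  0.0778]
0.11 30 [0.5518 0.1069 0.0765] [0.5935 0.115  0.086 ]
0.12 38 [0.5519 0.1151 0.0787] [0.5936 0.1243 0.0887]
0.13 38 [0.5515 0.1256 0.0799] [0.5921 0.1349 0.0926]
0.14 42 [0.5513 0.1351 0.082 ] [0.5935 0.1447 0.0959]
0.15 47 [0.5506 0.145  0.084 ] [0.5928 0.1549 0.0984]
0.16 44 [0.5505 0.1554 0.0838] [0.5921 0.1648 0.1019]
0.17 46 [ 0.5498  0.165  -0.    ] [0.5982 0.175  0.1018]
0.18 43 [0.5499 0.1752 0.0732] [0.591  0.1843 0.236 ]
0.19 46 [ 0.5491  0.1854 -0.0006] [0.5888 0.195  0.1021]
0.2 39 [0.5485 0.1951 0.0022] [0.5882 0.205  0.1016]
0.21 34 [0.5486 0.2051 0.0788] [0.5878 0.2146 0.134 ]
0.22 2 [0.548  0.2156 0.079 ] [0.5486 0.2172 0.0826]
```

View pics/s4.png

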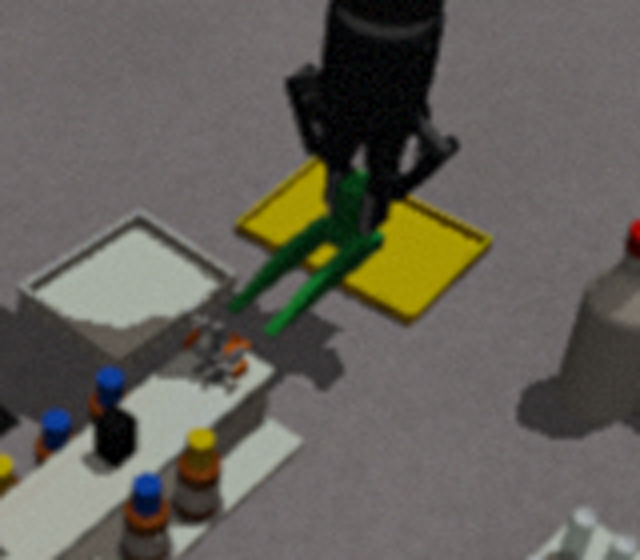

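View pics/t4.png

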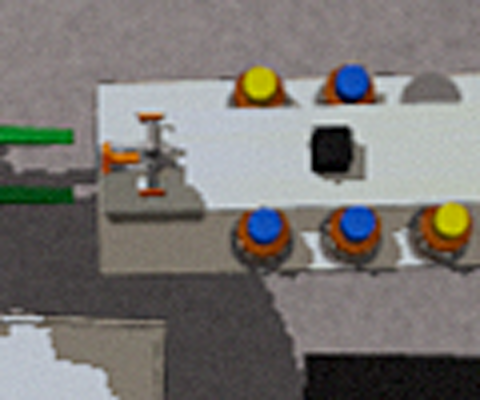

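play_rows --pt "1.5 0 0.4 0.5 0" --pt "1.5 0 0 0.4 0" --pt "1.5 0 0 0 0"

```text
clock: 27.3
eef_pos: [0.5749, 0.2213, 0.0899]
orientation: [2.165, 2.275, -0.002]
ft_force: [-0.8, 0.6, -1.2]
finger_gap: 0.245
```

```bash
python3 -c "
from h import *
goto([.5722,.2203,.0872],2.75)
c=camera('top');save(c,'t5',4,(190,150,310,250))
"
```

```text
t27.30 pos [0.5749 0.2213 0.0899] jawang 2.85 j6 1.89 tilt [-0.    -0.002 -1.   ] F [-0.8  0.6 -1.2] gap 0.245
shift tool cm [-0.09 -0.28  0.27] (after turn: [-0.09 -0.28  0.27] ) turn 0.1
```

View pics/t5.png

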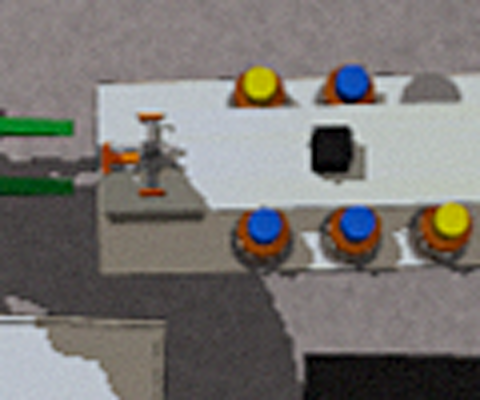

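play_rows --pt "1.5 -0.3 -0.15 0.25 0" --pt "1.5 0 0 0 0"

```text
clock: 27.55
eef_pos: [0.5738, 0.2181, 0.0876]
orientation: [2.164, 2.275, -0.001]
ft_force: [-0.4, -0.9, -1.7]
finger_gap: 0.248
```

```bash
python3 -c "
from h import *
goto([.574,.2203,.0872],2.75)
"
```

```text
t27.55 pos [0.5738 0.2181 0.0876] jawang 2.85 j6 1.89 tilt [ 0.001 -0.002 -1.   ] F [-0.4 -0.9 -1.7] gap 0.248
shift tool cm [0.22 0.03 0.04] (after turn: [0.22 0.03 0.04] ) turn 0.1
```

play_rows --pt "1.5 -0.7 0 0 0" --pt "1.5 -0.7 0 0 0" --pt "1.5 -0.7 0 0 0" --pt "1.5 -0.5 0 0 0" --pt "1.5 0 0 0 0"

```text
clock: 28.05
eef_pos: [0.5751, 0.1891, 0.0879]
orientation: [2.165, 2.274, -0.001]
ft_force: [0.5, 0.1, -1.0]
finger_gap: 0.246
```

```bash
python3 -c "
from h import *
goto([.581,.114,.0856],2.75)
c=camera('top');save(c,'t6',4,(190,150,310,250))
c=camera('scene');save(c,'s6',4,(220,100,340,220))
"
```

```text
t28.05 pos [0.5751 0.1891 0.0879] jawang 2.81 j6 1.84 tilt [ 0.001 -0.002 -1.   ] F [ 0.5  0.1 -1. ] gap 0.246
shift tool cm [-7.53  0.22  0.25] (after turn: [-7.53  0.23  0.25] ) turn 0.1
```

View pics/t6.png

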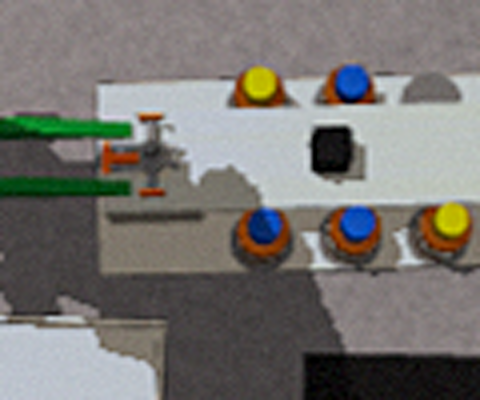

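View pics/s6.png

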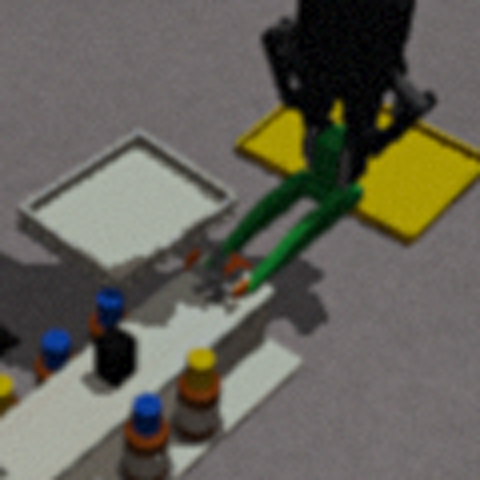

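play_rows --pt "1.5 0 0.1 0.1 0" --pt "1.5 0 0 0.1 0" --pt "1.5 0 0 0.1 0"

```text
clock: 28.45
eef_pos: [0.5766, 0.1905, 0.085]
orientation: [2.164, 2.275, 0.001]
ft_force: [-0.1, 0.9, -0.3]
finger_gap: 0.25
```

```bash
python3 -c "
from h import *
goto([.581,.114,.0856],2.75)
"
```

```text
t28.45 pos [0.5766 0.1905 0.085 ] jawang 2.88 j6 1.84 tilt [ 0.002 -0.001 -1.   ] F [-0.1  0.9 -0.3] gap 0.250
shift tool cm [-7.66  0.06 -0.06] (after turn: [-7.66  0.07 -0.06] ) turn 0.1
```

play_rows --pt "1.5 0 0 0.06 0" --pt "1.5 0 0 0.05 0"

```text
clock: 28.65
eef_pos: [0.5767, 0.1907, 0.0843]
orientation: [2.163, 2.275, 0.001]
ft_force: [-1.4, 0.2, 3.5]
finger_gap: 0.251
```

play_rows --pt "1.5 0 0 0.06 0" --pt "1.5 0 0 0.05 0"

```text
clock: 28.85
eef_pos: [0.5767, 0.1908, 0.0842]
orientation: [2.162, 2.274, 0.001]
ft_force: [-1.0, -0.5, 4.5]
finger_gap: 0.252
```

play_rows --pt "1.5 -0.6 0 0 0" --pt "1.5 -0.6 0 0 0" --pt "1.5 -0.6 0 0 0" --pt "1.5 -0.6 0 0 0"

```text
clock: 29.25
eef_pos: [0.5796, 0.1667, 0.0849]
orientation: [2.159, 2.276, 0.008]
ft_force: [0.4, 1.9, 3.4]
finger_gap: 0.252
```

play_rows --pt "1.5 -0.6 0 0 0" --pt "1.5 -0.6 0 0 0" --pt "1.5 -0.6 0 0 0" --pt "1.5 -0.6 0 0 0"

```text
clock: 29.65
eef_pos: [0.5817, 0.1463, 0.086]
orientation: [-2.158, -2.276, -0.025]
ft_force: [-3.7, 17.3, 7.0]
finger_gap: 0.251
```

```bash
python3 -c "
from h import *
goto([.579+.05*-.048,.115,.0843],2.75)
c=camera('top');save(c,'t7',4,(190,150,310,250))
c=camera('scene');save(c,'s7',4,(220,100,340,220))
"
```

```text
t29.65 pos [0.5817 0.1463 0.086 ] jawang 3.06 j6 1.76 tilt [ 0.007  0.015 -1.   ] F [-3.7 17.3  7. ] gap 0.251
shift tool cm [-3.11 -0.67  0.12] (after turn: [-3.11 -0.66  0.12] ) turn 0.3
```

View pics/t7.png

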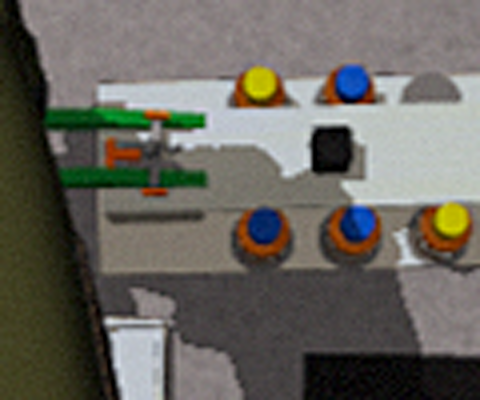

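View pics/s7.png

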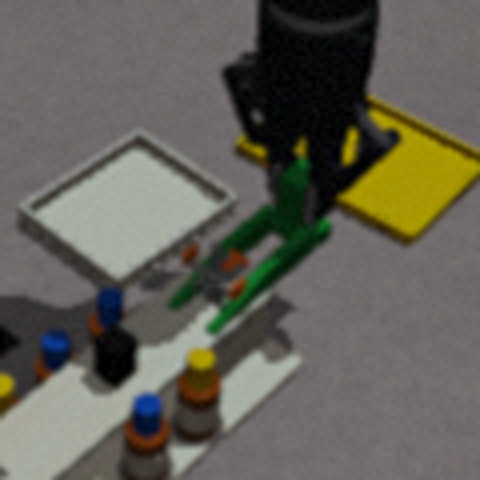

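play_rows --pt "1.5 -0.6 -0.1 0.03 0" --pt "1.5 -0.6 -0.1 0.03 0" --pt "1.5 -0.6 -0.1 0.03 0"

```text
clock: 30.05
eef_pos: [0.5804, 0.1365, 0.0879]
orientation: [-2.144, -2.273, -0.049]
ft_force: [-2.0, 7.5, 7.0]
finger_gap: 0.252
```

```bash
python3 -c "
from h import *
goto([.579+.05*-.048,.115,.0843],2.75)
c=camera('top');save(c,'t8',4,(190,150,310,250))
c=camera('scene');save(c,'s8',4,(220,100,340,220))
"
```

```text
t30.05 pos [0.5804 0.1365 0.0879] jawang 3.33 j6 1.73 tilt [ 0.01   0.034 -0.999] F [-2.   7.5  7. ] gap 0.252
shift tool cm [-2.13 -0.51  0.28] (after turn: [-2.14 -0.49  0.28] ) turn 0.6
```

View pics/t8.png

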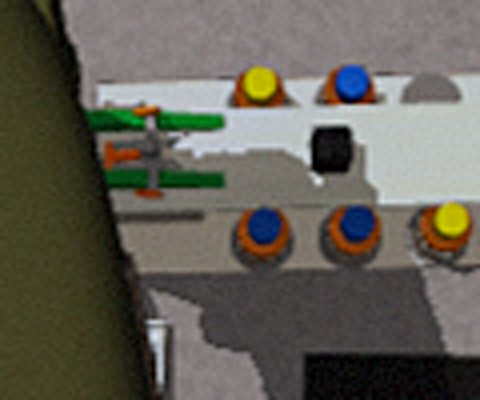

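View pics/s8.png

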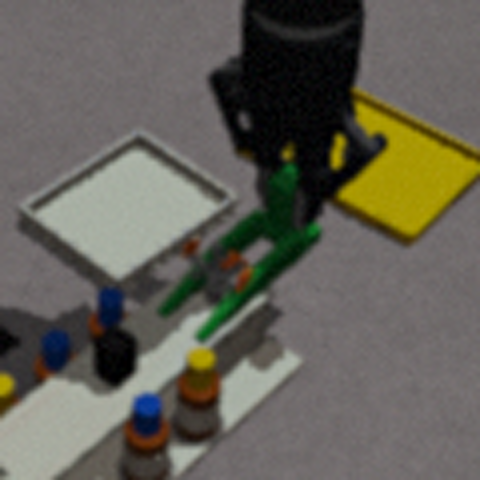

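play_rows --pt "1.5 0 0 0.2 0" --pt "1.5 -0.7 -0.1 0.2 0" --pt "1.5 -0.7 -0.1 0.2 0"

```text
clock: 30.45
eef_pos: [0.5807, 0.1257, 0.0849]
orientation: [-2.14, -2.273, -0.063]
ft_force: [-0.4, 6.0, 18.0]
finger_gap: 0.249
```

```bash
python3 -c "
from h import *
goto([.579+.05*-.048,.115,.0843],2.75)
"
```

```text
t30.45 pos [0.5807 0.1257 0.0849] jawang 3.45 j6 1.70 tilt [ 0.014  0.042 -0.999] F [-0.4  6.  18. ] gap 0.249
shift tool cm [-1.04 -0.48  0.01] (after turn: [-1.05 -0.46  0.01] ) turn 0.7
```

play_rows --pt "1.5 -0.7 0 0 0" --pt "1.5 -0.6 0 0 0"

```text
clock: 30.65
eef_pos: [0.5825, 0.1124, 0.0857]
orientation: [-2.14, -2.276, -0.067]
ft_force: [0.4, 1.0, 1.1]
finger_gap: 0.245
```

```bash
python3 -c "
from h import *
goto([.579+.05*-.048,.115,.0843],2.75)
c=camera('top');save(c,'t9',4,(190,150,310,250))
P=cloud(c);im=c['color'].astype(int);r,g,b=im[...,0],im[...,1],im[...,2]
m=(r>1.6*g)&(r>1.8*b)&(P[...,1]>.03)&(P[...,1]<.11)&(P[...,2]>.05); Q=P[m];print('orange',np.round(Q.min(0),4),np.round(Q.max(0),4),np.round(np.median(Q,0),4))
for y in (.07,.085): print(np.round(np.median(Q[abs(Q[:,1]-y)<.01],0),4))
c=camera('scene');save(c,'s9',4,(220,100,340,220))
"
```

```text
t30.65 pos [0.5825 0.1124 0.0857] jawang 3.50 j6 1.68 tilt [ 0.017  0.043 -0.999] F [0.4 1.  1.1] gap 0.245
shift tool cm [ 0.29 -0.57  0.14] (after turn: [ 0.28 -0.58  0.14] ) turn 0.7
orange [0.4749 0.0315 0.0915] [0.6002 0.0503 0.6301] [0.4941 0.0364 0.6136]
[nan nan nan]
[nan nan nan]
  return _methods._mean(a, axis=axis, dtype=dtype,
  ret = um.true_divide(
```

View pics/t9.png

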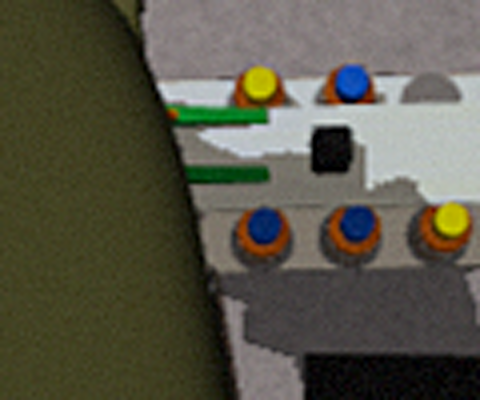

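View pics/s9.png

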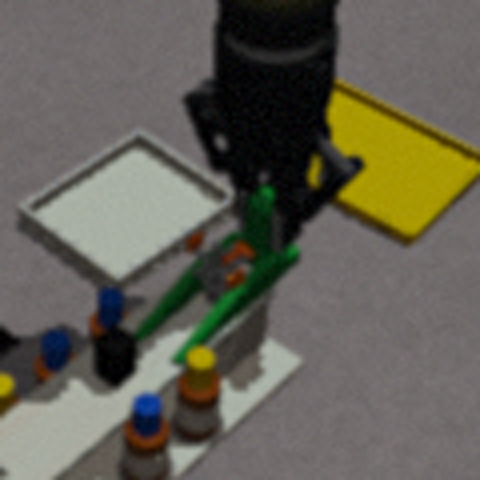

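```bash
python3 -c "
from h import *
c=camera('scene')
P=cloud(c);im=c['color'].astype(int);r,g,b=im[...,0],im[...,1],im[...,2]
m=(r>1.5*g)&(r>1.8*b)&(r>60)&(P[...,1]>.03)&(P[...,1]<.13)&(P[...,0]>.53)&(P[...,0]<.63)
n,l,st,ce=cv2.connectedComponentsWithStats(m.astype(np.uint8))
for i in range(1,n):
  Q=P[l==i]; print(len(Q),np.round(Q.min(0),4),np.round(Q.max(0),4),np.round(np.median(Q,0),4))
for n,z in dict(clip=.083,clip_tabs=.092).items():
  for d in mark_of(n,c)[:2]: print(n,round(d['conf'],2),np.round(d['point'],1),np.round(at_z(c,d['point'],z),4),np.round(at_z(c,d['point'],z-.013),4))
"
```

```text
11 [0.5586 0.0555 0.0916] [0.5618 0.069  0.0994] [0.5608 0.0635 0.0976]
21 [0.5765 0.0708 0.0839] [0.5916 0.0883 0.0904] [0.5834 0.0798 0.0877]
14 [0.5766 0.0496 0.0613] [0.6046 0.0895 0.1008] [0.6032 0.0569 0.0971]
1 [0.6085 0.0373 0.0196] [0.6085 0.0373 0.0196] [0.6085 0.0373 0.0196]
clip 0.67 [276.6 168.4] [0.5891 0.0644 0.083 ] [0.581  0.0742 0.07  ]
clip 0.56 [310.3 137.7] [0.5742 0.2263 0.083 ] [0.5658 0.239  0.07  ]
clip_tabs 0.5 [274.1 166. ] [0.5839 0.0595 0.092 ] [0.5756 0.0693 0.079 ]
```

play_rows --pt "1.5 0 0 0 0" --pt "1.5 0.6 0 0.03 0" --pt "1.5 0.8 0 0.04 0" --pt "1.5 0.8 0 0.04 0" --pt "1.5 0.8 0 0.04 0" --pt "1.5 0.8 0 0.04 0"

```text
clock: 31.5
eef_pos: [0.5797, 0.1516, 0.085]
orientation: [-2.144, -2.275, -0.061]
ft_force: [-0.7, -2.3, 3.9]
finger_gap: 0.247
```

```bash
python3 -c "
from h import *
goto([.574,.219,.0857],2.75)
"
```

```text
t31.50 pos [0.5797 0.1516 0.085 ] jawang 3.39 j6 1.75 tilt [ 0.016  0.039 -0.999] F [-0.7 -2.3  3.9] gap 0.247
shift tool cm [ 6.76 -0.17  0.18] (after turn: [ 6.75 -0.24  0.18] ) turn 0.6
```

play_rows --pt "1.5 0.9 0 0.02 0" --pt "1.5 0.9 0 0.02 0" --pt "1.5 0.9 0 0.02 0" --pt "1.5 0.9 0 0.02 0" --pt "1.5 0.9 0 0.02 0" --pt "1.5 0.9 0 0.02 0" --pt "1.5 0.9 0 0.02 0" --pt "1.5 0.5 0 0 0" --pt "1.5 0 0 0 0"

```text
clock: 32.4
eef_pos: [0.5721, 0.2296, 0.0835]
orientation: [-2.134, -2.274, -0.058]
ft_force: [-0.0, 0.1, -0.8]
finger_gap: 0.249
```

```bash
python3 -c "
from h import *
goto([.574,.219,.18],2.75)
c=camera('top');save(c,'t10',4,(190,150,310,250))
c=camera('scene');save(c,'s10',4,(220,100,340,220))
"
```

```text
t32.40 pos [0.5721 0.2296 0.0835] jawang 3.62 j6 1.87 tilt [ 0.009  0.043 -0.999] F [-0.   0.1 -0.8] gap 0.249
shift tool cm [-0.67  0.23 -9.69] (after turn: [-0.66  0.24 -9.69] ) turn 0.9
```

View pics/t10.png

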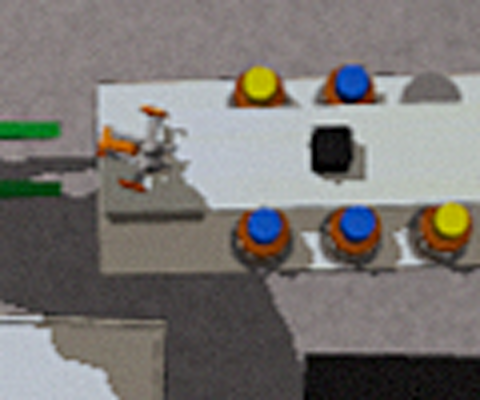

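View pics/s10.png

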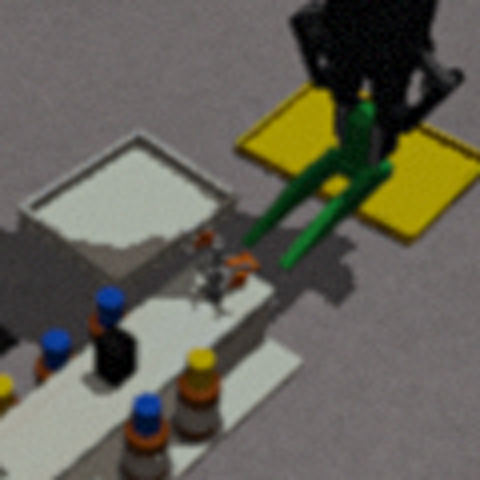

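play_rows --pt "1.5 0 0 -1 0" --pt "1.5 0 0 -1.5 0" --pt "1.5 0 0 -1.5 0" --pt "1.5 0 0 -1.5 0" --pt "1.5 0 0 -1.5 0" --pt "1.5 0 0 -1.5 0" --pt "1.5 0 0 -1 0" --pt "1.5 0 0 0 0"

```text
clock: 33.3
eef_pos: [0.5714, 0.2209, 0.186]
orientation: [-2.142, -2.268, -0.058]
ft_force: [1.1, 0.1, -1.3]
finger_gap: 0.253
```

play_rows --pt "1.5 0 -1 0 0" --pt "1.5 0 -2 0 0" --pt "1.5 0 -2 0 0" --pt "1.5 0 -2 0 0" --pt "1.5 0 -2 0 0" --pt "1.5 0 -2 0 0" --pt "1.5 0 -1.5 0 0" --pt "1.5 0 -0.5 0 0"

```text
clock: 34.1
eef_pos: [0.428, 0.2097, 0.178]
orientation: [-2.14, -2.262, -0.039]
ft_force: [-0.7, -1.5, -0.4]
finger_gap: 0.248
```

```bash
python3 -c "
from h import *
goto([.4375,-.061,.18],0)
"
```

```text
t34.10 pos [0.428  0.2097 0.178 ] jawang 3.18 j6 1.95 tilt [-0.003  0.037 -0.999] F [-0.7 -1.5 -0.4] gap 0.248
shift tool cm [-27.06  -0.55  -1.21] (after turn: [-27.05   0.95  -1.21] ) turn 3.2
```

play_rows --pt "1.5 -1.5 0 -0.1 0.3" --pt "1.5 -2.5 0 -0.1 0.3" --pt "1.5 -2.5 0 -0.1 0.3" --pt "1.5 -2.5 0 -0.1 0.3" --pt "1.5 -2.5 0 -0.1 0.3" --pt "1.5 -2.5 0 -0.1 0.3" --pt "1.5 -2.5 0 -0.1 0.3" --pt "1.5 -2.5 0 -0.1 0.3" --pt "1.5 -2.5 0 -0.1 0.3" --pt "1.5 -2.5 0 -0.1 0.3"

```text
clock: 35.1
eef_pos: [0.4365, -0.0447, 0.177]
orientation: [-2.201, -2.206, -0.034]
ft_force: [0.3, 0.1, -1.3]
finger_gap: 0.251
```

play_rows --pt "1.5 -1.5 0 -0.1 0" --pt "1.5 0 0 0 0"

```text
clock: 35.3
eef_pos: [0.4367, -0.0649, 0.1771]
orientation: [-2.209, -2.2, -0.032]
ft_force: [0.4, -0.7, -0.6]
finger_gap: 0.249
```

```bash
python3 -c "
from h import *
goto([.4375,-.061,.18],0)
"
```

```text
t35.30 pos [ 0.4367 -0.0649  0.1771] jawang -0.24 j6 1.41 tilt [-0.002  0.031 -1.   ] F [ 0.4 -0.7 -0.6] gap 0.249
shift tool cm [ 0.39  0.08 -0.28] (after turn: [ 0.39  0.08 -0.28] ) turn -0.2
```

play_rows --pt "1.5 0 0 1 0" --pt "1.5 0 0 1.5 0" --pt "1.5 0 0 1.5 0" --pt "1.5 0 0 1.5 0" --pt "1.5 0 0 1.5 0" --pt "1.5 0 0 1.5 0" --pt "1.5 0 0 1.5 0" --pt "1.5 0 0 1.5 0" --pt "1.5 0 0 1.0 0" --pt "1.5 0 0 0.5 0"

```text
clock: 36.3
eef_pos: [0.4345, -0.0553, 0.0366]
orientation: [-2.199, -2.205, -0.032]
ft_force: [-0.0, 0.4, -1.2]
finger_gap: 0.254
```

```bash
python3 -c "
from h import *
goto([.4375,-.061,.0266],0)
"
```

```text
t36.30 pos [ 0.4345 -0.0553  0.0366] jawang 0.15 j6 1.42 tilt [-0.005  0.034 -0.999] F [-0.   0.4 -1.2] gap 0.254
shift tool cm [-0.6   0.31  0.98] (after turn: [-0.6   0.31  0.98] ) turn 0.1
```

play_rows --pt "1.5 -0.5 0.2 0.5 0" --pt "1.5 -0.1 0 0.2 0" --pt "1.5 0 0 0.1 0"

```text
clock: 36.6
eef_pos: [0.436, -0.0604, 0.0269]
orientation: [-2.196, -2.206, -0.031]
ft_force: [0.0, 0.1, -0.7]
finger_gap: 0.249
```

play_rows --pt "1.5 0 0 0.1 0" --pt "1.5 0 0 0.1 0"

```text
clock: 36.8
eef_pos: [0.4365, -0.0605, 0.0258]
orientation: [-2.197, -2.206, -0.032]
ft_force: [-4.7, 0.8, 13.0]
finger_gap: 0.25
```

Contact; release.

play_rows --pt "5 0 0 0 0" --pt "5 0 0 0 0" --pt "5 0 0 0 0" --pt "5 0 0 0 0"

```text
clock: 37.2
eef_pos: [0.4382, -0.0609, 0.0272]
orientation: [-2.2, -2.208, -0.035]
ft_force: [-0.4, 1.2, -0.6]
finger_gap: 0.588
```

play_rows --pt "5 0 0 -1 0" --pt "5 0 0 -1.5 0" --pt "5 0 0 -1.5 0" --pt "5 0 0 -1.5 0" --pt "5 0 0 -1.5 0" --pt "5 0 0 -1.5 0" --pt "5 0 0 -1.5 0" --pt "5 0 0 -1.5 0" --pt "5 0 0 -1.5 0" --pt "5 0 0 -0.5 0"

```text
clock: 38.2
eef_pos: [0.4376, -0.0656, 0.1726]
orientation: [-2.2, -2.209, -0.036]
ft_force: [0.5, -0.4, -0.9]
finger_gap: 0.585
```

```bash
cat > clip.py <<'E'
from h import *
c=camera('scene');s=get_state()
P=cloud(c);im=c['color'].astype(int);r,g,b=im[...,0],im[...,1],im[...,2]
m=(r>1.5*g)&(r>1.8*b)&(r>60)&(P[...,1]>.02)&(P[...,1]<.13)&(P[...,0]>.53)&(P[...,0]<.63)&(P[...,2]>.06)
n,l,st,ce=cv2.connectedComponentsWithStats(m.astype(np.uint8),connectivity=8)
for i in range(1,n):
  Q=P[l==i]; print(len(Q),np.round(Q.min(0),4),np.round(Q.max(0),4),np.round(np.median(Q,0),4))
c=camera('top')
P=cloud(c);im=c['color'].astype(int);r,g,b=im[...,0],im[...,1],im[...,2]
m=(r>1.4*g)&(r>1.6*b)&(r>60)&(P[...,1]>.02)&(P[...,1]<.13)&(P[...,0]>.53)&(P[...,0]<.63)&(P[...,2]>.06)
n,l,st,ce=cv2.connectedComponentsWithStats(m.astype(np.uint8),connectivity=8)
for i in range(1,n):
  Q=P[l==i]; print('top',len(Q),np.round(Q.min(0),4),np.round(Q.max(0),4),np.round(np.median(Q,0),4),np.round(ce[i],1))
for n,z in dict(clip=.083,clip_tabs=.092,dish=0,wedge=.003,wedge_mid=.003,mat=0).items():
  for d in mark_of(n,c)[:2]: print(n,round(d['conf'],2),np.round(d['point'],1),np.round(at_z(c,d['point'],z),4))
save(c,'tc%.0f'%(s['clock']*10),1.5)
goto([.58,.06,.2],16,s)
E
python3 clip.py; ls -t pics|head -1
```

```text
12 [0.559  0.0639 0.0886] [0.5637 0.0746 0.0991] [0.5618 0.0699 0.0945]
28 [0.5804 0.0545 0.0788] [0.6047 0.0901 0.0985] [0.5916 0.073  0.0839]
top 8 [0.6001 0.0568 0.0846] [0.6026 0.0656 0.0984] [0.6021 0.0614 0.0967] [228.  177.5]
top 33 [0.5796 0.07   0.075 ] [0.5937 0.0904 0.0905] [0.5842 0.0817 0.0839] [218.9 185.7]
top 11 [0.5584 0.0665 0.0924] [0.5619 0.0775 0.1012] [0.5601 0.0709 0.0978] [222.9 195.8]
dish 0.82 [204.  254.5] [0.4361 0.1165 0.    ]
dish 0.51 [227.2 187.4] [0.597  0.0665 0.    ]
wedge 0.43 [282.7 257.2] [ 0.4334 -0.0677  0.003 ]
wedge_mid 0.49 [200.9 255.3] [0.434  0.1234 0.003 ]
mat 0.48 [266.8 184.9] [ 0.6051 -0.0286  0.    ]
mat 0.35 [282.1 256.6] [ 0.4349 -0.0666  0.    ]
t38.25 pos [ 0.4377 -0.0656  0.1728] jawang 0.23 j6 1.39 tilt [ 0.     0.033 -0.999] F [ 1.  -0.5  0.5] gap 0.584
shift tool cm [12.58 14.28 -2.3 ] (after turn: [ 8.23 17.16 -2.3 ] ) turn -15.8
tc382.png
```

play_rows --pt "6.5 1 1 0 1" --pt "6.5 1.5 1.5 0 1.5" --pt "6.5 1.5 1.5 0 1.5" --pt "6.5 1.5 1.5 0 1.5" --pt "6.5 1.5 1.5 0 1.5" --pt "6.5 1.5 1.5 0 1.5" --pt "6.5 1.5 1.5 0 1.5" --pt "6.5 1.5 1.5 0 1" --pt "6.5 1 1 0 1" --pt "6.5 0 0 0 0"

```text
clock: 39.6
eef_pos: [0.5729, 0.0514, 0.1649]
orientation: [-2.418, -1.946, -0.011]
ft_force: [0.0, 0.6, 0.2]
finger_gap: 0.759
```

```bash
python3 -c "
from h import *
goto([.581,.066,.15],-12)
"
```

```text
t39.60 pos [0.5729 0.0514 0.1649] jawang -12.34 j6 1.86 tilt [-0.018  0.034 -0.999] F [0.  0.6 0.2] gap 0.759
shift tool cm [1.55 0.52 1.52] (after turn: [1.55 0.53 1.52] ) turn -0.3
```

play_rows --pt "6.5 0.8 0.3 1 0" --pt "6.5 0.7 0.3 1 0" --pt "6.5 0 0 1 0" --pt "6.5 0 0 0 0"

```text
clock: 40.0
eef_pos: [0.5789, 0.0659, 0.1307]
orientation: [-2.416, -1.944, -0.003]
ft_force: [-0.5, 0.3, -0.5]
finger_gap: 0.758
```

```bash
python3 -c "
from h import *
goto([.581,.066,.075],-12)
s=get_state();c=camera('wrist');save(c,'w11')
for n,z in dict(clip_tabs=.092).items():
  for d in mark_of(n,c)[:2]: print(n,round(d['conf'],2),np.round(d['point'],1),np.round(at_z(c,d['point'],z,s),4))
P=cloud(c,s);im=c['color'].astype(int);r,g,b=im[...,0],im[...,1],im[...,2]
m=(r>1.5*g)&(r>1.8*b)&(r>60)&(P[...,1]>.02)&(P[...,1]<.13)&(P[...,0]>.53)&(P[...,0]<.63)&(P[...,2]>.06)
n,l,st,ce=cv2.connectedComponentsWithStats(m.astype(np.uint8),connectivity=8)
for i in range(1,n):
  Q=P[l==i]
  if len(Q)>20: print(len(Q),np.round(Q.min(0),4),np.round(Q.max(0),4),np.round(np.median(Q,0),4))
"
```

```text
t40.00 pos [0.5789 0.0659 0.1307] jawang -12.32 j6 1.88 tilt [-0.023  0.033 -0.999] F [-0.5  0.3 -0.5] gap 0.758
shift tool cm [-0.1   0.38  5.56] (after turn: [-0.1   0.37  5.56] ) turn -0.3
clip_tabs 0.88 [258.4 224.3] [0.5815 0.0677 0.092 ]
125 [0.5585 0.0683 0.0928] [0.5637 0.0802 0.1012] [0.5614 0.0739 0.098 ]
129 [0.5996 0.0568 0.0887] [0.6045 0.0697 0.1006] [0.6021 0.0632 0.0974]
```

View pics/w11.png

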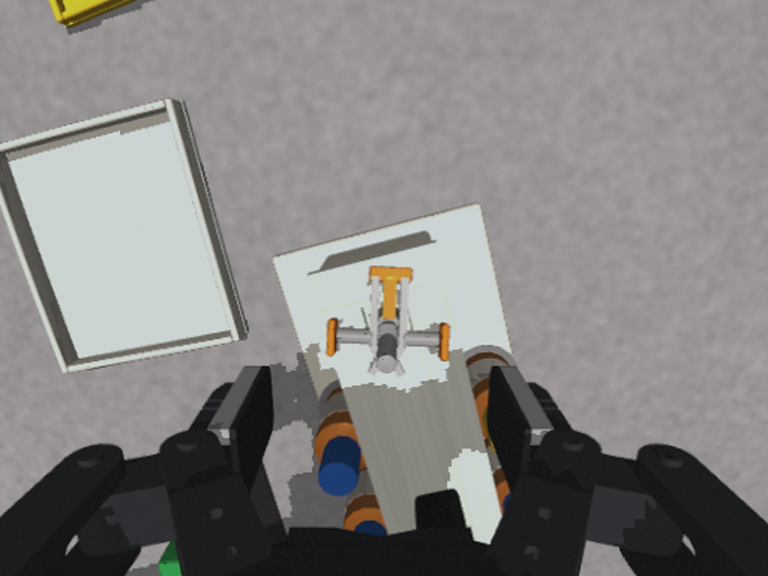

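play_rows --pt "6.5 0.1 0.4 1 1" --pt "6.5 0 0 1 1" --pt "6.5 0 0 1.2 0" --pt "6.5 0 0 1 0" --pt "6.5 0 0 0.8 0" --pt "6.5 0 0 0 0"

```text
clock: 40.7
eef_pos: [0.583, 0.0669, 0.0783]
orientation: [-2.456, -1.897, -0.006]
ft_force: [-0.1, 0.1, -0.3]
finger_gap: 0.762
```

```bash
python3 -c "
from h import *
goto([.582,.067,.075],-14)
"
```

```text
t40.70 pos [0.583  0.0669 0.0783] jawang -14.59 j6 1.92 tilt [-0.02   0.033 -0.999] F [-0.1  0.1 -0.3] gap 0.762
shift tool cm [-0.02 -0.09  0.34] (after turn: [-0.02 -0.09  0.34] ) turn -0.6
```

play_rows --pt "6.5 0 -0.1 0.3 0" --pt "3.5 0 0 0 0" --pt "3.5 0 0 0 0" --pt "3.5 0 0 0 0" --pt "3.5 0 0 0 0" --pt "3.5 0 0 0 0" --force 30

```text
clock: 41.3
eef_pos: [0.5806, 0.0672, 0.0763]
orientation: [-2.455, -1.897, -0.004]
ft_force: [0.4, 0.0, -1.2]
finger_gap: 0.518
```

```bash
python3 -c "
from h import *
goto([.582,.067,.075],-14)
s=get_state();c=camera('wrist');save(c,'w12')"
```

```text
t41.30 pos [0.5806 0.0672 0.0763] jawang -14.59 j6 1.92 tilt [-0.022  0.033 -0.999] F [ 0.4  0.  -1.2] gap 0.518
shift tool cm [0.01 0.15 0.12] (after turn: [0.01 0.15 0.12] ) turn -0.6
```

View pics/w12.png

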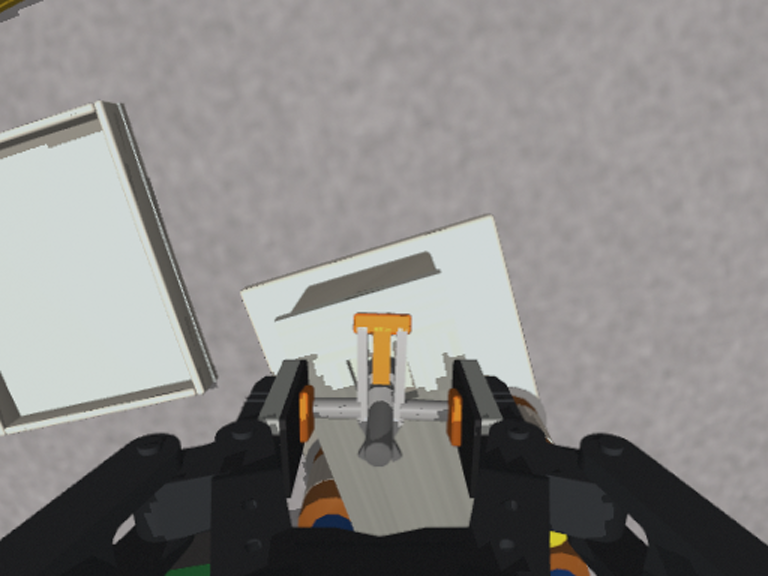

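play_rows --pt "3.5 0 0 -0.5 0" --pt "3.5 0.03 0 -0.8 0" --pt "3.5 0.03 0 -1 0" --pt "3.5 0.03 0 -1 0" --pt "3.5 0.03 0 -1 0" --pt "3.5 0 0 -1 0" --pt "3.5 0 0 -1 0" --pt "3.5 0 0 -1 0" --pt "3.5 0 0 0 0"

```text
clock: 42.25
eef_pos: [0.5852, 0.0663, 0.1584]
orientation: [-2.457, -1.899, -0.013]
ft_force: [0.8, -0.6, -0.3]
finger_gap: 0.513
```

```bash
python3 -c "
from h import *
goto([.438,.118,.13],0)
s=get_state();c=camera('wrist');save(c,'w13')
c=camera('top')
for n,z in dict(dish=0,rod=.07).items():
  for d in mark_of(n,c)[:2]: print(n,round(d['conf'],2),np.round(d['point'],1),np.round(at_z(c,d['point'],z),4))
P=cloud(c)
m=(P[...,2]>.008)&(abs(P[...,0]-.435)<.1)&(abs(P[...,1]-.115)<.1)&(P[...,2]<.03)
Q=P[m][:,:2].astype(np.float32);print(cv2.minAreaRect(Q))
save(c,'t13')
"
```

```text
t42.25 pos [0.5852 0.0663 0.1584] jawang -14.58 j6 1.92 tilt [-0.015  0.034 -0.999] F [ 0.8 -0.6 -0.3] gap 0.513
shift tool cm [  1.2  -15.48   3.24] (after turn: [  5.06 -14.68   3.24] ) turn -14.6
dish 0.67 [280.7 256. ] [ 0.4362 -0.0633  0.    ]
rod 0.48 [269.2 186.3] [ 0.5885 -0.0309  0.07  ]
((0.0, 0.0), (0.0, 0.0), 0.0)
```

View pics/w13.png

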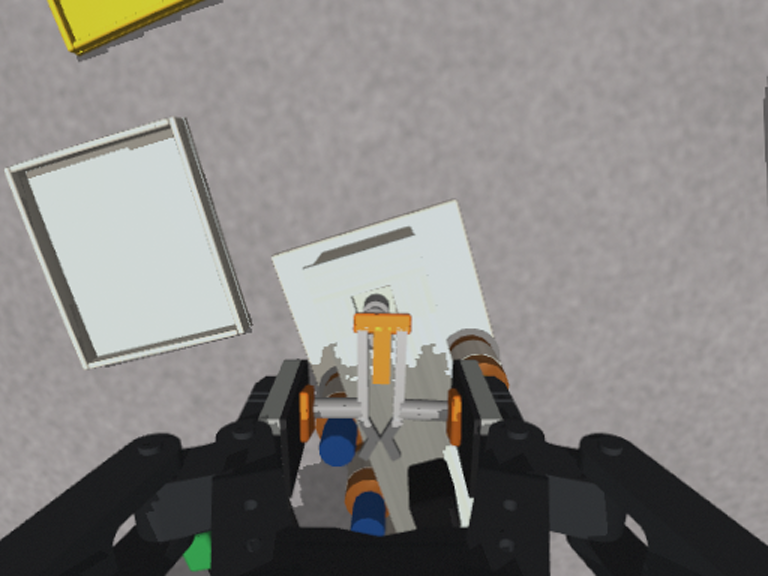

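View pics/t13.png

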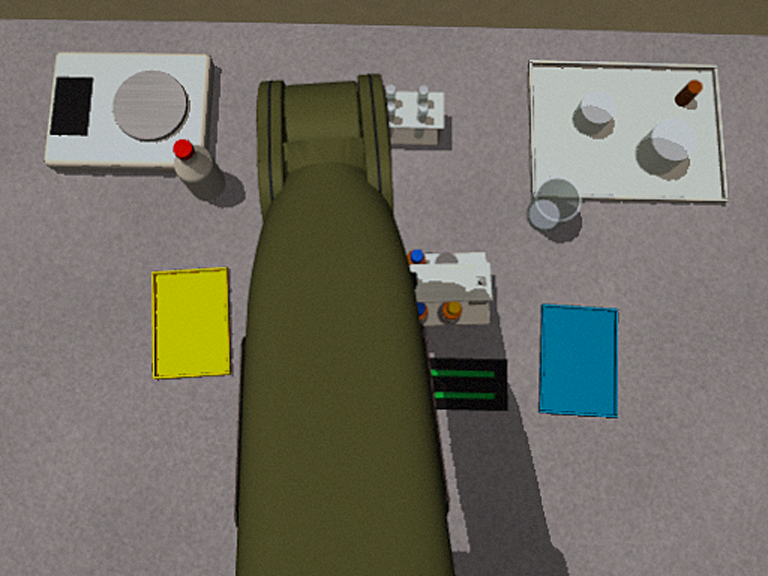

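play_rows --pt "3.5 0 -1 0 -1.5" --pt "3.5 0.4 -1.7 0 -1.5" --pt "3.5 0.5 -1.7 0 -1.5" --pt "3.5 0.6 -1.7 0 -1.5" --pt "3.5 0.6 -1.7 0 -1.5" --pt "3.5 0.6 -1.7 0 -1.5" --pt "3.5 0.6 -1.7 0 -1.5" --pt "3.5 0.6 -1.7 0 -1.5" --pt "3.5 0.6 -1.2 0 -1" --pt "3.5 0 0 0 0"

```text
clock: 43.45
eef_pos: [0.4326, 0.1319, 0.1545]
orientation: [-2.197, -2.177, 0.007]
ft_force: [0.1, 0.4, -0.2]
finger_gap: 0.513
```

```bash
python3 -c "
from h import *
s=get_state();c=camera('wrist');save(c,'w14')
for n,z in dict(dish=0).items():
  for d in mark_of(n,c)[:2]: print(n,round(d['conf'],2),np.round(d['point'],1),np.round(at_z(c,d['point'],z,s),4))
goto([.438,.118,.13],0)
"
```

```text
dish 0.58 [266.9 197.1] [0.4399 0.1186 0.    ]
t43.55 pos [0.4349 0.1316 0.1547] jawang -0.59 j6 1.85 tilt [-0.035  0.031 -0.999] F [-0.3  0.4  0.2] gap 0.510
shift tool cm [-1.44  0.41  2.42] (after turn: [-1.44  0.4   2.42] ) turn -0.6
```

View pics/w14.png

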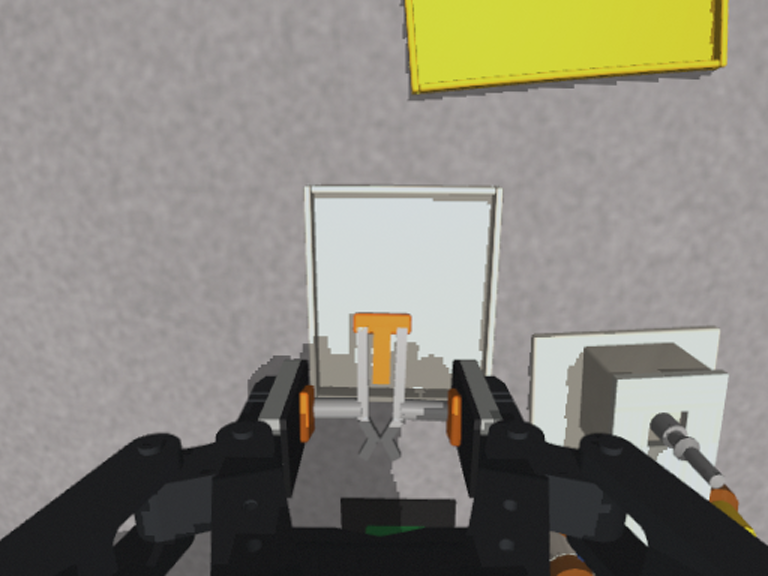

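play_rows --pt "3.5 -0.5 0.2 1 0" --pt "3.5 -0.5 0.3 1.5 0" --pt "3.5 -0.5 0.2 1.5 0" --pt "3.5 -0.3 0.1 1.5 0" --pt "3.5 0 0.1 1.5 0" --pt "3.5 0 0 1.5 0" --pt "3.5 0 0 1.5 0" --pt "3.5 0 0 1.5 0" --pt "3.5 0 0 0.7 0" --pt "3.5 0 0 0 0"

```text
clock: 44.55
eef_pos: [0.4496, 0.111, 0.0215]
orientation: [-2.214, -2.17, 0.001]
ft_force: [-0.7, 0.8, -1.7]
finger_gap: 0.505
```

```bash
python3 -c "
from h import *
goto([.440,.116,.006],0)
"
```

```text
t44.55 pos [0.4496 0.111  0.0215] jawang -1.12 j6 1.81 tilt [-0.029  0.029 -0.999] F [-0.7  0.8 -1.7] gap 0.505
shift tool cm [ 0.44 -0.93  1.59] (after turn: [ 0.46 -0.92  1.59] ) turn -1.1
```

play_rows --pt "3.5 0.4 -0.8 0 0" --pt "3.5 0 0 0.6 0" --pt "3.5 0 0 0.5 0" --pt "3.5 0 0 0.3 0"

```text
clock: 44.95
eef_pos: [0.4427, 0.1159, 0.0083]
orientation: [-2.216, -2.171, -0.004]
ft_force: [-0.6, -1.3, 2.8]
finger_gap: 0.509
```

```bash
python3 -c "
from h import *
goto([.440,.116,.006],0)
s=get_state();c=camera('wrist');save(c,'w15')
"
```

```text
t44.95 pos [0.4427 0.1159 0.0083] jawang -1.16 j6 1.82 tilt [-0.026  0.03  -0.999] F [-0.6 -1.3  2.8] gap 0.509
shift tool cm [-0.   -0.27  0.24] (after turn: [ 0.01 -0.27  0.24] ) turn -1.2
```

View pics/w15.png

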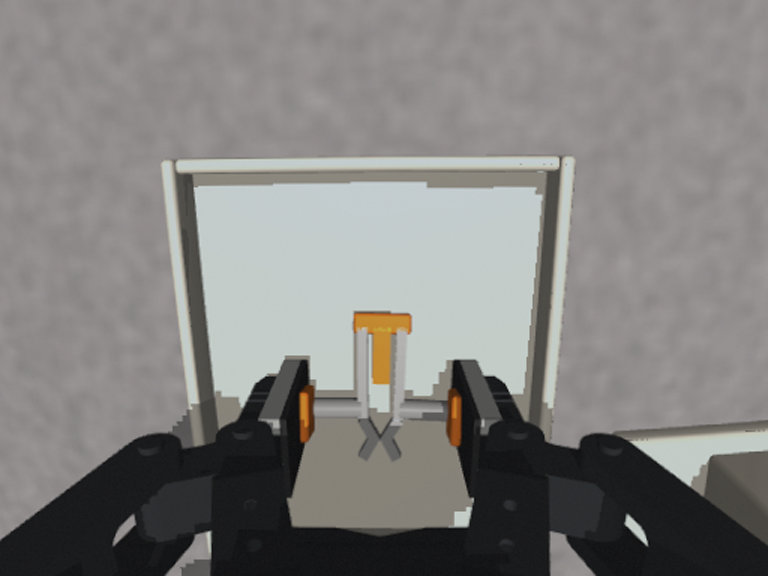

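play_rows --pt "5.6 0 0 0 0" --pt "5.6 0 0 0 0" --pt "5.6 0 0 0 0" --pt "5.6 0 0 -1 0" --pt "5.6 0 0 -1.5 0" --pt "5.6 0 0 -1.5 0" --pt "5.6 0 0 -1.5 0" --pt "5.6 0 0 -1.5 0" --pt "5.6 0 0 -1.5 0" --pt "5.6 0 0 -1.5 0"

```text
clock: 46.0
eef_pos: [0.4447, 0.1125, 0.1148]
orientation: [-2.216, -2.171, -0.003]
ft_force: [-0.2, -0.4, 0.3]
finger_gap: 0.657
```

play_rows --pt "5.6 0 0 -1.5 0" --pt "5.6 0 0 -1.5 0" --pt "5.6 0 0 -1.5 0" --pt "5.6 0 0 -1 0"

```text
clock: 46.4
eef_pos: [0.4466, 0.1108, 0.1763]
orientation: [-2.217, -2.172, -0.009]
ft_force: [0.9, 1.1, -0.4]
finger_gap: 0.656
```

```bash
python3 -c "
from h import *
s=get_state();c=camera('wrist');save(c,'w16')
goto([.585,-.036,.16],92.75)
c=camera('top')
for n,z in dict(bar_grip=.083,bar=.056).items():
  for d in mark_of(n,c)[:2]: print(n,round(d['conf'],2),np.round(d['point'],1),np.round(at_z(c,d['point'],z),4))
P=cloud(c);im=c['color'].astype(int)
m=(im.max(-1)<60)&(P[...,2]>.08)&(abs(P[...,0]-.585)<.03)&(abs(P[...,1]+.036)<.03)
Q=P[m];print(len(Q),np.median(Q,0),cv2.minAreaRect(Q[:,:2].astype(np.float32)))
"
```

```text
t46.45 pos [0.4476 0.111  0.1776] jawang -1.17 j6 1.81 tilt [-0.02   0.031 -0.999] F [0.5 0.7 1.3] gap 0.658
shift tool cm [-14.45  14.07   1.03] (after turn: [13.05 15.38  1.03] ) turn 86.1
bar_grip 0.82 [268.8 186.2] [ 0.5863 -0.0294  0.083 ]
bar 0.83 [272.  185.6] [ 0.593 -0.038  0.056]
bar 0.52 [225.9 186.3] [0.5891 0.0671 0.056 ]
95 [ 0.58322182 -0.03759718  0.09823938] ((0.5837703347206116, -0.036901578307151794), (0.019286418333649635, 0.019759293645620346), 1.096488118171692)
```

View pics/w16.png

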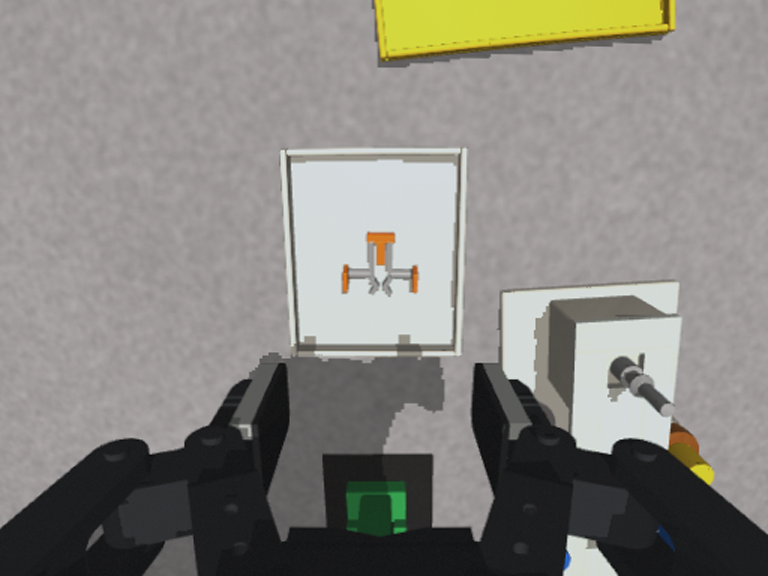

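play_rows --pt "5 0 0 0 -8.5" --pt "5 0 0 0 -8.5" --pt "5 0 0 0 -8.5" --pt "5 0 0 0 -8.5" --pt "5 0 0 0 -8.5" --pt "5 0 0 0 -8.5" --pt "5 0 0 0 -8.5" --pt "5 0 0 0 -8.5" --pt "5 0 0 0 -8.5" --pt "5 0 0 0 -8.5"

```text
clock: 47.6
eef_pos: [0.4371, 0.1089, 0.1633]
orientation: [-0.134, -3.091, -0.036]
ft_force: [-0.1, -0.0, 0.1]
finger_gap: 0.586
```

```bash
python3 -c "
from h import *
goto([.5835,-.0375,.16],92.75)
"
```

```text
t47.60 pos [0.4371 0.1089 0.1633] jawang 85.00 j6 0.31 tilt [-0.046  0.025 -0.999] F [-0.1 -0.   0.1] gap 0.586
shift tool cm [-15.85 -13.32  -0.71] (after turn: [-13.91 -15.33  -0.71] ) turn -7.7
```

play_rows --pt "5 -1.5 -1 -0.1 -4" --pt "5 -1.5 -1.5 -0.1 -3.7" --pt "5 -1.5 -1.6 -0.1 0" --pt "5 -1.5 -1.6 -0.1 0" --pt "5 -1.5 -1.6 -0.1 0" --pt "5 -1.5 -1.6 -0.1 0" --pt "5 -1.5 -1.6 -0.1 0" --pt "5 -1.5 -1.6 0 0" --pt "5 -1.5 -1.6 0 0" --pt "5 0 -1 0 0"

```text
clock: 48.6
eef_pos: [0.5733, -0.0376, 0.1455]
orientation: [0.093, -3.069, -0.042]
ft_force: [0.3, -0.1, -0.4]
finger_gap: 0.586
```

```bash
python3 -c "
from h import *
goto([.5835,-.0375,.13],92.75)
"
```

```text
t48.60 pos [ 0.5733 -0.0376  0.1455] jawang 93.42 j6 -0.14 tilt [-0.071  0.025 -0.997] F [ 0.3 -0.1 -0.4] gap 0.586
shift tool cm [-1.13 -0.1   1.47] (after turn: [-1.13 -0.08  1.47] ) turn 0.7
```

play_rows --pt "5 -1.1 0 1 0.5" --pt "5 -0.1 0 1.5 0" --pt "5 -0.1 0 1.5 0" --pt "5 -0.1 0 1.5 0" --pt "5 -0.1 0 1 0" --pt "5 0 0 0.6 0" --pt "5 0 0 0 0"

```text
clock: 49.3
eef_pos: [0.5785, -0.0321, 0.0645]
orientation: [0.076, -3.06, -0.046]
ft_force: [-0.8, 0.1, -0.2]
finger_gap: 0.588
```

```bash
python3 -c "
from h import *
goto([.5835,-.0375,.07],92.75)
s=get_state();c=camera('wrist');save(c,'w17')
"
```

```text
t49.30 pos [ 0.5785 -0.0321  0.0645] jawang 92.78 j6 -0.12 tilt [-0.081  0.028 -0.996] F [-0.8  0.1 -0.2] gap 0.588
shift tool cm [-0.43 -0.55 -0.61] (after turn: [-0.43 -0.54 -0.61] ) turn 0.0
```

View pics/w17.png

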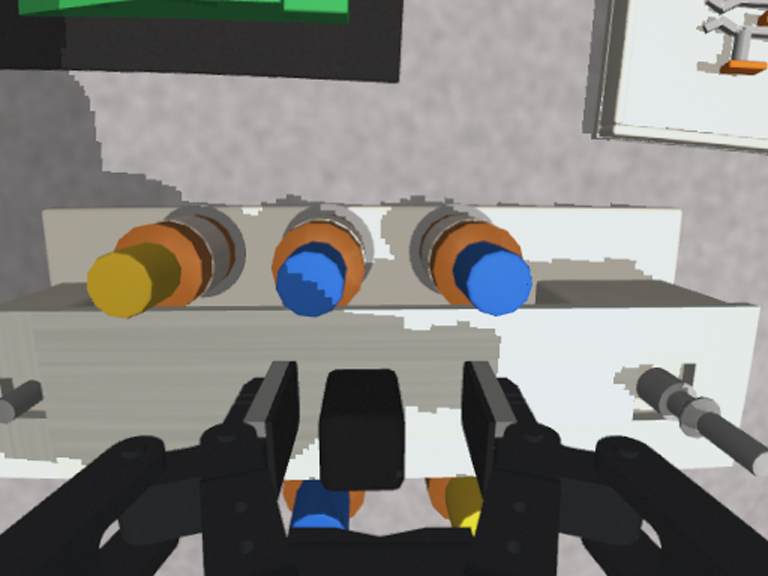

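play_rows --pt "5 -0.4 -0.4 -0.4 0" --pt "1.5 0 0 0 0" --pt "1.5 0 0 0 0" --pt "1.5 0 0 0 0" --pt "1.5 0 0 0 0" --pt "1.5 0 0 0 0" --pt "1.5 0 0 0 0" --force 80

```text
clock: 50.05
eef_pos: [0.5855, -0.0366, 0.0721]
orientation: [0.075, -3.065, -0.044]
ft_force: [0.3, 0.4, -0.0]
finger_gap: 0.245
```

```bash
python3 -c "
from h import *
goto([.5835,-.0375,.13],92.75)
s=get_state();c=camera('wrist');save(c,'w18')
"
```

```text
t50.05 pos [ 0.5855 -0.0366  0.0721] jawang 92.75 j6 -0.12 tilt [-0.076  0.027 -0.997] F [ 0.3  0.4 -0. ] gap 0.245
shift tool cm [ 0.63  0.1  -5.75] (after turn: [ 0.63  0.1  -5.75] ) turn -0.0
```

View pics/w18.png

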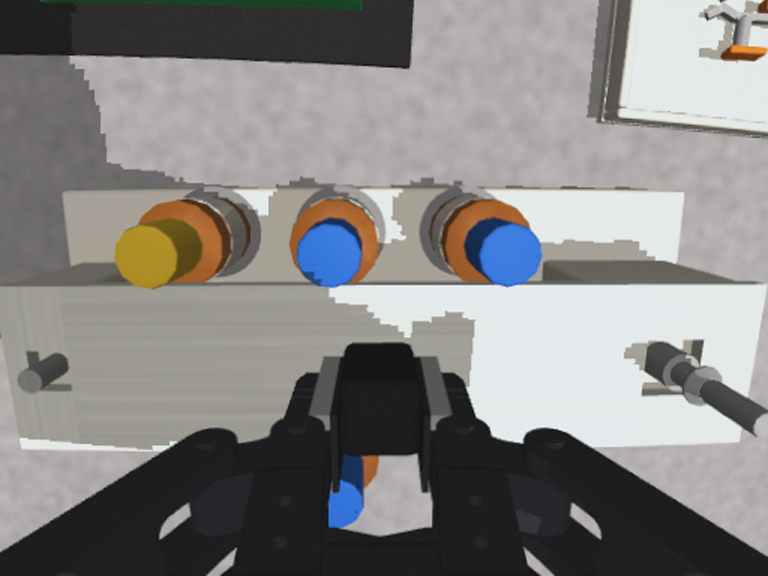

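play_rows --pt "1.5 0.04 0.01 -0.5 0" --pt "1.5 0.07 0.03 -0.9 0" --pt "1.5 0.07 0.03 -0.9 0" --pt "1.5 0.07 0.03 -0.9 0" --pt "1.5 0.07 0.03 -0.9 0" --pt "1.5 0.07 0.03 -0.9 0" --pt "1.5 0.07 0.03 -0.9 0" --pt "1.5 0 0 0 0"

```text
clock: 50.9
eef_pos: [0.5854, -0.0366, 0.1362]
orientation: [0.076, -3.065, -0.045]
ft_force: [0.7, 1.0, -2.6]
finger_gap: 0.244
```

```bash
python3 -c "
from h import *
goto([.5855,-.0366,.145],92.75)
c=camera('scene');save(c,'s19',3,(150,80,350,260))
"
```

```text
t50.90 pos [ 0.5854 -0.0366  0.1362] jawang 92.76 j6 -0.12 tilt [-0.076  0.028 -0.997] F [ 0.7  1.  -2.6] gap 0.244
shift tool cm [ 0.06  0.02 -0.88] (after turn: [ 0.06  0.02 -0.88] ) turn 0.0
```

View pics/s19.png

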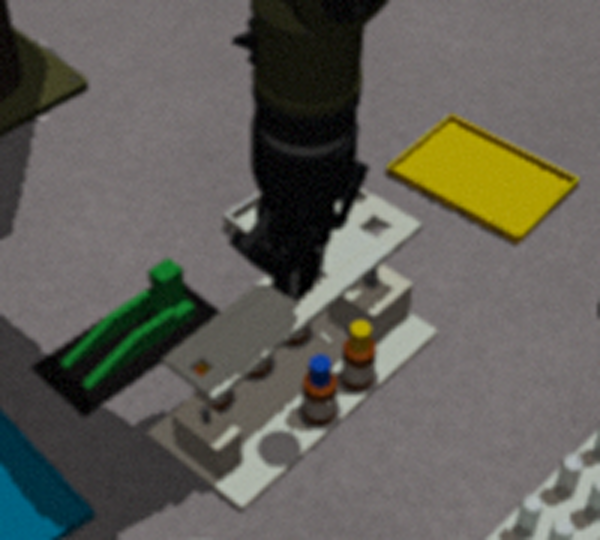

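play_rows --pt "1.5 0.07 0 -1 0" --pt "1.5 1 0 0 0" --pt "1.5 2 0 0 0" --pt "1.5 2 0 0.1 0" --pt "1.5 2 0 0.15 0" --pt "1.5 2 0 0.15 0" --pt "1.5 2 0 0.15 0" --pt "1.5 2 0 0.15 0" --pt "1.5 2 0 0.15 0" --pt "1.5 2 0 0.15 0"

```text
clock: 51.95
eef_pos: [0.4028, -0.0452, 0.1473]
orientation: [0.076, -3.059, -0.046]
ft_force: [-0.0, -0.5, -2.7]
finger_gap: 0.24
```

```bash
python3 -c "
from h import *
goto([.3,-.0366,.145],90)
"
```

```text
t51.95 pos [ 0.4028 -0.0452  0.1473] jawang 92.78 j6 -0.18 tilt [-0.082  0.028 -0.996] F [-0.  -0.5 -2.7] gap 0.240
shift tool cm [10.17  1.35  1.1 ] (after turn: [10.22  0.85  1.1 ] ) turn 2.8
```

play_rows --pt "1.5 1.6 0.1 0.15 0.5" --pt "1.5 1.6 0.2 0.15 0.5" --pt "1.5 1.6 0.2 0.15 0.5" --pt "1.5 1.6 0.2 0.15 0.5" --pt "1.5 1.6 0.1 0.15 0.5" --pt "1.5 1.2 0 0.1 0" --pt "1.5 0.4 0 0 0" --pt "1.5 0 0 0 0"

```text
clock: 52.75
eef_pos: [0.2905, -0.0387, 0.1461]
orientation: [0.005, -3.052, -0.044]
ft_force: [0.6, -0.3, -2.4]
finger_gap: 0.243
```

```bash
python3 -c "
from h import *
goto([.305,-.0366,.145],90)
s=get_state();print(s['joint_positions']);c=camera('wrist');save(c,'w20')
c=camera('top');save(c,'t20')
"
```

```text
t52.75 pos [ 0.2905 -0.0387  0.1461] jawang 90.12 j6 -0.15 tilt [-0.089  0.028 -0.996] F [ 0.6 -0.3 -2.4] gap 0.243
shift tool cm [-1.45  0.2  -0.01] (after turn: [-1.45  0.2  -0.01] ) turn 0.1
[-0.14865575 -0.00335401 -0.69625951  0.97001543  0.01490331 -0.15268496]
```

View pics/w20.png

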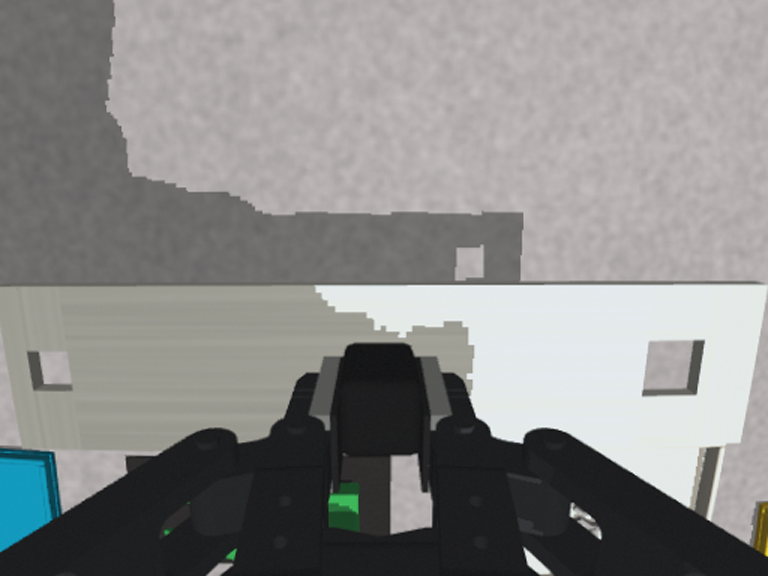

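View pics/t20.png

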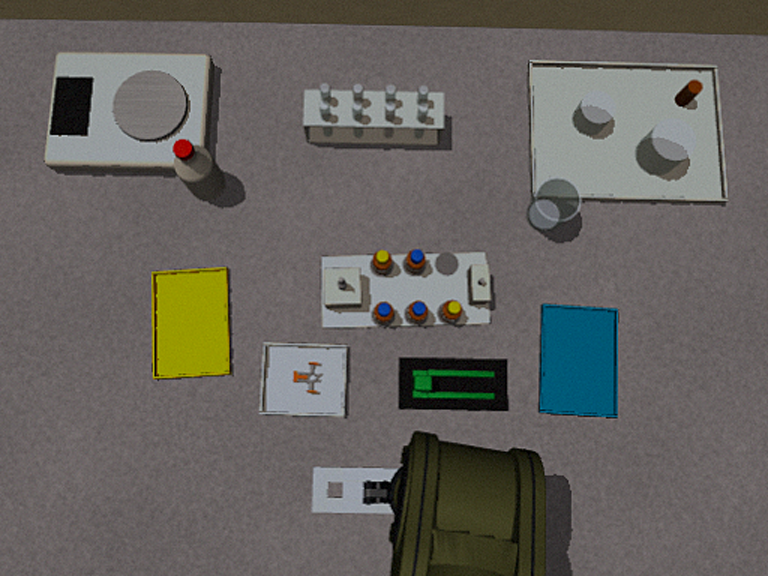

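play_rows --pt "1.5 -0.3 0 1 0" --pt "1.5 -0.3 0 1.5 0" --pt "1.5 -0.3 0 1.5 0" --pt "1.5 -0.3 0 1.5 0" --pt "1.5 -0.2 0 1.5 0" --pt "1.5 -0.2 0 1.5 0" --pt "1.5 -0.2 0 1.5 0" --pt "1.5 -0.1 0 1 0" --pt "1.5 0 0 0.5 0" --pt "1.5 0 0 0 0"

```text
clock: 53.85
eef_pos: [0.3171, -0.0371, 0.027]
orientation: [0.008, -3.069, -0.041]
ft_force: [-0.5, -0.2, -2.2]
finger_gap: 0.243
```

```bash
python3 -c "
from h import *
goto([.300,-.0366,.0161],90)
"
```

```text
t53.85 pos [ 0.3171 -0.0371  0.027 ] jawang 90.23 j6 -0.14 tilt [-0.073  0.026 -0.997] F [-0.5 -0.2 -2.2] gap 0.243
shift tool cm [1.62 0.03 1.21] (after turn: [1.62 0.02 1.21] ) turn 0.2
```

play_rows --pt "1.5 0.8 0 0.4 0" --pt "1.5 0 0 0.3 0" --pt "1.5 0 0 0.2 0" --pt "1.5 0 0 0.1 0"

```text
clock: 54.25
eef_pos: [0.3094, -0.0372, 0.018]
orientation: [0.008, -3.071, -0.04]
ft_force: [0.1, -0.6, -2.7]
finger_gap: 0.241
```

play_rows --pt "1.5 0 0 0.1 0" --pt "1.5 0 0 0.1 0"

```text
clock: 54.45
eef_pos: [0.3097, -0.0372, 0.0162]
orientation: [0.008, -3.073, -0.04]
ft_force: [0.3, 0.5, -3.1]
finger_gap: 0.241
```

play_rows --pt "1.5 0 0 0.1 0" --pt "1.5 0 0 0.1 0"

```text
clock: 54.65
eef_pos: [0.3101, -0.037, 0.0148]
orientation: [0.007, -3.073, -0.04]
ft_force: [-2.7, 3.5, 24.7]
finger_gap: 0.244
```

play_rows --pt "1.5 0 0 0.05 0" --pt "1.5 0 0 0.05 0"

```text
clock: 54.85
eef_pos: [0.3101, -0.037, 0.0148]
orientation: [0.007, -3.073, -0.039]
ft_force: [-1.9, 3.0, 7.6]
finger_gap: 0.243
```

play_rows --pt "4.5 0 0 0 0" --pt "4.5 0 0 0 0" --pt "4.5 0 0 0 0" --pt "4.5 0 0 0 0" --pt "4.5 0.05 0 -0.8 0" --pt "4.5 0.1 0 -1.2 0" --pt "4.5 0.1 0 -1.5 0" --pt "4.5 0.1 0 -1.5 0" --pt "4.5 0.1 0 -1.5 0" --pt "4.5 0.1 0 -1.5 0"

```text
clock: 55.85
eef_pos: [0.3088, -0.039, 0.0988]
orientation: [0.007, -3.071, -0.04]
ft_force: [0.6, -0.2, 0.6]
finger_gap: 0.528
```

```bash
python3 -c "
from h import *
goto([.545,-.1,.2],0)
s=get_state();c=camera('wrist');save(c,'w21')
c=camera('top');save(c,'t21');P=cloud(c)
for n,z in dict(blue1=.008,yellow1=.008,carrier=0,dish=0,wedge=.003,wedge_mid=.003).items():
  for d in mark_of(n,c)[:4]: 
    if d['conf']>.3: print(n,round(d['conf'],2),np.round(d['point'],1),np.round(at_z(c,d['point'],z),4))
im=c['color'].astype(int);r,g,b=im[...,0],im[...,1],im[...,2]
for nm,m in dict(blue=(b>1.8*r)&(b>90),yel=(r>1.6*b)&(g>1.25*b)&(r>120)).items():
  m=m&(P[...,2]>.065)&(P[...,2]<.1)
  n,l,st,ce=cv2.connectedComponentsWithStats(m.astype(np.uint8))
  for i in range(1,n):
    if st[i,4]>15: print(nm,st[i,4],np.round(ce[i],1),np.round(at_z(c,ce[i],.078),4),np.median(P[l==i][:,2]))
"
```

```text
t55.85 pos [ 0.3088 -0.039   0.0988] jawang 90.21 j6 -0.15 tilt [-0.071  0.026 -0.997] F [ 0.6 -0.2  0.6] gap 0.528
shift tool cm [-22.81  -5.91 -11.91] (after turn: [  5.83 -22.83 -11.91] ) turn -89.8
blue1 0.73 [255.1 209.5] [ 0.5437 -0.0013  0.008 ]
blue1 0.64 [274.8 178.5] [ 0.6196 -0.0472  0.008 ]
yellow1 0.62 [299.  210.7] [ 0.543  -0.1052  0.008 ]
yellow1 0.54 [252.7 174.7] [0.6278 0.0059 0.008 ]
carrier 0.88 [272.1 191.4] [ 0.5895 -0.0415  0.    ]
dish 0.57 [204.4 254. ] [0.4372 0.1156 0.    ]
wedge 0.63 [283.7 255.2] [ 0.4381 -0.07    0.003 ]
wedge_mid 0.77 [303.6 255.4] [ 0.4385 -0.1166  0.003 ]
blue 51 [277.6 169.7] [ 0.6255 -0.0491  0.078 ] 0.07885873203999672
blue 49 [279.2 204.9] [ 0.5455 -0.0532  0.078 ] 0.07925125279851875
blue 51 [255.7 205.6] [ 0.543 -0.001  0.078] 0.07911025066602484
yel 50 [254.6 170.1] [0.6234 0.0027 0.078 ] 0.07815211155890933
yel 53 [302.7 204.2] [ 0.5483 -0.1053  0.078 ] 0.07918638803879796
```

View pics/t21.png

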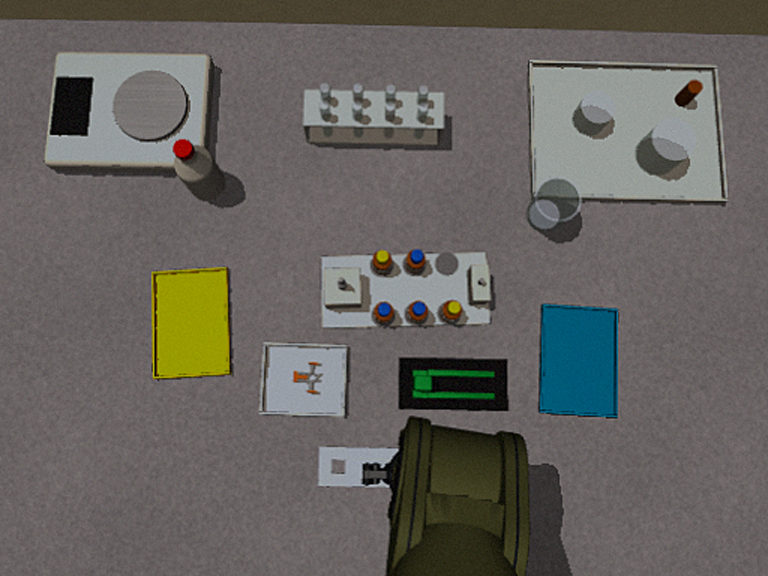

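play_rows --pt "4.5 0 0 -2 8.5" --pt "4.5 0 0 -3 8.5" --pt "4.5 0 0 -3 8.5" --pt "4.5 0 0 -3 8.5" --pt "4.5 0 0 -3 8.5" --pt "4.5 0 0 -3 8.5" --pt "4.5 0 0 -3 8.5" --pt "4.5 0 0 -3 8.5" --pt "4.5 0 0 -3 8.5" --pt "4.5 0 0 -3 8.5"

```text
clock: 57.25
eef_pos: [0.3248, -0.0458, 0.3866]
orientation: [-2.077, -2.231, 0.069]
ft_force: [0.9, -0.0, 0.8]
finger_gap: 0.525
```

```bash
python3 -c "
from h import *
goto([.715,-.04,.38],2.75)
"
```

```text
t57.25 pos [ 0.3248 -0.0458  0.3866] jawang 4.19 j6 1.34 tilt [-0.099  0.03  -0.995] F [ 0.9 -0.   0.8] gap 0.525
shift tool cm [-2.15 38.84 -3.17] (after turn: [-1.18 38.88 -3.17] ) turn 1.4
```

play_rows --pt "4.5 -0.1 3 -0.3 0.2" --pt "4.5 -0.2 4 -0.4 0.2" --pt "4.5 -0.2 4 -0.4 0.2" --pt "4.5 -0.2 4 -0.4 0.2" --pt "4.5 -0.2 4 -0.4 0.2" --pt "4.5 -0.1 4 -0.4 0.2" --pt "4.5 0 4 -0.4 0" --pt "4.5 0 4 -0.4 0" --pt "4.5 0 4 -0.4 0" --pt "4.5 0 3 0 0"

```text
clock: 58.25
eef_pos: [0.7009, -0.0362, 0.3793]
orientation: [-2.109, -2.207, 0.067]
ft_force: [1.6, -0.9, 1.3]
finger_gap: 0.522
```

```bash
python3 -c "
from h import *
print(get_state()['joint_positions'])
goto([.715,-.04,.40],2.75)
"
```

```text
[-0.06214109  0.83958315  1.28666332  2.11370578  0.02300745  1.46213752]
t58.25 pos [ 0.7009 -0.0362  0.3793] jawang 2.69 j6 1.46 tilt [-0.094  0.029 -0.995] F [ 1.6 -0.9  1.3] gap 0.522
shift tool cm [-0.37  1.19 -2.21] (after turn: [-0.37  1.19 -2.21] ) turn -0.1
```

play_rows --pt "4.5 0 1.5 -2 0" --pt "4.5 0 1 -2 0" --pt "4.5 0 0 -2 0"

```text
clock: 58.55
eef_pos: [0.7203, -0.0347, 0.3818]
orientation: [-2.134, -2.233, 0.021]
ft_force: [-0.3, -0.5, 0.8]
finger_gap: 0.526
```

```bash
python3 -c "
from h import *
print(get_state()['joint_positions'])
goto([.715,-.04,.40],2.75)
"
```

```text
[-0.05860295  0.86687303  1.36369442  2.11671832  0.02365139  1.46640075]
t58.55 pos [ 0.7203 -0.0347  0.3818] jawang 2.63 j6 1.47 tilt [-0.048  0.026 -0.999] F [-0.3 -0.5  0.8] gap 0.526
shift tool cm [-0.46 -0.64 -1.8 ] (after turn: [-0.45 -0.64 -1.8 ] ) turn -0.1
```

play_rows --pt "4.5 0 0 -2.5 0" --pt "4.5 0 0 -2.5 0" --pt "4.5 0 0 -2 0"

```text
clock: 58.85
eef_pos: [0.7085, -0.0355, 0.4284]
orientation: [-2.17, -2.268, -0.045]
ft_force: [0.2, 0.8, 0.4]
finger_gap: 0.528
```

```bash
python3 -c "
from h import *
print(get_state()['joint_positions'])
goto([.6255,-.049,.20],2.75)
"
```

```text
[-0.06070533  0.80243358  1.36528565  2.11686807  0.023699    1.46594135]
t58.85 pos [ 0.7085 -0.0355  0.4284] jawang 2.53 j6 1.47 tilt [ 0.018  0.023 -1.   ] F [0.2 0.8 0.4] gap 0.528
shift tool cm [-1.48 -8.79 22.65] (after turn: [-1.45 -8.79 22.65] ) turn -0.2
```

play_rows --pt "4.5 -0.2 -0.8 1 0" --pt "4.5 -0.2 -1 2 0" --pt "4.5 -0.2 -1 2 0" --pt "4.5 -0.2 -1 2 0" --pt "4.5 -0.2 -1 2 0" --pt "4.5 -0.2 -1 2 0" --pt "4.5 -0.2 -1 2 0" --pt "4.5 0 -1 2 0" --pt "4.5 0 -0.8 2 0" --pt "4.5 0 0 2 0"

```text
clock: 59.85
eef_pos: [0.6327, -0.0509, 0.2735]
orientation: [2.131, 2.226, 0.12]
ft_force: [-0.4, -0.9, -0.3]
finger_gap: 0.53
```

```bash
python3 -c "
from h import *
goto([.6255,-.049,.12],2.75)
"
```

```text
t59.85 pos [ 0.6327 -0.0509  0.2735] jawang 2.44 j6 1.44 tilt [ 0.095  0.016 -0.995] F [-0.4 -0.9 -0.3] gap 0.530
shift tool cm [ 0.04 -2.18 15.21] (after turn: [ 0.05 -2.18 15.21] ) turn -0.3
```

play_rows --pt "4.5 0 0 2.5 0" --pt "4.5 0 0 -2.5 0" --pt "4.5 0 0 2.5 0" --pt "4.5 0 0 -2.5 0" --pt "4.5 0 0 2.5 0" --pt "4.5 0 0 -2.5 0" --pt "4.5 0 0 0 0"

```text
clock: 60.55
eef_pos: [0.6047, -0.0494, 0.2705]
orientation: [2.146, 2.237, 0.098]
ft_force: [1.7, -1.3, 1.7]
finger_gap: 0.531
```

```bash
python3 -c "
from h import *
goto([.6255,-.049,.12],2.75)
"
```

```text
t60.55 pos [ 0.6047 -0.0494  0.2705] jawang 2.34 j6 1.44 tilt [ 0.072  0.018 -0.997] F [ 1.7 -1.3  1.7] gap 0.531
shift tool cm [-0.28  0.97 15.16] (after turn: [-0.29  0.97 15.16] ) turn -0.4
```

play_rows --pt "4.5 0 3 0 0" --pt "4.5 0 -3 0 0" --pt "4.5 0 3 0 0" --pt "4.5 0 -3 0 0" --pt "4.5 0 3 0 0" --pt "4.5 0 -3 0 0" --pt "4.5 0 3 0 0" --pt "4.5 0 0 0 0"

```text
clock: 61.35
eef_pos: [0.5947, -0.0457, 0.2403]
orientation: [-2.158, -2.242, -0.01]
ft_force: [-0.0, 0.3, 1.4]
finger_gap: 0.524
```

```bash
python3 -c "
from h import *
goto([.6255,-.049,.12],2.75)
"
```

```text
t61.35 pos [ 0.5947 -0.0457  0.2403] jawang 2.21 j6 1.44 tilt [-0.017  0.025 -1.   ] F [-0.   0.3  1.4] gap 0.524
shift tool cm [-0.76  3.25 11.96] (after turn: [-0.79  3.25 11.96] ) turn -0.5
```

play_rows --pt "5 -0.3 1 1 -0.2" --pt "5 -0.3 1 1.5 -0.2" --pt "5 -0.1 1 1.5 0" --pt "5 0 0.2 1.5 0" --pt "5 0 0 1.5 0" --pt "5 0 0 1.5 0" --pt "5 0 0 1.5 0" --pt "5 0 0 1 0" --pt "5 0 0 0 0"

```text
clock: 62.25
eef_pos: [0.642, -0.0508, 0.1333]
orientation: [-2.167, -2.268, -0.042]
ft_force: [-0.3, 1.5, 0.2]
finger_gap: 0.586
```

```bash
cat > b.py <<'E'
import sys
from h import *
s=get_state();goto([float(v) for v in sys.argv[1:4]],float(sys.argv[4]),s)
c=camera('wrist');save(c,'wb%.0f'%(s['clock']*10));P=cloud(c,s)
im=c['color'].astype(int);r,g,b=im[...,0],im[...,1],im[...,2]
for nm,m in dict(blue=(b>1.8*r)&(b>90),yel=(r>1.6*b)&(g>1.25*b)&(r>120)).items():
  m=m&(P[...,2]>.06)&(P[...,2]<.14)
  n,l,st,ce=cv2.connectedComponentsWithStats(m.astype(np.uint8))
  for i in range(1,n):
    if st[i,4]>60:
      Q=P[l==i]; zt=np.percentile(Q[:,2],90); T=Q[abs(Q[:,2]-zt)<.004]; print(nm,st[i,4],"top z %.4f"%zt,np.round((T.min(0)+T.max(0))/2,4)[:2],np.round(T.max(0)-T.min(0),4)[:2])
E
python3 b.py .6255 -.049 .022 2.75
```

```text
t62.25 pos [ 0.642  -0.0508  0.1333] jawang 2.58 j6 1.43 tilt [ 0.015  0.023 -1.   ] F [-0.3  1.5  0.2] gap 0.586
shift tool cm [ 1.00e-02 -1.82e+00  1.11e+01] (after turn: [ 1.00e-02 -1.82e+00  1.11e+01] ) turn -0.2
blue 820 top z 0.0793 [ 5.436e-01 -3.000e-04] [0.0178 0.0183]
blue 797 top z 0.0792 [ 0.5461 -0.0519] [0.0178 0.0185]
blue 781 top z 0.0792 [ 0.6258 -0.0481] [0.0176 0.0182]
yel 821 top z 0.0793 [0.6232 0.0036] [0.0184 0.0183]
yel 591 top z 0.0790 [ 0.5482 -0.1036] [0.0177 0.019 ]
```

play_rows --pt "5 0.2 -0.8 0.5 0" --pt "5 0 -0.9 0.5 0" --pt "5 0 0 1 0" --pt "5 0 0 0 0"

```text
clock: 62.7
eef_pos: [0.6286, -0.0496, 0.116]
orientation: [2.169, 2.269, 0.051]
ft_force: [-0.4, -0.1, 0.5]
finger_gap: 0.586
```

```bash
python3 -c "
from h import *
goto([.6258,-.0481,.022],2.75)"
```

```text
t62.70 pos [ 0.6286 -0.0496  0.116 ] jawang 2.57 j6 1.44 tilt [ 0.024  0.022 -0.999] F [-0.4 -0.1  0.5] gap 0.586
shift tool cm [-0.03 -0.5   9.39] (after turn: [-0.03 -0.5   9.39] ) turn -0.2
```

play_rows --pt "5 0 -0.5 1 0" --pt "5 0 0 1.2 0" --pt "5 0 0 1.2 0" --pt "5 0 0 1.2 0" --pt "5 0 0 1.2 0" --pt "5 0 0 1.2 0" --pt "5 0 0 0.9 0" --pt "5 0 0 0.4 0" --pt "5 0 0 0 0"

```text
clock: 63.6
eef_pos: [0.6282, -0.0481, 0.0267]
orientation: [2.167, 2.267, 0.053]
ft_force: [-0.3, 0.3, -0.5]
finger_gap: 0.589
```

```bash
python3 -c "
from h import *
goto([.6258,-.0481,.022],2.75)"
```

```text
t63.60 pos [ 0.6282 -0.0481  0.0267] jawang 2.57 j6 1.44 tilt [ 0.027  0.021 -0.999] F [-0.3  0.3 -0.5] gap 0.589
shift tool cm [ 0.01 -0.25  0.46] (after turn: [ 0.01 -0.25  0.46] ) turn -0.2
```

play_rows --pt "5 0 -0.25 0.3 0" --pt "2 0 0 0 0" --pt "2 0 0 0 0" --pt "2 0 0 0 0" --pt "2 0 0 0 0" --pt "2 0 0 0 0" --pt "2 0 0 0 0" --force 35

```text
clock: 64.3
eef_pos: [0.6269, -0.0483, 0.0253]
orientation: [2.166, 2.266, 0.056]
ft_force: [-0.3, 0.0, -1.1]
finger_gap: 0.336
```

play_rows --pt "2 0 0 -0.6 0" --pt "2 0 0 -1.2 0" --pt "2 0 0 -1.5 0" --pt "2 0 0 -1.5 0" --pt "2 0 0 -1.5 0" --pt "2 0 0 -1.5 0" --pt "2 0 0 -1.5 0" --pt "2 0 0 -1.5 0" --pt "2 0 0 -1.2 0" --pt "2 0 0 0 0"

```text
clock: 65.3
eef_pos: [0.624, -0.0512, 0.1587]
orientation: [2.162, 2.262, 0.062]
ft_force: [0.0, -0.6, -0.5]
finger_gap: 0.335
```

```bash
python3 b.py .51 -.335 .14 -2.6; ls -t pics | head -1
```

```text
t65.30 pos [ 0.624  -0.0512  0.1587] jawang 2.57 j6 1.43 tilt [ 0.036  0.021 -0.999] F [ 0.  -0.6 -0.5] gap 0.335
shift tool cm [-27.86 -12.72   0.87] (after turn: [-28.89 -10.16   0.87] ) turn 5.2
blue 672 top z 0.0793 [ 5.437e-01 -1.000e-04] [0.0181 0.0182]
blue 660 top z 0.0793 [ 0.5458 -0.0519] [0.018  0.0185]
yel 652 top z 0.0793 [0.6235 0.0037] [0.018  0.0178]
yel 421 top z 0.0792 [ 0.5481 -0.1037] [0.0173 0.0177]
wb653.png
```

play_rows --pt "2 -1.5 -0.5 0 0.5" --pt "2 -2.5 -1 0 0.5" --pt "2 -2.5 -1 0 0.5" --pt "2 -2.5 -1 0 0.5" --pt "2 -2.5 -1 0 0.5" --pt "2 -2.5 -1 0 0.5" --pt "2 -2.5 -1 0 0.5" --pt "2 -2.5 -1 0 0.5" --pt "2 -2.5 -1 0 0.5" --pt "2 -2.5 -1 0 0.5"

```text
clock: 66.35
eef_pos: [0.5175, -0.3026, 0.1416]
orientation: [-2.27, -2.168, -0.047]
ft_force: [0.2, -0.4, -1.2]
finger_gap: 0.345
```

```bash
python3 -c "
from h import *
goto([.521,-.333,.15],-2.6)"
```

```text
t66.35 pos [ 0.5175 -0.3026  0.1416] jawang -2.63 j6 1.07 tilt [ 0.02   0.022 -1.   ] F [ 0.2 -0.4 -1.2] gap 0.345
shift tool cm [-3.   0.5 -0.9] (after turn: [-3.   0.5 -0.9] ) turn -0.0
```

play_rows --pt "2 -1.3 0.3 1 0" --pt "2 -1.3 0.2 1.5 0" --pt "2 -0.5 0 1.5 0" --pt "2 0 0 1.5 0" --pt "2 0 0 1.5 0" --pt "2 0 0 1.5 0" --pt "2 0 0 1 0" --pt "2 0 0 0.7 0" --pt "2 0 0 0 0"

```text
clock: 67.25
eef_pos: [0.5174, -0.3358, 0.0227]
orientation: [-2.267, -2.155, -0.042]
ft_force: [0.0, 0.3, -1.1]
finger_gap: 0.337
```

```bash
python3 -c "
from h import *
goto([.521,-.333,.0213],-2.6)
s=get_state();c=camera('wrist');save(c,'w30')
for n,z in dict(blue_tray=0).items():
  for d in mark_of(n,c)[:2]: print(n,round(d['conf'],2),np.round(d['point'],1),np.round(at_z(c,d['point'],z,s),4))
"
```

```text
t67.25 pos [ 0.5174 -0.3358  0.0227] jawang -2.91 j6 1.03 tilt [ 0.01   0.029 -1.   ] F [ 0.   0.3 -1.1] gap 0.337
shift tool cm [0.3  0.34 0.16] (after turn: [0.29 0.34 0.16] ) turn -0.3
blue_tray 0.9 [172.2 196. ] [ 0.4776 -0.31    0.    ]
```

View pics/w30.png

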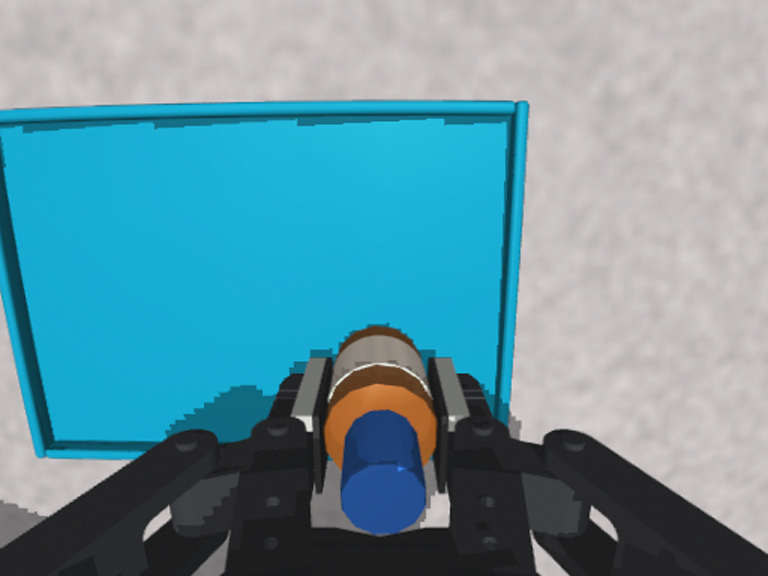

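play_rows --pt "2 0.1 0 0.1 0" --pt "2 0 0 0.1 0"

```text
clock: 67.55
eef_pos: [0.5196, -0.3361, 0.0238]
orientation: [-2.271, -2.159, -0.044]
ft_force: [0.1, -0.2, -0.5]
finger_gap: 0.343
```

play_rows --pt "2 0 0 0.07 0" --pt "2 0 0 0.05 0"

```text
clock: 67.75
eef_pos: [0.5205, -0.3365, 0.0237]
orientation: [-2.272, -2.16, -0.045]
ft_force: [-0.1, -0.6, -1.5]
finger_gap: 0.339
```

play_rows --pt "2 0 0 0.15 0" --pt "2 0 0 0.15 0"

```text
clock: 67.95
eef_pos: [0.521, -0.3368, 0.0213]
orientation: [-2.273, -2.161, -0.045]
ft_force: [-0.8, 0.2, -1.1]
finger_gap: 0.337
```

play_rows --pt "2 0 0 0.1 0" --pt "2 0 0 0.1 0"

```text
clock: 68.15
eef_pos: [0.521, -0.3368, 0.0202]
orientation: [-2.273, -2.161, -0.045]
ft_force: [-3.3, 2.3, 12.9]
finger_gap: 0.341
```

Contact; release and rise.

play_rows --pt "4.2 0 0 0 0" --pt "4.2 0 0 0 0" --pt "4.2 0 0 0 0" --pt "4.2 0 0 -0.8 0" --pt "4.2 0 0 -1.2 0" --pt "4.2 0 0 -1.5 0" --pt "4.2 0 0 -1.5 0" --pt "4.2 0 0 -1.5 0" --pt "4.2 0 0 -1.5 0" --pt "4.2 0 0 -1.5 0"

```text
clock: 69.15
eef_pos: [0.5186, -0.3388, 0.1217]
orientation: [-2.273, -2.161, -0.045]
ft_force: [0.3, -0.5, 0.4]
finger_gap: 0.492
```

```bash
python3 b.py .5461 -.0519 .14 2.75
```

```text
t69.15 pos [ 0.5186 -0.3388  0.1217] jawang -2.91 j6 1.03 tilt [ 0.017  0.024 -1.   ] F [ 0.3 -0.5  0.4] gap 0.492
shift tool cm [28.83  1.32 -1.1 ] (after turn: [28.56  4.16 -1.1 ] ) turn -5.7
blue 831 top z 0.0751 [ 0.5213 -0.3365] [0.0176 0.0178]
```

play_rows --pt "4.8 1.5 0.1 -0.3 -0.5" --pt "4.8 2.8 0.3 -0.1 -0.6" --pt "4.8 2.8 0.3 -0.1 -0.6" --pt "4.8 2.8 0.4 -0.1 -0.6" --pt "4.8 2.8 0.4 -0.1 -0.6" --pt "4.8 2.8 0.4 -0.1 -0.6" --pt "4.8 2.8 0.4 0 -0.6" --pt "4.8 2.8 0.4 0 -0.6" --pt "4.8 2.8 0.4 0 -0.6" --pt "4.8 2.5 0.4 0 -0.4"

```text
clock: 70.2
eef_pos: [0.5531, -0.0605, 0.1403]
orientation: [-2.16, -2.279, -0.05]
ft_force: [0.5, 0.4, -0.4]
finger_gap: 0.562
```

```bash
python3 b.py .5461 -.0519 .022 2.75
```

```text
t70.20 pos [ 0.5531 -0.0605  0.1403] jawang 3.05 j6 1.39 tilt [ 0.021  0.024 -0.999] F [ 0.5  0.4 -0.4] gap 0.562
shift tool cm [ 0.62 -0.92 11.83] (after turn: [ 0.62 -0.92 11.83] ) turn 0.3
blue 707 top z 0.0793 [ 0.5432 -0.0006] [0.0175 0.0179]
blue 745 top z 0.0791 [ 0.5456 -0.0517] [0.0179 0.0181]
yel 751 top z 0.0792 [0.6229 0.0032] [0.0183 0.0185]
yel 500 top z 0.0792 [ 0.5484 -0.104 ] [0.0179 0.0178]
```

play_rows --pt "4.8 0.3 -0.4 1 0" --pt "4.8 0.3 -0.5 1.2 0" --pt "4.8 0 0 1.5 0" --pt "4.8 0 0 0 0"

```text
clock: 70.65
eef_pos: [0.541, -0.0458, 0.1004]
orientation: [-2.146, -2.284, -0.052]
ft_force: [-0.7, 0.4, 0.4]
finger_gap: 0.564
```

```bash
python3 -c "
from h import *
goto([.5459,-.0517,.023],2.75)"
```

```text
t70.65 pos [ 0.541  -0.0458  0.1004] jawang 3.56 j6 1.41 tilt [ 0.018  0.029 -0.999] F [-0.7  0.4  0.4] gap 0.564
shift tool cm [-0.83  0.31  7.73] (after turn: [-0.83  0.32  7.73] ) turn 0.8
```

play_rows --pt "4.8 -0.6 0.3 0.2 0.5" --pt "4.8 0 0 0 0"

```text
clock: 70.85
eef_pos: [0.5433, -0.0521, 0.0977]
orientation: [-2.156, -2.273, -0.05]
ft_force: [-0.7, 0.2, -0.6]
finger_gap: 0.563
```

```bash
python3 -c "
from h import *
goto([.5459,-.0517,.023],2.75)"
```

```text
t70.85 pos [ 0.5433 -0.0521  0.0977] jawang 3.00 j6 1.40 tilt [ 0.016  0.029 -0.999] F [-0.7  0.2 -0.6] gap 0.563
shift tool cm [-0.19  0.13  7.47] (after turn: [-0.19  0.13  7.47] ) turn 0.2
```

play_rows --pt "4.8 -0.1 0.1 1 0" --pt "4.8 -0.1 0 1.2 0" --pt "4.8 0 0 1.2 0" --pt "4.8 0 0 1.2 0" --pt "4.8 0 0 1.2 0" --pt "4.8 0 0 0.9 0" --pt "4.8 0 0 0.4 0" --pt "4.8 0 0 0 0"

```text
clock: 71.65
eef_pos: [0.5471, -0.0539, 0.0212]
orientation: [-2.161, -2.27, -0.052]
ft_force: [-0.9, -0.3, 0.4]
finger_gap: 0.562
```

```bash
python3 -c "
from h import *
goto([.5459,-.0517,.023],2.75)"
```

```text
t71.65 pos [ 0.5471 -0.0539  0.0212] jawang 2.81 j6 1.41 tilt [ 0.018  0.029 -0.999] F [-0.9 -0.3  0.4] gap 0.562
shift tool cm [ 0.24 -0.1  -0.18] (after turn: [ 0.24 -0.1  -0.18] ) turn 0.1
```

play_rows --pt "4.8 0.2 -0.1 -0.15 0" --pt "2 0 0 0 0" --pt "2 0 0 0 0" --pt "2 0 0 0 0" --pt "2 0 0 0 0" --pt "2 0 0 0 0" --pt "2 0 0 0 0"

```text
clock: 72.35
eef_pos: [0.5475, -0.052, 0.0248]
orientation: [-2.163, -2.273, -0.056]
ft_force: [-0.4, 0.1, -0.4]
finger_gap: 0.34
```

play_rows --pt "2 0 0 -0.6 0" --pt "2 0 0 -1.2 0" --pt "2 0 0 -1.5 0" --pt "2 0 0 -1.5 0" --pt "2 0 0 -1.5 0" --pt "2 0 0 -1.5 0" --pt "2 0 0 -1.5 0" --pt "2 0 0 -1.5 0" --pt "2 0 0 -1.2 0" --pt "2 0 0 0 0"

```text
clock: 73.35
eef_pos: [0.5452, -0.0559, 0.1576]
orientation: [2.165, 2.275, 0.061]
ft_force: [-0.0, 0.8, -0.2]
finger_gap: 0.341
```

```bash
python3 b.py .478 -.285 .15 -2.6
```

```text
t73.35 pos [ 0.5452 -0.0559  0.1576] jawang 2.80 j6 1.40 tilt [ 0.027  0.028 -0.999] F [-0.   0.8 -0.2] gap 0.341
shift tool cm [-22.56  -7.85  -0.06] (after turn: [-23.2   -5.7   -0.06] ) turn 5.4
blue 598 top z 0.0793 [ 5.431e-01 -2.000e-04] [0.0177 0.0183]
yel 633 top z 0.0792 [0.6229 0.0032] [0.0177 0.0188]
```

play_rows --pt "2 -1.5 -0.4 0 0.5" --pt "2 -2.4 -0.7 0 0.6" --pt "2 -2.4 -0.7 0 0.6" --pt "2 -2.4 -0.7 0 0.6" --pt "2 -2.4 -0.7 0 0.6" --pt "2 -2.4 -0.7 0 0.6" --pt "2 -2.4 -0.7 0 0.6" --pt "2 -2.4 -0.7 0 0.6" --pt "2 -2.4 -0.7 0 0.6" --pt "2 -1.5 -0.5 0 0"

```text
clock: 74.4
eef_pos: [0.4702, -0.2889, 0.1416]
orientation: [-2.264, -2.159, -0.047]
ft_force: [0.8, -0.4, 0.2]
finger_gap: 0.341
```

```bash
python3 -c "
from h import *
goto([.478,-.285,.15],-2.6)"
```

```text
t74.40 pos [ 0.4702 -0.2889  0.1416] jawang -2.75 j6 1.05 tilt [ 0.013  0.03  -0.999] F [ 0.8 -0.4  0.2] gap 0.341
shift tool cm [ 0.45  0.77 -0.82] (after turn: [ 0.45  0.77 -0.82] ) turn -0.1
```

play_rows --pt "2 0.2 0.2 1 0" --pt "2 0.2 0 1.5 0" --pt "2 0 0 1.5 0" --pt "2 0 0 1.5 0" --pt "2 0 0 1.5 0" --pt "2 0 0 1.5 0" --pt "2 0 0 1.3 0" --pt "2 0 0 0.8 0" --pt "2 0 0 0 0"

```text
clock: 75.3
eef_pos: [0.4659, -0.279, 0.0227]
orientation: [-2.26, -2.143, -0.042]
ft_force: [-0.9, 0.5, -1.2]
finger_gap: 0.341
```

```bash
python3 -c "
from h import *
goto([.473,-.285,.0208],-2.6)"
```

```text
t75.30 pos [ 0.4659 -0.279   0.0227] jawang -3.06 j6 1.06 tilt [ 0.001  0.038 -0.999] F [-0.9  0.5 -1.2] gap 0.341
shift tool cm [-0.57  0.74  0.16] (after turn: [-0.57  0.74  0.16] ) turn -0.5
```

play_rows --pt "2 -0.5 0.6 0 0" --pt "2 0 0 0.15 0" --pt "2 0 0 0.15 0"

```text
clock: 75.6
eef_pos: [0.4728, -0.2848, 0.02]
orientation: [-2.261, -2.144, -0.043]
ft_force: [-0.2, 0.5, -0.5]
finger_gap: 0.338
```

play_rows --pt "2 0 0 0.12 0" --pt "2 0 0 0.1 0"

```text
clock: 75.8
eef_pos: [0.4733, -0.285, 0.0195]
orientation: [-2.262, -2.145, -0.044]
ft_force: [-3.4, 1.3, 7.7]
finger_gap: 0.337
```

play_rows --pt "4.2 0 0 0 0" --pt "4.2 0 0 0 0" --pt "4.2 0 0 0 0" --pt "4.2 0 0 -0.8 0" --pt "4.2 0 0 -1.2 0" --pt "4.2 0 0 -1.5 0" --pt "4.2 0 0 -1.5 0" --pt "4.2 0 0 -1.5 0" --pt "4.2 0 0 -1.5 0" --pt "4.2 0 0 -1.5 0"

```text
clock: 76.8
eef_pos: [0.4729, -0.2888, 0.1224]
orientation: [-2.263, -2.146, -0.044]
ft_force: [-0.3, -0.6, 0.3]
finger_gap: 0.496
```

```bash
python3 b.py .5432 -.0004 .14 2.75
```

```text
t76.80 pos [ 0.4729 -0.2888  0.1224] jawang -3.06 j6 1.06 tilt [ 0.005  0.036 -0.999] F [-0.3 -0.6  0.3] gap 0.496
shift tool cm [29.22  5.49 -0.68] (after turn: [28.52  8.42 -0.68] ) turn -5.8
blue 826 top z 0.0752 [ 0.4734 -0.2847] [0.0178 0.0182]
```

play_rows --pt "4.8 1.5 0.3 -0.4 -0.5" --pt "4.8 2.8 0.6 -0.2 -0.6" --pt "4.8 2.8 0.7 -0.2 -0.6" --pt "4.8 2.8 0.8 -0.1 -0.6" --pt "4.8 2.8 0.8 0 -0.6" --pt "4.8 2.8 0.8 0 -0.6" --pt "4.8 2.8 0.8 0 -0.6" --pt "4.8 2.8 0.8 0 -0.6" --pt "4.8 2.8 0.8 0 -0.6" --pt "4.8 2 0.5 0 0"

```text
clock: 77.85
eef_pos: [0.5458, -0.0166, 0.1466]
orientation: [-2.161, -2.256, -0.052]
ft_force: [0.8, 0.0, 0.5]
finger_gap: 0.564
```

```bash
python3 b.py .5432 -.0004 .10 2.75
```

```text
t77.85 pos [ 0.5458 -0.0166  0.1466] jawang 2.46 j6 1.48 tilt [ 0.011  0.036 -0.999] F [0.8 0.  0.5] gap 0.564
shift tool cm [ 1.47 -0.25  4.71] (after turn: [ 1.47 -0.24  4.71] ) turn -0.3
blue 681 top z 0.0792 [5.435e-01 1.000e-04] [0.0178 0.0182]
yel 636 top z 0.0791 [0.623  0.0038] [0.0182 0.0181]
yel 399 top z 0.0793 [ 0.5479 -0.104 ] [0.0179 0.0183]
```

play_rows --pt "4.8 0.5 -0.1 1 0" --pt "4.8 0.5 -0.1 1.5 0" --pt "4.8 0.1 0 1.5 0" --pt "4.8 0 0 0.5 0" --pt "4.8 0 0 0 0"

```text
clock: 78.4
eef_pos: [0.5412, 0.0023, 0.0985]
orientation: [-2.151, -2.26, -0.053]
ft_force: [-0.7, 0.3, 0.7]
finger_gap: 0.562
```

```bash
python3 -c "
from h import *
goto([.5434,0,.0235],2.75)"
```

```text
t78.40 pos [0.5412 0.0023 0.0985] jawang 2.81 j6 1.50 tilt [ 0.008  0.039 -0.999] F [-0.7  0.3  0.7] gap 0.562
shift tool cm [-0.53  0.14  7.49] (after turn: [-0.53  0.14  7.49] ) turn 0.1
```

play_rows --pt "4.8 -0.4 0.1 1 0" --pt "4.8 0 0 1.2 0" --pt "4.8 0 0 1.2 0" --pt "4.8 0 0 1.2 0" --pt "4.8 0 0 1.2 0" --pt "4.8 0 0 0.8 0" --pt "4.8 0 0 0.3 0" --pt "4.8 0 0 0 0"

```text
clock: 79.2
eef_pos: [0.5439, -0.0016, 0.0245]
orientation: [-2.157, -2.256, -0.055]
ft_force: [-0.1, 0.2, 1.1]
finger_gap: 0.561
```

```bash
python3 -c "
from h import *
goto([.5434,0,.0235],2.75)"
```

```text
t79.20 pos [ 0.5439 -0.0016  0.0245] jawang 2.55 j6 1.50 tilt [ 0.01   0.039 -0.999] F [-0.1  0.2  1.1] gap 0.561
shift tool cm [ 0.16 -0.04  0.11] (after turn: [ 0.16 -0.04  0.11] ) turn -0.2
```

play_rows --pt "4.8 0.15 0 0.1 0" --pt "2 0 0 0 0" --pt "2 0 0 0 0" --pt "2 0 0 0 0" --pt "2 0 0 0 0" --pt "2 0 0 0 0" --pt "2 0 0 0 0"

```text
clock: 79.9
eef_pos: [0.5453, -0.0, 0.0252]
orientation: [-2.159, -2.258, -0.058]
ft_force: [0.0, -0.7, -0.5]
finger_gap: 0.34
```

play_rows --pt "2 0 0 -0.6 0" --pt "2 0 0 -1.2 0" --pt "2 0 0 -1.5 0" --pt "2 0 0 -1.5 0" --pt "2 0 0 -1.5 0" --pt "2 0 0 -1.5 0" --pt "2 0 0 -1.5 0" --pt "2 0 0 -1.5 0" --pt "2 0 0 -1.2 0" --pt "2 0 0 0 0"

```text
clock: 80.9
eef_pos: [0.5441, -0.0052, 0.1582]
orientation: [-2.162, -2.26, -0.064]
ft_force: [0.1, -0.1, -0.7]
finger_gap: 0.342
```

```bash
python3 b.py .428 -.329 .15 -2.6
```

```text
t80.90 pos [ 0.5441 -0.0052  0.1582] jawang 2.54 j6 1.49 tilt [ 0.019  0.039 -0.999] F [ 0.1 -0.1 -0.7] gap 0.342
shift tool cm [-31.83 -13.05  -0.65] (after turn: [-32.87 -10.15  -0.65] ) turn 5.1
yel 576 top z 0.0791 [0.6231 0.0035] [0.0182 0.0187]
```

play_rows --pt "2 -1.8 -0.7 -0.1 0.5" --pt "2 -2.8 -1.1 -0.1 0.5" --pt "2 -2.8 -1.1 -0.1 0.5" --pt "2 -2.8 -1.1 -0.1 0.5" --pt "2 -2.8 -1.1 -0.1 0.5" --pt "2 -2.8 -1.1 -0.1 0.5" --pt "2 -2.8 -1.1 -0.1 0.5" --pt "2 -2.8 -1.1 -0.1 0.5" --pt "2 -2.8 -1.1 -0.1 0.5" --pt "2 -2.8 -1.1 -0.1 0.5"

```text
clock: 81.95
eef_pos: [0.4329, -0.2803, 0.15]
orientation: [-2.245, -2.163, -0.059]
ft_force: [0.3, 0.1, -1.8]
finger_gap: 0.337
```

```bash
python3 -c "
from h import *
goto([.428,-.329,.12],-2.6)"
```

```text
t81.95 pos [ 0.4329 -0.2803  0.15  ] jawang -2.15 j6 1.01 tilt [ 0.011  0.043 -0.999] F [ 0.3  0.1 -1.8] gap 0.337
shift tool cm [-5.01 -0.34  2.78] (after turn: [-5.01 -0.3   2.78] ) turn 0.4
```

play_rows --pt "2 -2 -0.1 0.8 0.2" --pt "2 -2 -0.1 0.8 0" --pt "2 -1 0 1 0" --pt "2 -0.2 0 1.5 0" --pt "2 -0.1 0 1.5 0" --pt "2 -0.1 0 1.5 0" --pt "2 -0.1 0 1.5 0" --pt "2 0 0 1.5 0" --pt "2 0 0 1 0" --pt "2 0 0 0 0"

```text
clock: 82.95
eef_pos: [0.4244, -0.3308, 0.0261]
orientation: [-2.247, -2.146, -0.059]
ft_force: [-0.1, 0.6, -0.2]
finger_gap: 0.341
```

```bash
python3 -c "
from h import *
goto([.428,-.329,.0212],-2.6)"
```

```text
t82.95 pos [ 0.4244 -0.3308  0.0261] jawang -2.64 j6 0.93 tilt [ 0.004  0.05  -0.999] F [-0.1  0.6 -0.2] gap 0.341
shift tool cm [0.17 0.35 0.5 ] (after turn: [0.17 0.35 0.5 ] ) turn -0.0
```

play_rows --pt "2 0.1 0.35 0.2 0" --pt "2 0 0 0.2 0" --pt "2 0 0 0.15 0"

```text
clock: 83.25
eef_pos: [0.4292, -0.3296, 0.0212]
orientation: [-2.248, -2.148, -0.06]
ft_force: [-0.8, -0.1, -0.4]
finger_gap: 0.341
```

play_rows --pt "2 0 0 0.12 0" --pt "2 0 0 0.1 0"

```text
clock: 83.45
eef_pos: [0.4296, -0.3297, 0.0204]
orientation: [-2.248, -2.149, -0.06]
ft_force: [-3.3, 2.7, 10.5]
finger_gap: 0.342
```

play_rows --pt "3.9 0 0 0 0" --pt "3.9 0 0 0 0" --pt "3.9 0 0 0 0" --pt "3.9 0.03 0 -0.8 0" --pt "3.9 0.05 0 -1.2 0" --pt "3.9 0.05 0 -1.5 0" --pt "3.9 0.05 0 -1.5 0" --pt "3.9 0 0 -1.5 0" --pt "3.9 0 0 -1.5 0" --pt "3.9 0 0 -1.5 0"

```text
clock: 84.45
eef_pos: [0.429, -0.3329, 0.1234]
orientation: [-2.25, -2.15, -0.06]
ft_force: [-0.8, 0.3, 0.4]
finger_gap: 0.457
```

```bash
python3 b.py .548 -.104 .14 2.75; python3 -c "
from h import *
c=camera('top');save(c,'t40')"
```

```text
t84.45 pos [ 0.429  -0.3329  0.1234] jawang -2.61 j6 0.93 tilt [ 0.008  0.048 -0.999] F [-0.8  0.3  0.4] gap 0.457
shift tool cm [23.45 10.85 -0.47] (after turn: [22.34 13.   -0.47] ) turn -5.4
blue 833 top z 0.0752 [ 0.4732 -0.2851] [0.0188 0.0176]
blue 808 top z 0.0752 [ 0.4299 -0.3291] [0.0184 0.0189]
blue 796 top z 0.0751 [ 0.5211 -0.3366] [0.0183 0.018 ]
```

View pics/t40.png

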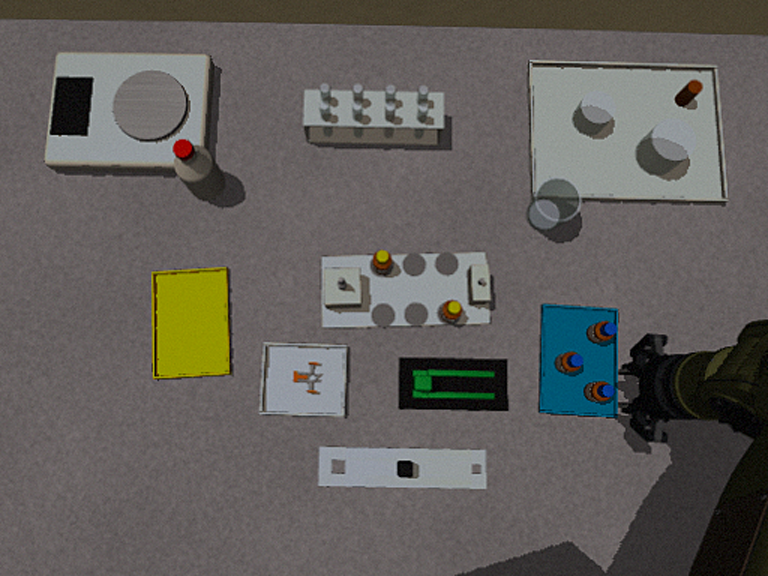

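play_rows --pt "4.8 1.5 0.6 -0.3 -0.5" --pt "4.8 2.4 1.2 -0.1 -0.7" --pt "4.8 2.4 1.3 -0.1 -0.7" --pt "4.8 2.4 1.3 -0.1 -0.7" --pt "4.8 2.4 1.3 -0.1 -0.7" --pt "4.8 2.4 1.3 0 -0.7" --pt "4.8 2.4 1.3 0 -0.7" --pt "4.8 2.4 1.3 0 -0.7" --pt "4.8 2.2 1.3 0 0" --pt "4.8 1 0.7 0 0"

```text
clock: 85.55
eef_pos: [0.5463, -0.1031, 0.1406]
orientation: [-2.139, -2.258, -0.063]
ft_force: [0.6, -0.5, -0.0]
finger_gap: 0.56
```

```bash
python3 b.py .548 -.104 .10 2.75
```

```text
t85.55 pos [ 0.5463 -0.1031  0.1406] jawang 3.07 j6 1.30 tilt [ 0.006  0.051 -0.999] F [ 0.6 -0.5 -0. ] gap 0.560
shift tool cm [-0.3   0.13  4.05] (after turn: [-0.3   0.13  4.05] ) turn 0.3
yel 763 top z 0.0793 [0.6228 0.0031] [0.0182 0.018 ]
yel 743 top z 0.0791 [ 0.5482 -0.1038] [0.0183 0.0184]
```

play_rows --pt "4.8 -0.2 0.1 1 0" --pt "4.8 -0.1 0 1.5 0" --pt "4.8 -0.1 0 1.5 0" --pt "4.8 0 0 0 0"

```text
clock: 86.0
eef_pos: [0.5467, -0.1058, 0.0969]
orientation: [-2.138, -2.257, -0.061]
ft_force: [-1.0, 0.2, -0.6]
finger_gap: 0.566
```

```bash
python3 -c "
from h import *
goto([.5482,-.1038,.0235],2.75)"
```

```text
t86.00 pos [ 0.5467 -0.1058  0.0969] jawang 3.10 j6 1.30 tilt [ 0.004  0.05  -0.999] F [-1.   0.2 -0.6] gap 0.566
shift tool cm [-0.17  0.11  7.34] (after turn: [-0.17  0.12  7.34] ) turn 0.3
```

play_rows --pt "4.8 0 0.1 1 0" --pt "4.8 -0.05 0 1.2 0" --pt "4.8 -0.05 0 1.2 0" --pt "4.8 -0.05 0 1.2 0" --pt "4.8 0 0 1.2 0" --pt "4.8 0 0 0.7 0" --pt "4.8 0 0 0.3 0" --pt "4.8 0 0 0 0"

```text
clock: 86.8
eef_pos: [0.5467, -0.1065, 0.0226]
orientation: [-2.142, -2.252, -0.059]
ft_force: [0.1, 0.0, -0.0]
finger_gap: 0.564
```

```bash
python3 -c "
from h import *
goto([.5482,-.1038,.0235],2.75)"
```

```text
t86.80 pos [ 0.5467 -0.1065  0.0226] jawang 2.86 j6 1.30 tilt [ 0.002  0.05  -0.999] F [ 0.1  0.  -0. ] gap 0.564
shift tool cm [ 0.26  0.16 -0.07] (after turn: [ 0.26  0.16 -0.07] ) turn 0.1
```

play_rows --pt "4.8 0.25 0.15 0 0" --pt "2 0 0 0 0" --pt "2 0 0 0 0" --pt "2 0 0 0 0" --pt "2 0 0 0 0" --pt "2 0 0 0 0" --pt "2 0 0 0 0"

```text
clock: 87.5
eef_pos: [0.5497, -0.1039, 0.0246]
orientation: [-2.144, -2.255, -0.061]
ft_force: [-0.4, -0.5, -1.0]
finger_gap: 0.342
```

play_rows --pt "2 0.03 0 -0.6 0" --pt "2 0.05 0 -1.2 0" --pt "2 0.05 0 -1.5 0" --pt "2 0.05 0 -1.5 0" --pt "2 0 0 -1.5 0" --pt "2 0 0 -1.5 0" --pt "2 0 0 -1.5 0" --pt "2 0 0 -1.5 0" --pt "2 0 0 -1.5 0" --pt "2 0 0 0 0"

```text
clock: 88.5
eef_pos: [0.5493, -0.1085, 0.1606]
orientation: [-2.147, -2.258, -0.065]
ft_force: [-0.2, -0.3, -0.8]
finger_gap: 0.338
```

```bash
python3 b.py .49 .30 .16 4.8
```

```text
t88.50 pos [ 0.5493 -0.1085  0.1606] jawang 2.86 j6 1.30 tilt [ 0.011  0.048 -0.999] F [-0.2 -0.3 -0.8] gap 0.338
shift tool cm [41.05 -3.88  1.94] (after turn: [41.16 -2.49  1.94] ) turn -1.9
yel 652 top z 0.0793 [0.6228 0.0033] [0.0178 0.0185]
```

play_rows --pt "2 1.8 0 0 0" --pt "2 2.9 -0.2 0.1 -0.2" --pt "2 2.9 -0.2 0.1 -0.2" --pt "2 2.9 -0.2 0.1 -0.2" --pt "2 2.9 -0.2 0.1 -0.2" --pt "2 2.9 -0.2 0.1 -0.2" --pt "2 2.9 -0.2 0.1 -0.2" --pt "2 2.9 -0.2 0.1 -0.2" --pt "2 2.9 -0.2 0.1 -0.2" --pt "2 2.9 -0.2 0.1 -0.2"

```text
clock: 89.55
eef_pos: [0.5075, 0.175, 0.1567]
orientation: [-2.115, -2.279, -0.051]
ft_force: [0.2, -0.6, -0.8]
finger_gap: 0.341
```

```bash
python3 -c "
from h import *
goto([.485,.302,.12],4.8)"
```

```text
t89.55 pos [0.5075 0.175  0.1567] jawang 4.27 j6 1.80 tilt [-0.001  0.046 -0.999] F [ 0.2 -0.6 -0.8] gap 0.341
shift tool cm [12.65 -1.3   4.25] (after turn: [12.67 -1.19  4.25] ) turn -0.5
```

play_rows --pt "2 2.5 -0.2 0.5 -0.2" --pt "2 2.5 -0.2 0.6 -0.2" --pt "2 2.5 -0.2 1 0" --pt "2 2.5 -0.2 1 0" --pt "2 1.5 -0.1 1.2 0" --pt "2 0.3 0 1.5 0" --pt "2 -0.1 0 1.5 0" --pt "2 -0.1 0 1.5 0" --pt "2 0 0 1 0" --pt "2 0 0 0 0"

```text
clock: 90.55
eef_pos: [0.4814, 0.3004, 0.0529]
orientation: [-2.098, -2.291, -0.035]
ft_force: [0.7, -0.3, -0.4]
finger_gap: 0.337
```

```bash
python3 -c "
from h import *
goto([.485,.302,.0206],4.8)
s=get_state();c=camera('wrist');save(c,'w41')
for n,z in dict(yellow_tray=0).items():
  for d in mark_of(n,c)[:2]: print(n,round(d['conf'],2),np.round(d['point'],1),np.round(at_z(c,d['point'],z,s),4))
"
```

```text
t90.55 pos [0.4814 0.3004 0.0529] jawang 5.05 j6 2.02 tilt [-0.011  0.04  -0.999] F [ 0.7 -0.3 -0.4] gap 0.337
shift tool cm [-0.01  0.39  3.23] (after turn: [-0.01  0.39  3.23] ) turn 0.3
yellow_tray 0.79 [321.1 225.5] [0.5243 0.301  0.    ]
```

View pics/w41.png

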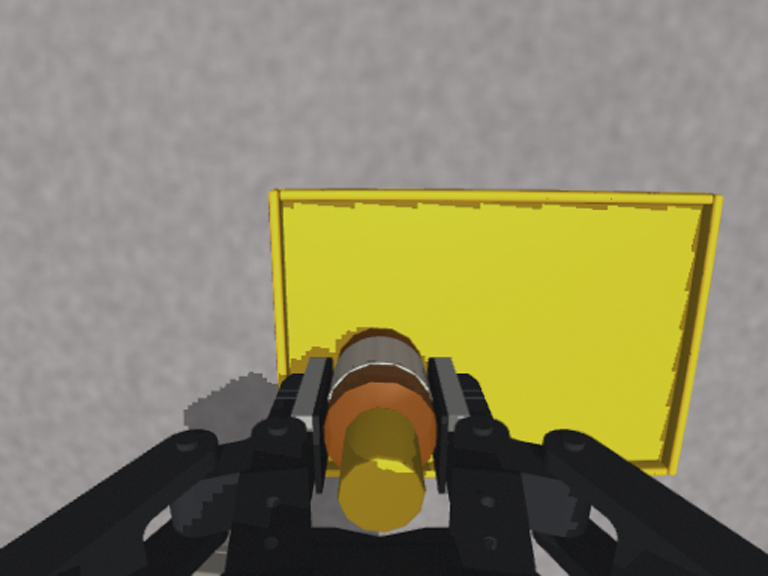

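play_rows --pt "2 0 0.4 0.8 0" --pt "2 0 0 1 0" --pt "2 0 0 0.8 0" --pt "2 0 0 0.3 0" --pt "2 0 0 0 0"

```text
clock: 91.15
eef_pos: [0.4888, 0.3033, 0.0251]
orientation: [-2.1, -2.292, -0.045]
ft_force: [0.4, 0.2, -0.5]
finger_gap: 0.337
```

```bash
python3 -c "
from h import *
goto([.485,.302,.0206],4.8)"
```

```text
t91.15 pos [0.4888 0.3033 0.0251] jawang 4.99 j6 2.02 tilt [-0.004  0.043 -0.999] F [ 0.4  0.2 -0.5] gap 0.337
shift tool cm [-0.12 -0.39  0.45] (after turn: [-0.12 -0.39  0.45] ) turn 0.2
```

play_rows --pt "2 0 0 0.2 0" --pt "2 0 0 0.15 0" --pt "2 0 0 0.15 0"

```text
clock: 91.45
eef_pos: [0.489, 0.3038, 0.0202]
orientation: [-2.1, -2.292, -0.046]
ft_force: [-0.1, -0.7, -0.8]
finger_gap: 0.337
```

play_rows --pt "2 0 0 0.12 0" --pt "2 0 0 0.1 0"

```text
clock: 91.65
eef_pos: [0.489, 0.3038, 0.0196]
orientation: [-2.101, -2.292, -0.047]
ft_force: [-1.7, -2.0, 9.2]
finger_gap: 0.341
```

play_rows --pt "4.2 0 0 0 0" --pt "4.2 0 0 0 0" --pt "4.2 0 0 0 0" --pt "4.2 0.03 0 -0.8 0" --pt "4.2 0.05 0 -1.2 0" --pt "4.2 0.05 0 -1.5 0" --pt "4.2 0.05 0 -1.5 0" --pt "4.2 0 0 -1.5 0" --pt "4.2 0 0 -1.5 0" --pt "4.2 0 0 -1.5 0"

```text
clock: 92.65
eef_pos: [0.4889, 0.3014, 0.1219]
orientation: [-2.1, -2.293, -0.048]
ft_force: [0.1, 0.7, 0.2]
finger_gap: 0.493
```

```bash
python3 b.py .6230 .0034 .15 2.75
```

```text
t92.65 pos [0.4889 0.3014 0.1219] jawang 5.01 j6 2.01 tilt [-0.003  0.044 -0.999] F [0.1 0.7 0.2] gap 0.493
shift tool cm [-30.7   10.76  -4.16] (after turn: [-30.25  11.96  -4.16] ) turn 2.3
yel 687 top z 0.0752 [0.4899 0.3037] [0.0184 0.0181]
```

play_rows --pt "4.8 -1 0.3 -1.5 0" --pt "4.8 -2 0.8 -1.5 0.2" --pt "4.8 -2.8 1.1 -1 0.2" --pt "4.8 -2.8 1.1 -0.4 0.2" --pt "4.8 -2.8 1.1 -0.2 0.2" --pt "4.8 -2.8 1.1 -0.2 0.2" --pt "4.8 -2.8 1.1 -0.2 0.2" --pt "4.8 -2.8 1.1 -0.2 0.2" --pt "4.8 -2.8 1.1 -0.2 0.2" --pt "4.8 -2.8 1.1 -0.2 0.2"

```text
clock: 93.7
eef_pos: [0.6133, 0.0499, 0.1785]
orientation: [-2.13, -2.271, -0.071]
ft_force: [-0.2, 0.7, -0.3]
finger_gap: 0.562
```

```bash
python3 b.py .6230 .0034 .15 2.75
```

```text
t93.70 pos [0.6133 0.0499 0.1785] jawang 3.63 j6 1.56 tilt [ 0.011  0.052 -0.999] F [-0.2  0.7 -0.3] gap 0.562
shift tool cm [-4.84  0.63  2.62] (after turn: [-4.83  0.7   2.62] ) turn 0.9
yel 367 top z 0.0792 [0.6231 0.0036] [0.0177 0.0176]
```

play_rows --pt "4.8 -1.8 0.2 0 0.3" --pt "4.8 -1.5 0.2 0.8 0.3" --pt "4.8 -1 0.1 1.5 0.2" --pt "4.8 -0.1 0 1.5 0" --pt "4.8 -0.1 0 1.5 0" --pt "4.8 -0.1 0 1.5 0" --pt "4.8 0 0 0.8 0" --pt "4.8 0 0 0 0"

```text
clock: 94.55
eef_pos: [0.6249, -0.0002, 0.0968]
orientation: [-2.159, -2.249, -0.073]
ft_force: [-0.3, 0.7, 0.1]
finger_gap: 0.562
```

```bash
python3 -c "
from h import *
goto([.6231,.0036,.0235],2.75)"
```

```text
t94.55 pos [ 6.249e-01 -2.000e-04  9.680e-02] jawang 2.31 j6 1.50 tilt [ 0.016  0.05  -0.999] F [-0.3  0.7  0.1] gap 0.562
shift tool cm [ 0.03 -0.29  7.34] (after turn: [ 0.03 -0.29  7.34] ) turn -0.4
```

play_rows --pt "4.8 0 -0.3 1 -0.3" --pt "4.8 0 0 1.2 0" --pt "4.8 0 0 1.2 0" --pt "4.8 0 0 1.2 0" --pt "4.8 0 0 1.2 0" --pt "4.8 0 0 0.7 0" --pt "4.8 0 0 0.3 0" --pt "4.8 0 0 0 0"

```text
clock: 95.35
eef_pos: [0.6233, 0.0041, 0.0237]
orientation: [-2.152, -2.257, -0.074]
ft_force: [0.5, -0.5, -0.6]
finger_gap: 0.56
```

```bash
python3 -c "
from h import *
goto([.6231,.0036,.0235],2.75)"
```

```text
t95.35 pos [0.6233 0.0041 0.0237] jawang 2.70 j6 1.50 tilt [ 0.017  0.05  -0.999] F [ 0.5 -0.5 -0.6] gap 0.560
shift tool cm [-0.05 -0.02  0.02] (after turn: [-0.05 -0.02  0.02] ) turn -0.1
```

play_rows --pt "2 0 0 0 0" --pt "2 0 0 0 0" --pt "2 0 0 0 0" --pt "2 0 0 0 0" --pt "2 0 0 0 0" --pt "2 0 0 0 0"

```text
clock: 95.95
eef_pos: [0.6248, 0.0039, 0.0255]
orientation: [-2.154, -2.258, -0.078]
ft_force: [-0.3, -0.4, -0.5]
finger_gap: 0.338
```

play_rows --pt "2 0.03 0 -0.6 0" --pt "2 0.05 0 -1.2 0" --pt "2 0.05 0 -1.5 0" --pt "2 0.05 0 -1.5 0" --pt "2 0 0 -1.5 0" --pt "2 0 0 -1.5 0" --pt "2 0 0 -1.5 0" --pt "2 0 0 -1.5 0" --pt "2 0 0 -1.5 0" --pt "2 0 0 -1.5 0"

```text
clock: 96.95
eef_pos: [0.6209, -0.0012, 0.1755]
orientation: [-2.154, -2.259, -0.079]
ft_force: [0.2, 0.1, -0.1]
finger_gap: 0.34
```

```bash
python3 b.py .562 .304 .17 4.8
```

```text
t96.95 pos [ 0.6209 -0.0012  0.1755] jawang 2.70 j6 1.50 tilt [ 0.021  0.05  -0.999] F [ 0.2  0.1 -0.1] gap 0.340
shift tool cm [30.71 -4.45  1.94] (after turn: [30.85 -3.32  1.94] ) turn -2.1
```

play_rows --pt "2 1.8 -0.3 0 0" --pt "2 2.9 -0.5 0 -0.2" --pt "2 2.9 -0.5 0.1 -0.2" --pt "2 2.9 -0.5 0.1 -0.2" --pt "2 2.9 -0.5 0.1 -0.2" --pt "2 2.9 -0.4 0.1 -0.2" --pt "2 2.9 -0.4 0.1 -0.2" --pt "2 2.9 -0.3 0.1 -0.2" --pt "2 2.9 -0.2 0.1 -0.2" --pt "2 2.9 -0.2 0.1 -0.2"

```text
clock: 98.0
eef_pos: [0.5613, 0.2883, 0.1845]
orientation: [-2.123, -2.293, -0.087]
ft_force: [-0.2, 0.7, 0.3]
finger_gap: 0.34
```

```bash
python3 -c "
from h import *
goto([.565,.304,.12],4.8)"
```

```text
t98.00 pos [0.5613 0.2883 0.1845] jawang 4.36 j6 1.95 tilt [ 0.027  0.052 -0.998] F [-0.2  0.7  0.3] gap 0.340
shift tool cm [1.22 0.3  6.53] (after turn: [1.22 0.31 6.53] ) turn -0.4
```

play_rows --pt "2 0.6 0.1 0.8 -0.2" --pt "2 0.3 0 1.5 -0.2" --pt "2 0 0 1.5 0" --pt "2 0 0 1.5 0" --pt "2 0 0 1.5 0" --pt "2 0 0 1.5 0" --pt "2 0 0 1.5 0" --pt "2 -0.1 0 1.5 0" --pt "2 -0.1 0 1 0" --pt "2 0 0 0 0"

```text
clock: 99.0
eef_pos: [0.5561, 0.3068, 0.053]
orientation: [-2.102, -2.308, -0.076]
ft_force: [-0.2, -0.7, -1.2]
finger_gap: 0.341
```

```bash
python3 -c "
from h import *
goto([.565,.304,.0215],4.8)
s=get_state();c=camera('wrist');save(c,'w42')"
```

```text
t99.00 pos [0.5561 0.3068 0.053 ] jawang 5.30 j6 1.97 tilt [ 0.019  0.049 -0.999] F [-0.2 -0.7 -1.2] gap 0.341
shift tool cm [-0.51  0.79  3.15] (after turn: [-0.5   0.8   3.15] ) turn 0.5
```

View pics/w42.png

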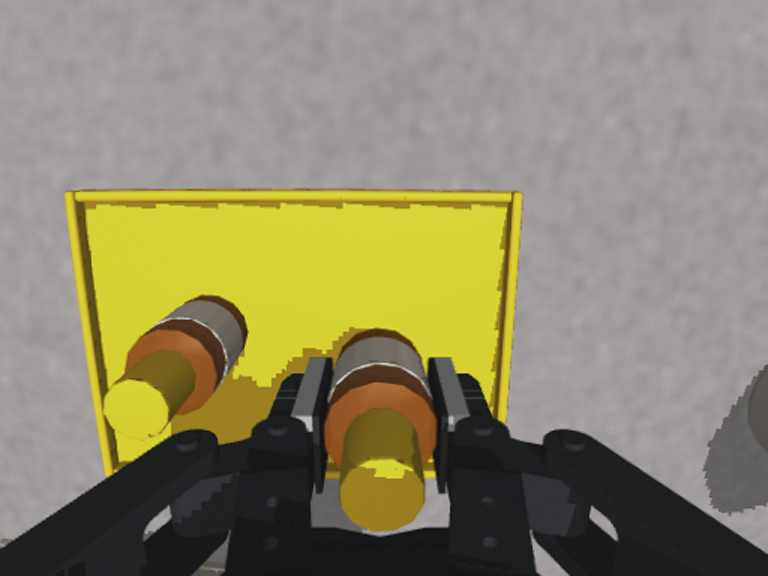

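play_rows --pt "2 -0.3 0.5 0.8 0" --pt "2 0 0 1 0" --pt "2 0 0 0.8 0" --pt "2 0 0 0.3 0" --pt "2 0 0 0 0"

```text
clock: 99.55
eef_pos: [0.5646, 0.3065, 0.0244]
orientation: [-2.104, -2.308, -0.083]
ft_force: [0.1, -0.3, -0.2]
finger_gap: 0.337
```

play_rows --pt "2 0 0 0.2 0" --pt "2 0 0 0.15 0"

```text
clock: 99.75
eef_pos: [0.5649, 0.3069, 0.021]
orientation: [-2.104, -2.308, -0.084]
ft_force: [0.0, 0.5, -0.1]
finger_gap: 0.343
```

```bash
python3 -c "
from h import *
goto([.565,.304,.0215],4.8)"
```

```text
t99.75 pos [0.5649 0.3069 0.021 ] jawang 5.27 j6 1.96 tilt [ 0.024  0.051 -0.998] F [ 0.   0.5 -0.1] gap 0.343
shift tool cm [-0.28 -0.02 -0.06] (after turn: [-0.28 -0.01 -0.06] ) turn 0.5
```

play_rows --pt "2 0 0 0.1 0" --pt "2 0 0 0.1 0"

```text
clock: 99.95
eef_pos: [0.5652, 0.3071, 0.02]
orientation: [-2.104, -2.309, -0.086]
ft_force: [-2.0, -1.5, 10.1]
finger_gap: 0.336
```

play_rows --pt "4.2 0 0 0 0" --pt "4.2 0 0 0 0" --pt "4.2 0 0 0 0" --pt "4.2 0.03 0 -0.8 0" --pt "4.2 0.05 0 -1.2 0" --pt "4.2 0.05 0 -1.5 0" --pt "4.2 0.05 0 -1.5 0" --pt "4.2 0 0 -1.5 0" --pt "4.2 0 0 -1.5 0" --pt "4.2 0 0 -1.5 0"

```text
clock: 100.95
eef_pos: [0.5622, 0.3039, 0.1225]
orientation: [-2.104, -2.309, -0.087]
ft_force: [-0.0, -0.2, 0.3]
finger_gap: 0.494
```

play_rows --pt "4.2 0 -0.5 -2 0" --pt "4.2 0 -1 -2 0" --pt "4.2 0 -1 -2 0" --pt "4.2 0 0 -2 0" --pt "4.2 0 0 0 0"

```text
clock: 101.45
eef_pos: [0.5361, 0.298, 0.2133]
orientation: [-2.106, -2.311, -0.103]
ft_force: [0.7, 1.3, 0.0]
finger_gap: 0.492
```

```bash
python3 b.py .5 .3 .2 4.8
cat > chk.py <<'E'
from h import *
s=get_state();c=camera('top');save(c,'chk%.0f'%(s['clock']*10));P=cloud(c)
for n,z in dict(dish=0,clip=.005,wedge=.003,wedge_mid=.003,mat=0,bar=0,blue_tray=0,yellow_tray=0,beaker=0,wash_bottle=0).items():
  for d in mark_of(n,c)[:1]: print(n,round(d['conf'],2),np.round(at_z(c,d['point'],z),4))
im=c['color'].astype(int);r,g,b=im[...,0],im[...,1],im[...,2]
m=(g>1.6*r)&(g>1.6*b)&(g>60)
n,l,st,ce=cv2.connectedComponentsWithStats(m.astype(np.uint8));i=1+np.argmax(st[1:,4]);Q=P[l==i]
print("wedge rect",cv2.minAreaRect(Q[~np.isnan(Q[:,0])][:,:2].astype(np.float32)), "zmax",np.nanmax(Q[:,2]))
m=(abs(P[...,0]-.31)<.06)&(abs(P[...,1]+.037)<.16)&(im.min(-1)>150)&(P[...,2]<.05);Q=P[m];print("bar",len(Q),cv2.minAreaRect(Q[:,:2].astype(np.float32)),np.percentile(Q[:,2],[5,50,95]))
Qc=np.c_[Q[:,:2],np.ones(len(Q))];print("plane",np.linalg.lstsq(Qc,Q[:,2],rcond=None)[0])
E
python3 chk.py; ls -t pics|head -1
```

```text
t101.45 pos [0.5361 0.298  0.2133] jawang 5.27 j6 1.97 tilt [ 0.034  0.057 -0.998] F [0.7 1.3 0. ] gap 0.492
shift tool cm [ 0.46 -3.63  1.22] (after turn: [ 0.44 -3.63  1.22] ) turn 0.5
yel 356 top z 0.0753 [0.4895 0.3034] [0.0185 0.018 ]
yel 351 top z 0.0752 [0.5659 0.3073] [0.0179 0.0179]
dish 0.66 [0.4398 0.1168 0.    ]
clip 0.59 [0.436  0.1099 0.005 ]
wedge 0.71 [ 0.4386 -0.0714  0.003 ]
wedge_mid 0.82 [ 0.4399 -0.1147  0.003 ]
bar 0.9 [ 0.3144 -0.0384  0.    ]
blue_tray 0.73 [ 0.4356 -0.0663  0.    ]
yellow_tray 0.72 [0.5285 0.2992 0.    ]
beaker 0.73 [ 0.7163 -0.266   0.    ]
wedge rect ((0.4373961091041565, -0.1124950423836708), (0.04210050776600838, 0.12766000628471375), 0.18261583149433136) zmax 0.06675780624758354
bar 1211 ((0.3099336326122284, -0.034402668476104736), (0.25219523906707764, 0.056935474276542664), 89.8700942993164) [0.00382044 0.00696785 0.01030278]
plane [-0.00163409  0.00136668  0.00756832]
chk1015.png
```

View pics/chk1015.png

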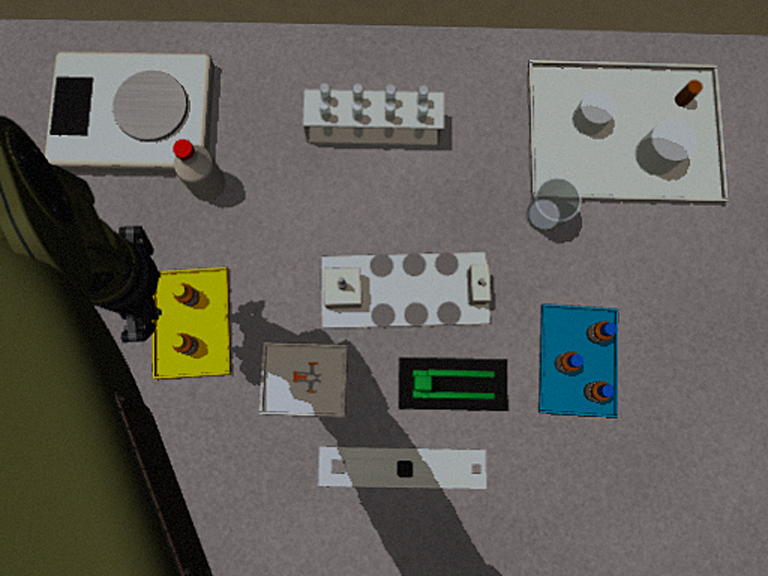

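Run:
```python
from h import *
c=camera("scene");save(c,"sF",2,(130,90,430,330));P=cloud(c);im=c['color'].astype(int);r,g,b=im[...,0],im[...,1],im[...,2]
m=(g>1.5*r)&(g>1.5*b)&(g>50)&(P[...,0]<.5);Q=P[m]
for y in np.arange(-.17,-.04,.015):
  q=Q[abs(Q[:,1]-y)<.006]
  if len(q): print(round(y,3),len(q),np.round(np.percentile(q[:,2],[5,50,95]),4))
```

```text
-0.17 31 [0.0043 0.0073 0.0099]
-0.155 36 [0.0044 0.0117 0.0154]
-0.14 34 [0.0085 0.017  0.0204]
-0.125 31 [0.019  0.0221 0.026 ]
-0.11 27 [0.0224 0.0246 0.0267]
-0.095 22 [0.0035 0.0248 0.0277]
-0.08 28 [0.0056 0.0249 0.028 ]
-0.065 41 [0.0148 0.058  0.0616]
-0.05 20 [0.0144 0.0595 0.0611]
```

View pics/sF.png

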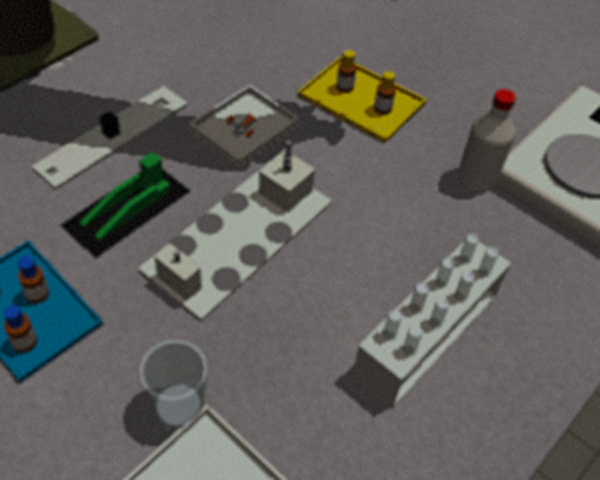

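```bash
python3 -c "
from workcell import *
print(close_job())"
```

```text
the job is handed in; nothing more can be done
None
```

I did the whole task and handed it in at about 101.7 s; the system gave no verdict.

- **Clip and wedge:** the wedge lifted the clip over the bulge; its tab tops measured about 100 mm up. I then pulled the wedge out and laid it on the mat. The clip was lifted off and now lies in the dish, close to its centre.
- **Bar:** it lies flat on bare bench in front of the dish and mat. The fitted plane of its top was level, at about 7 mm.
- **Bottles:** five were present. Three blue-capped bottles stand on the blue tray and two yellow-capped ones on the yellow tray. All five cap tops measured about 75 mm up, as expected for upright bottles on the tray floor, and all are well inside the rims.
- **Wedge:** it lies flat on the mat, its middle within about 2 mm of the mat's centre.
- **Bystanders:** in the last pictures the beaker and wash bottle look undisturbed. The beaker measured about 4 mm from its first reading. The detector missed the wash bottle in the last check, so I judged it by eye.

**Checks that disagreed:** the detector put the blue tray at the mat in the last check. I discarded that, because its earlier readings and the pictures agree with each other.

**Tool tilt:** the tool kept tilting by a few hundredths of a radian, more at times, during fast moves. I corrected the worst of it early on and again before the bottles, and the last checks show no effect on the placings.

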